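# Cross-stack the second layer of tile cartons on the ware board

## Robot

A 7-joint arm with a two-finger parallel gripper is mounted at the origin on the work surface; the furniture and walls round the work are solid. World frame = base frame: x ahead of the robot, y to its left, z up, the work surface at z = 0. Lengths are in m, angles in rad, forces in N, time in s.
With the tool pointing down it reaches from about 0.4 to 0.85 m from the base axis. Payload 10.4 kg.
Tool frame: the origin (TCP) lies on the front face of the gripper's body, between the roots of the fingers; the fingertips stand 73 mm ahead of it and the grasp point (between the pads) lies 54 mm ahead of it; x points along the fingers, y is the direction in which the jaws open and shut, and the axes are right-handed (so a half turn about x gives the same grasp; the last joint's range is limited). The gripper opens to 85 mm and grips with 20 to 120 N. Pads are 22 mm wide; open, the fingers measure 114 mm over their backs; the gripper's body (76 mm by 85 mm) begins 54 mm behind the grasp point. The pads swing forward as they close: fully open they stand 13 mm farther back than shut.
Start: joints at [-1.137, 0.332, -0.065, 1.46, 0.022, 1.35, -0.088], TCP at [0.276, 0.561, 0.304] pointing down, gripper open.
Joint ranges: [-2.6, 2.6], [-0.5, 2.12], [-1.47, 1.34], [0.16, 2.42], [-1.27, 4.41], [0.06, 2.06], [-2.6, 2.6]. Speed limits (rad/s): [2.22, 2.22, 2.79, 2.79, 3.14, 3.14, 3.14].

## Interface

Orientations are given as a unit quaternion [x, y, z, w].
In Python, from workcell import manip gives the robot as it stands. The module is installed in compiled form; this text tells all that it offers.
- The arm moves only by the tool arm_command, never from a script. Its argument "moves" is a list that holds one entry, the list of rows, each a list of 5 numbers: the closure, from 0 (fully open) to 1 (shut), then the shift along the tool's x, y, z in units of 25 mm (1.0 is 25 mm), then the turn about the tool's x in degrees. A call has 1 to 12 rows; each row shifts and turns the commanded pose from where the row before left it, along the tool's axes as they then stand; what a row does not reach is not made up. A row lasts 1/12 s, in which the tool goes at most 41.7 mm and 7.16 degrees, less where a joint would pass 70% of its speed; a pose out of reach is approached as far as the arm can. A call is refused whole if a number of a shift passes 1 or a number of a turn 7.16, either way. A call with a gripper value outside its range is refused whole. The fingers move at their own pace and stop on an object; "force" is the grip in N (left out, the last holds). Time passes only in rows, so rows that do not move let the fingers close. It gives the time, the measured TCP pose, the force and the opening at its end, in the units of the state.
- manip.get_obs(): the state, without advancing time (a new reading comes with each control period).
- manip.camera(name): name is "side" or "top"; returns the picture (384x512x3 uint8, red, green, blue); there is no depth.
- manip.camera_info(name): a dict with "vfov" (degrees; the focal length in pixels is half the picture's height over the tangent of half this angle, whatever the lens; pixels are square), "cx", "cy" (the principal point, pixels), "pose" (4x4, takes a point from camera to world coordinates). Camera axes: x right, y down, z forward; pixel columns grow to the right and rows downward; lengths in m; the calibration is good to about 2 mm. A picture is of the moment at which its call begins. camera_info takes no time and is no camera call.
- manip.hand_in(): hands the job in, once; it reports no verdict.
Trained networks look in the newest picture that a camera, given by its name, has taken for a name from the list of things; names that differ only in an ending like _2 or _b are one class to them, and where a whole thing is asked for, a point or a joint stands for the part that bears it (a point fixed in the world has none). Each returns a list of dicts, best first, with "confidence" (0 to 1); they miss things now and then, are a little off and sometimes report something else, mostly with a low value. They report only what shows in the picture. A call takes as long as a camera call.
- manip.regions_of(query, camera): "mask" (384x512 bool, what is visible of it) and "rect" ([left, top, right, bottom] in pixels, round what is visible of it).
- manip.pinpoint(query, camera): "pixel" ([row, column] in pixels: a listed point, or the origin of a listed thing).
The state is a dict: "clock": time; "joint_pos": joint angles; "joint_velocities": joint speeds; "tau": joint torques, N m; "position": TCP position; "ee_rot": TCP orientation; "ft_force": force on the tool from outside, world axes, zero at the start; "torque": the same for the moment, N m; "grip_width": opening from 0.0 (shut) to 1.0 (fully open).
Only numpy, scipy, OpenCV 4.12 (cv2) and the standard library are available. Lean on these libraries where they do the work, as an engineer would, in place of code of your own. Each camera call takes 0.05 s, during which the arm holds its last target.

## Task

Build the second layer on the ware board from the four loose cartons, the two in the sloping roller lane and the two stacked on the bench. Lay it in the same windmill pattern as the layer below but running the opposite way round, so that every joint below is bridged; the cartons lie flat, tape side up, a few millimetres apart and flush with the outer edges of the layer below. Do not shift the lower layer or disturb the cup, the tape roll and the jar.

Things in the scene. Friction and masses are not known exactly. Their poses are not given: they have to be found in the camera images.
- ware_board: fixed plywood ware board 224 x 224 mm on three runners, deck top 32 mm above the bench; origin under its centre at bench height, x and y parallel to its edges. The lower layer covers a 180 x 180 mm square about its centre, top of that layer 82 mm above the bench
- place_1 (a point): point above the board at (30, -62) mm in the board's x, y and 107 mm above the bench: where the centre of one carton of the second layer belongs, its long side along the board's x (either way round). The axes of this point are those of the board. Any of the four loose cartons may go here. Neighbours in the layer stand 4 mm apart and leave a 68 mm square shaft free in the middle, the only room for a finger on a carton's inner long side once its neighbour stands
- place_2 (a point): point above the board at (62, 30) mm in the board's x, y and 107 mm above the bench: where the centre of one carton of the second layer belongs, its long side along the board's y (either way round). The axes of this point are those of the board. Any of the four loose cartons may go here. Neighbours in the layer stand 4 mm apart and leave a 68 mm square shaft free in the middle, the only room for a finger on a carton's inner long side once its neighbour stands
- place_3 (a point): point above the board at (-30, 62) mm in the board's x, y and 107 mm above the bench: where the centre of one carton of the second layer belongs, its long side along the board's x (either way round). The axes of this point are those of the board. Any of the four loose cartons may go here. Neighbours in the layer stand 4 mm apart and leave a 68 mm square shaft free in the middle, the only room for a finger on a carton's inner long side once its neighbour stands
- place_4 (a point): point above the board at (-62, -30) mm in the board's x, y and 107 mm above the bench: where the centre of one carton of the second layer belongs, its long side along the board's y (either way round). The axes of this point are those of the board. Any of the four loose cartons may go here. Neighbours in the layer stand 4 mm apart and leave a 68 mm square shaft free in the middle, the only room for a finger on a carton's inner long side once its neighbour stands
- carton_1_c (a point): centre (25 mm above the underside) of a loose kraft cardboard carton, 120 (its x) x 56 (y) x 50 mm (z), 0.14 to 0.28 kg, taped along the top; first in the sloping roller lane, against its stop; x along its length, z out of its taped top
- carton_2_c (a point): centre (25 mm above the underside) of a loose kraft cardboard carton, 120 (its x) x 56 (y) x 50 mm (z), 0.14 to 0.28 kg, taped along the top; second in the roller lane, just behind carton_1, rolls down to the stop within about 2 s after carton_1 has been lifted out; x along its length, z out of its taped top
- carton_3_c (a point): centre (25 mm above the underside) of a loose kraft cardboard carton, 120 (its x) x 56 (y) x 50 mm (z), 0.14 to 0.28 kg, taped along the top; standing flat on the bench under carton_4; x along its length, z out of its taped top
- carton_4_c (a point): centre (25 mm above the underside) of a loose kraft cardboard carton, 120 (its x) x 56 (y) x 50 mm (z), 0.14 to 0.28 kg, taped along the top; lying flat on top of carton_3, turned a little against it; x along its length, z out of its taped top
- lower_1_c (a point): centre of a kraft cardboard carton, 120 (its x) x 56 (y) x 50 mm (z), 0.14 to 0.28 kg, taped along the top, loose in the finished lower layer on the board, at (-30, -62) mm in the board's x, y, long side along the board's x
- lower_2_c (a point): centre of a kraft cardboard carton, 120 (its x) x 56 (y) x 50 mm (z), 0.14 to 0.28 kg, taped along the top, loose in the finished lower layer on the board, at (62, -30) mm in the board's x, y, long side along the board's y
- lower_3_c (a point): centre of a kraft cardboard carton, 120 (its x) x 56 (y) x 50 mm (z), 0.14 to 0.28 kg, taped along the top, loose in the finished lower layer on the board, at (30, 62) mm in the board's x, y, long side along the board's x
- lower_4_c (a point): centre of a kraft cardboard carton, 120 (its x) x 56 (y) x 50 mm (z), 0.14 to 0.28 kg, taped along the top, loose in the finished lower layer on the board, at (-62, 30) mm in the board's x, y, long side along the board's y
- lane: fixed gravity roller lane, 306 mm long, 68 mm wide over its rails, 109 mm at the feet; slopes 27 degrees down along its own -x, so the cartons in it, long sides along the lane, lie tilted by 27 degrees. Origin on the bench almost under the first carton's centre, which is 119 mm up. The rails stand only 5 mm above the free rollers, the stop at the low end 22 mm
- slip_cup: loose pale cup, 66 mm across and 66 mm tall, bystander; origin at the centre of its underside
- tape_roll: loose roll of tape lying flat, 104 mm across and 25 mm high, bystander; origin at the centre of its underside
- facet_jar: loose dark faceted jar, 132 mm across and 134 mm tall, bystander; origin at the centre of its underside
- tool_chest: fixed wooden drawer chest standing between the stacked cartons and the board, 252 mm deep (its x), 352 mm wide (y) and 242 mm tall, origin under its centre at bench height; its top drawer stands open 28 mm and, with its knobs, reaches 165 mm from the origin along the chest's -x
- banding_wheel: fixed round potter's banding wheel beside the stacked cartons on the robot's side, about 200 mm across and 130 mm tall, origin at the centre of its foot

How it is judged:
At the end, for the whole second after the job is handed in: On each of the four places of the second layer lies one of the loose cartons: its centre within 9 mm of that place, its long side within 0.08 rad of the place's direction, its taped top within 0.06 rad of upright, at rest. Each carton of the lower layer is within 10 mm of where it began (((distance between carton_1_c and place_1 below 0.009 m and angle between the x axis of carton_1_c and the x axis of ware_board, either way round below 0.08 rad and angle between carton_1_c's own z axis and vertical below 0.06 rad) or (distance between carton_2_c and place_1 below 0.009 m and angle between the x axis of carton_2_c and the x axis of ware_board, either way round below 0.08 rad and angle between carton_2_c's own z axis and vertical below 0.06 rad) or (distance between carton_3_c and place_1 below 0.009 m and angle between the x axis of carton_3_c and the x axis of ware_board, either way round below 0.08 rad and angle between carton_3_c's own z axis and vertical below 0.06 rad) or (distance between carton_4_c and place_1 below 0.009 m and angle between the x axis of carton_4_c and the x axis of ware_board, either way round below 0.08 rad and angle between carton_4_c's own z axis and vertical below 0.06 rad)) and ((distance between carton_1_c and place_2 below 0.009 m and angle between the x axis of carton_1_c and the y axis of ware_board, either way round below 0.08 rad and angle between carton_1_c's own z axis and vertical below 0.06 rad) or (distance between carton_2_c and place_2 below 0.009 m and angle between the x axis of carton_2_c and the y axis of ware_board, either way round below 0.08 rad and angle between carton_2_c's own z axis and vertical below 0.06 rad) or (distance between carton_3_c and place_2 below 0.009 m and angle between the x axis of carton_3_c and the y axis of ware_board, either way round below 0.08 rad and angle between carton_3_c's own z axis and vertical below 0.06 rad) or (distance between carton_4_c and place_2 below 0.009 m and angle between the x axis of carton_4_c and the y axis of ware_board, either way round below 0.08 rad and angle between carton_4_c's own z axis and vertical below 0.06 rad)) and ((distance between carton_1_c and place_3 below 0.009 m and angle between the x axis of carton_1_c and the x axis of ware_board, either way round below 0.08 rad and angle between carton_1_c's own z axis and vertical below 0.06 rad) or (distance between carton_2_c and place_3 below 0.009 m and angle between the x axis of carton_2_c and the x axis of ware_board, either way round below 0.08 rad and angle between carton_2_c's own z axis and vertical below 0.06 rad) or (distance between carton_3_c and place_3 below 0.009 m and angle between the x axis of carton_3_c and the x axis of ware_board, either way round below 0.08 rad and angle between carton_3_c's own z axis and vertical below 0.06 rad) or (distance between carton_4_c and place_3 below 0.009 m and angle between the x axis of carton_4_c and the x axis of ware_board, either way round below 0.08 rad and angle between carton_4_c's own z axis and vertical below 0.06 rad)) and ((distance between carton_1_c and place_4 below 0.009 m and angle between the x axis of carton_1_c and the y axis of ware_board, either way round below 0.08 rad and angle between carton_1_c's own z axis and vertical below 0.06 rad) or (distance between carton_2_c and place_4 below 0.009 m and angle between the x axis of carton_2_c and the y axis of ware_board, either way round below 0.08 rad and angle between carton_2_c's own z axis and vertical below 0.06 rad) or (distance between carton_3_c and place_4 below 0.009 m and angle between the x axis of carton_3_c and the y axis of ware_board, either way round below 0.08 rad and angle between carton_3_c's own z axis and vertical below 0.06 rad) or (distance between carton_4_c and place_4 below 0.009 m and angle between the x axis of carton_4_c and the y axis of ware_board, either way round below 0.08 rad and angle between carton_4_c's own z axis and vertical below 0.06 rad)) and linear speed of each of carton_1, carton_2, carton_3, carton_4 below 0.01 m/s and distance of each of lower_1_c, lower_2_c, lower_3_c, lower_4_c from where it was at the start of the episode below 0.01 m); the robot touches nothing.
It fails at once if a carton of the lower layer is shifted by more than 15 mm (distance of any of lower_1_c, lower_2_c, lower_3_c, lower_4_c from where it was at the start of the episode above 0.015 m).
It fails at once if the slip cup is moved by more than 25 mm or tipped over (distance of slip_cup from where it was at the start of the episode above 0.025 m or angle between slip_cup's own z axis and vertical above 0.35 rad).
It fails at once if the tape roll is moved by more than 25 mm or tipped over (distance of tape_roll from where it was at the start of the episode above 0.025 m or angle between tape_roll's own z axis and vertical above 0.35 rad).
It fails at once if the faceted jar is moved by more than 25 mm or tipped over (distance of facet_jar from where it was at the start of the episode above 0.025 m or angle between facet_jar's own z axis and vertical above 0.35 rad).
It also fails if it takes over 72 s, if anything falls off the work surface, if the arm or the gripper's body presses on something with over 40 N, if the wrist force passes 120 N, or if a joint passes its speed limit or range.

## Working session

There is one attempt and no reset: what is moved stays moved. The work goes in short steps, Python scripts to look and compute and a tool call to move; the robot and the scene stay as the last step left them, time stands still between calls to the robot, and variables do not carry over. Pictures are saved under pics/ and viewed, and the job is handed in when it is done.

Besides the shell and the picture viewer there is one more tool, called after "Request:" by a JSON object that holds its "name" and its "arguments", one argument or row to a line. arm_command: Moves the arm, as the interface text tells. Its arguments: {"type":"object","properties":{"moves":{"type":"array","items":{"type":"array","items":{"type":"array","items":{"type":"number"}}}},"force":{"type":"number"}},"required":["moves"]}

```bash
ls; mkdir -p pics; python3 - <<'E'
from workcell import manip
import cv2,numpy as np
np.set_printoptions(precision=4,suppress=True)
for c in("side","top"):
    im=manip.camera(c); cv2.imwrite(f"pics/{c}0.png",cv2.resize(im[:,:,::-1],(800,600),interpolation=cv2.INTER_CUBIC))
    i=manip.camera_info(c); print(c,i["vfov"],i["cx"],i["cy"]); print(np.array(i["pose"]))
print(manip.get_obs())
E
```

```text
pics
side 42.85968604441932 262.2614271575117 190.4729751855452
[[ 0.8131 -0.2272  0.536  -0.443 ]
 [-0.582  -0.3376  0.7398 -1.3535]
 [ 0.0129 -0.9135 -0.4067  0.8315]
 [ 0.      0.      0.      1.    ]]
top 53.136285698773555 252.75479743244404 190.9944628641175
[[ 0.0231 -0.989   0.1464  0.2649]
 [-0.9997 -0.0244 -0.0075 -0.0389]
 [ 0.011  -0.1462 -0.9892  1.5748]
 [ 0.      0.      0.      1.    ]]
{'clock': 0.1, 'joint_pos': array([-1.1366,  0.3328, -0.0647,  1.4608,  0.0216,  1.3499, -0.0885]), 'joint_velocities': array([ 0.0004, -0.0015, -0.0001, -0.0029, -0.001 , -0.0018, -0.0006]), 'tau': array([  0.0014, -62.6747,   0.049 , -39.2433,   0.0163,   0.007 ,
        -0.    ]), 'position': array([0.2756, 0.5607, 0.3032]), 'ee_rot': array([ 0.1597,  0.6888, -0.1605,  0.6887]), 'ft_force': array([0.1125, 0.3363, 0.3277]), 'torque': array([-0.    ,  0.0131, -0.0629]), 'grip_width': 1.0021347730607753}
```

View pics/side0.png

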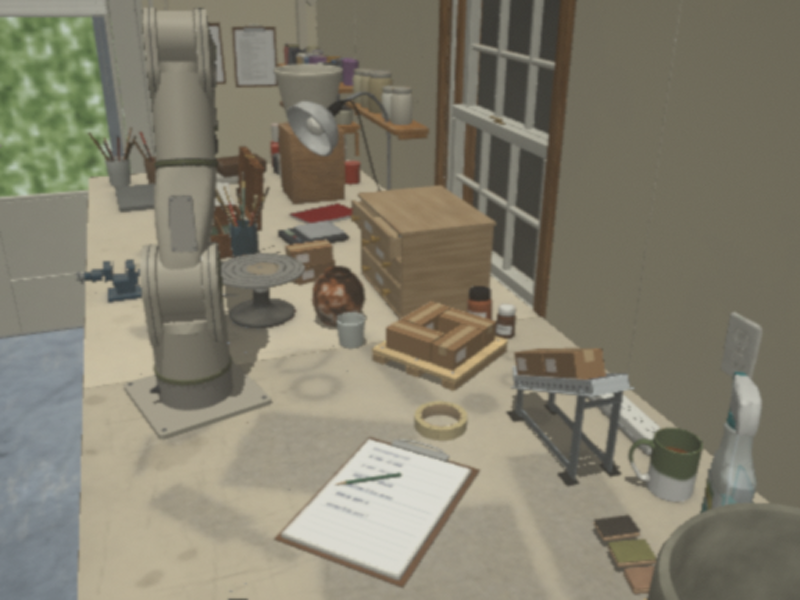

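View pics/top0.png

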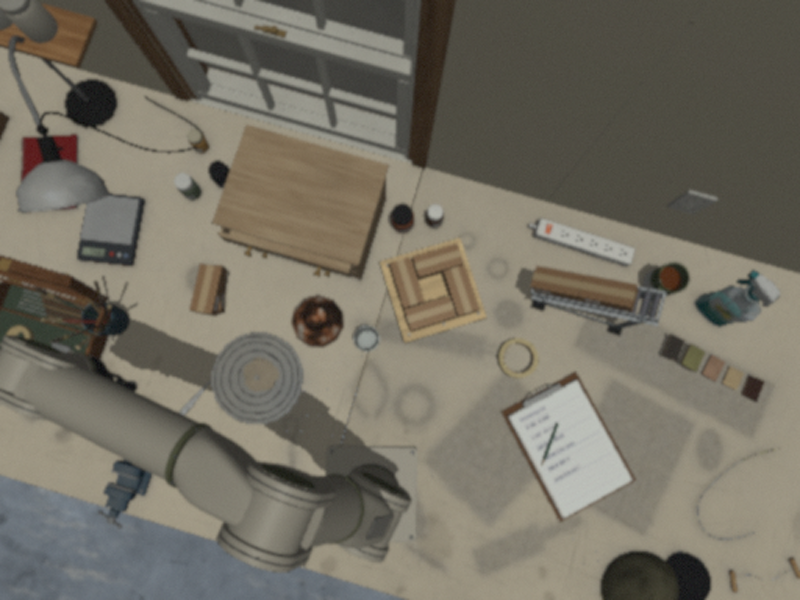

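```bash
cat > h.py <<'E'
from workcell import manip
import cv2,numpy as np
from scipy.spatial.transform import Rotation as R
from scipy.optimize import least_squares
np.set_printoptions(precision=4,suppress=True,linewidth=150)
INF={c:manip.camera_info(c) for c in("side","top")}
def K(c):
    i=INF[c]; f=192/np.tan(np.radians(i["vfov"])/2); return f,i["cx"],i["cy"]
def proj(c,P):
    P=np.atleast_2d(P); T=np.linalg.inv(np.array(INF[c]["pose"])); q=P@T[:3,:3].T+T[:3,3]
    f,cx,cy=K(c); return np.c_[f*q[:,0]/q[:,2]+cx, f*q[:,1]/q[:,2]+cy]
def ray(c,uv):
    f,cx,cy=K(c); T=np.array(INF[c]["pose"]); d=T[:3,:3]@np.array([(uv[0]-cx)/f,(uv[1]-cy)/f,1]); return T[:3,3],d
def onz(c,uv,z):
    o,d=ray(c,uv); return o+d*(z-o[2])/d[2]
def tri(pix):
    A=np.zeros((3,3));b=np.zeros(3)
    for c,uv in pix.items():
        o,d=ray(c,uv); d=d/np.linalg.norm(d); M=np.eye(3)-np.outer(d,d); A+=M;b+=M@o
    return np.linalg.solve(A,b)
E
cat > det.py <<'E'
from h import *
import pickle,sys
names=["ware_board","lane","tool_chest","banding_wheel","slip_cup","tape_roll","facet_jar","carton_1_c","carton_3_c","lower_1_c"]
for c in("side","top"): manip.camera(c)
out={}
for n in names:
    for c in("side","top"):
        r=manip.pinpoint(n,c); out[n,c]=r
        print(n,c,[(round(d["confidence"],2),[round(float(x),1) for x in d["pixel"]]) for d in r][:9])
pickle.dump(out,open("det.pkl","wb"))
print(manip.get_obs()["clock"])
E
python3 det.py; python3 - <<'E'
import sys; sys.path.insert(0,'.')
from h import *
o=manip.get_obs(); print(R.from_quat(o["ee_rot"]).as_matrix()); print(proj("top",o["position"]),proj("side",o["position"]),proj("top",[0,0,0]),proj("side",[0,0,0]))
E
```

```text
ware_board side [(0.73, [225.4, 281.7])]
ware_board top [(0.94, [188.4, 273.2]), (0.47, [228.9, 330.5])]
lane side [(0.92, [267.8, 342.6]), (0.54, [220.0, 292.4])]
lane top [(0.83, [185.5, 353.8])]
tool_chest side []
tool_chest top [(0.26, [186.7, 136.7])]
banding_wheel side []
banding_wheel top []
slip_cup side [(0.57, [222.5, 225.7])]
slip_cup top [(0.55, [219.3, 235.7]), (0.48, [188.4, 391.9]), (0.37, [188.6, 138.1])]
tape_roll side [(0.92, [271.9, 277.9]), (0.36, [212.9, 297.7])]
tape_roll top [(0.81, [228.2, 332.5])]
facet_jar side []
facet_jar top [(0.62, [209.4, 205.5]), (0.15, [188.8, 390.8])]
carton_1_c side [(0.75, [232.3, 345.4])]
carton_1_c top [(0.84, [180.3, 359.0])]
carton_3_c side [(0.55, [169.2, 199.8])]
carton_3_c top [(0.56, [189.1, 138.5]), (0.54, [187.4, 271.4]), (0.31, [183.6, 356.4])]
lower_1_c side [(0.93, [224.0, 290.0]), (0.19, [206.0, 219.2])]
lower_1_c top [(0.68, [185.7, 292.0]), (0.47, [203.2, 273.7])]
1.2
[[-0.      0.4411  0.8975]
 [ 0.0001  0.8975 -0.4411]
 [-1.      0.0001 -0.    ]]
[[ 64.9851 240.1123]] [[132.0543 110.9411]] [[237.0019 315.1752]] [[126.319  253.0974]]
```

```bash
cat > crop.py <<'E'
import sys; sys.path.insert(0,'.')
from h import *
def crop(c,x0,y0,w,h,s,name,im=None,wires=[]):
    if im is None: im=manip.camera(c)
    v=cv2.resize(np.ascontiguousarray(im[y0:y0+h,x0:x0+w,::-1]),None,fx=s,fy=s,interpolation=cv2.INTER_CUBIC)
    for pts,col in wires:
        p=((proj(c,pts)-[x0,y0]+0.5)*s).astype(int); cv2.polylines(v,[p.reshape(-1,1,2)],False,col,1,cv2.LINE_AA)
    for k in range(0,w,10): cv2.putText(v,str(x0+k),(k*s,8),0,0.28,(0,0,255),1); cv2.line(v,(k*s,10),(k*s,14),(0,0,255),1)
    for k in range(0,h,10): cv2.putText(v,str(y0+k),(0,k*s+4),0,0.28,(0,0,255),1)
    cv2.imwrite(name,v)
E
python3 - <<'E'
from crop import *
im=manip.camera("top"); crop("top",115,145,120,90,6,"pics/t1.png",im); crop("top",240,145,90,80,7,"pics/t2.png",im); crop("top",330,160,100,60,8,"pics/t3.png",im)
E
```

```text
(no output)
```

View pics/t1.png

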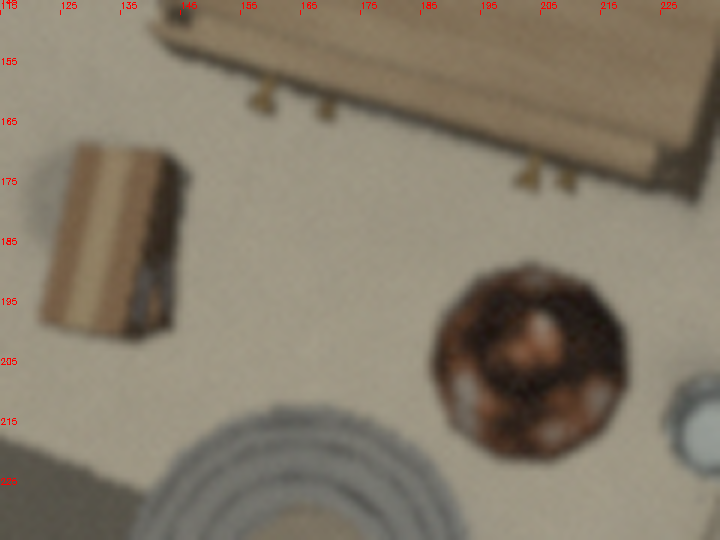

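View pics/t2.png

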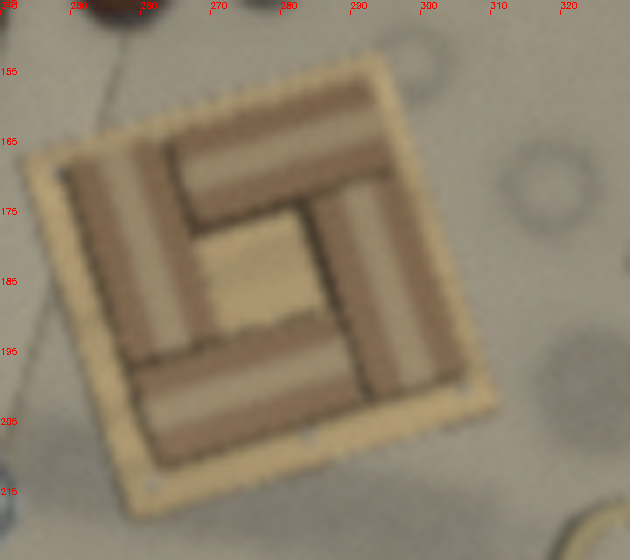

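View pics/t3.png

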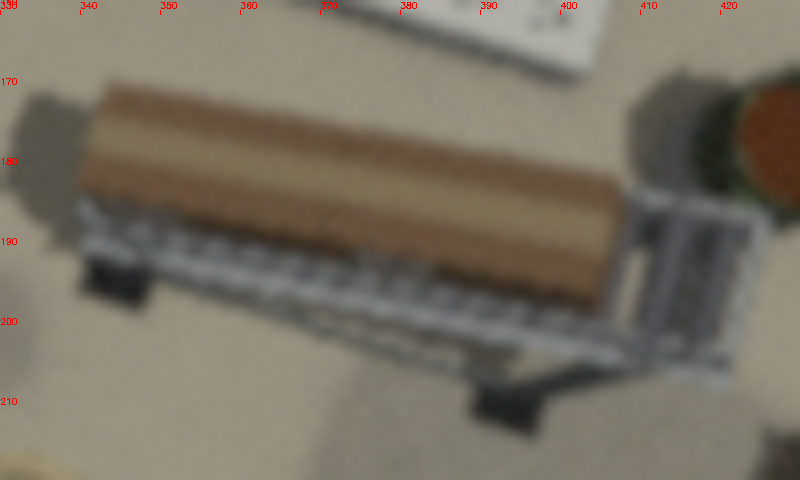

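```bash
cat > fit1.py <<'E'
from crop import *
def fit(c_pts, model, z0, x0):
    # c_pts: list of (cam, model pt, pixel)
    def f(p):
        r=[]
        for c,m,uv in c_pts:
            P=np.array([p[0]+np.cos(p[2])*m[0]-np.sin(p[2])*m[1],p[1]+np.sin(p[2])*m[0]+np.cos(p[2])*m[1],m[2]])
            r+=list(proj(c,P)[0]-uv)
        return np.array(r)
    s=least_squares(f,x0); return s.x, f(s.x)
def px(x,y,s,x0,y0): return np.array([(x+.5)/s-.5+x0,(y+.5)/s-.5+y0])
q=lambda x,y:px(x,y,7,240,145)
h=.112; l=.09
pts=[("top",(h,h,.032),q(22,155)),("top",(h,-h,.032),q(380,55)),("top",(-h,-h,.032),q(498,405)),("top",(-h,h,.032),q(135,520))]
p,r=fit(pts,None,0,[.6,-.1,.2]); print("deck",p,r)
pts2=[("top",(l,l,.082),q(63,167)),("top",(l,-l,.082),q(370,78)),("top",(-l,-l,.082),q(468,378)),("top",(-l,l,.082),q(162,470))]
p2,r2=fit(pts2,None,0,[.6,-.1,.2]); print("layer",p2,r2)
q=lambda x,y:px(x,y,6,115,145)
a,b=.06,.028
# carton_4 top, z=.1 : TL(80,145) TR(163,150) BR(125,333) BL(42,322)
pts=[("top",(a,b,.1),q(82,143)),("top",(a,-b,.1),q(165,150)),("top",(-a,-b,.1),q(126,333)),("top",(-a,b,.1),q(41,321))]
p,r=fit(pts,None,0,[.6,.4,0]); print("c4",p,r)
E
python3 fit1.py; python3 - <<'E'
from crop import *
im=manip.camera("side"); crop("side",180,140,80,90,6,"pics/s1.png",im); crop("side",235,185,95,65,8,"pics/s2.png",im); crop("side",315,210,95,100,6,"pics/s3.png",im)
E
```

```text
deck [ 0.5211 -0.147   0.3207] [-0.4325  0.1604  0.3534 -1.0228  0.5282  0.5297 -0.4412  0.2753]
layer [ 0.5184 -0.1473  0.3207] [ 0.4959  0.0899 -0.2032 -0.0739 -0.1142 -0.1158 -0.1762  0.1048]
c4 [ 0.4992  0.4196 -0.1373] [-0.2912 -0.5716 -0.0164  0.5407  0.2046  0.1747  0.0993 -0.1457]
```

View pics/s1.png

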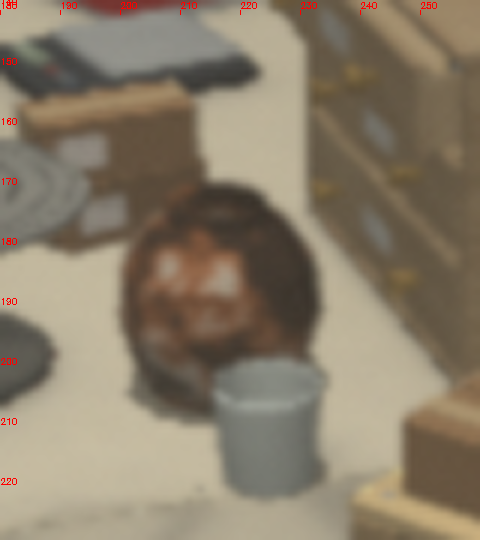

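View pics/s2.png

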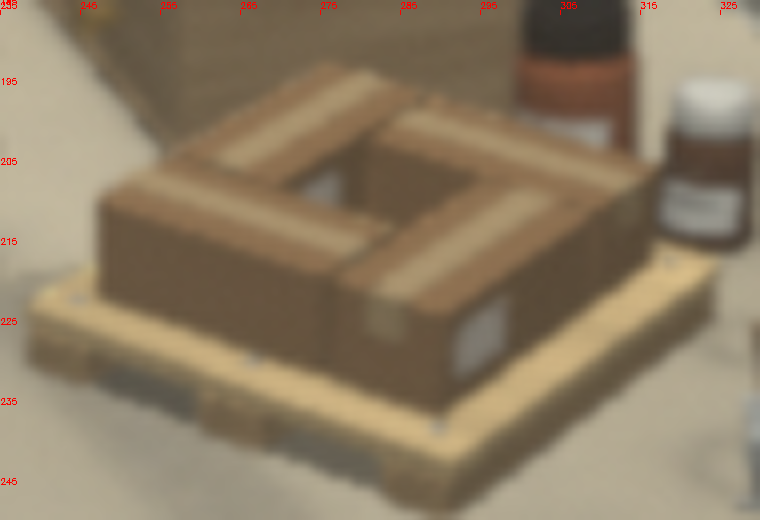

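View pics/s3.png

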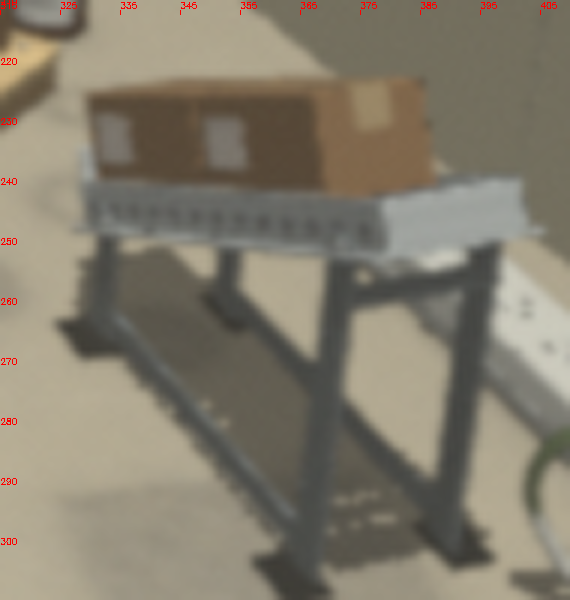

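```bash
cat > fit2.py <<'E'
from fit1 import *
t=np.radians(27)
qt=lambda x,y:px(x,y,8,330,160); qs=lambda x,y:px(x,y,6,315,210)
# carton1 local: x up-slope. L=extent to far end
def P(p,m):
    yaw=p[2]; up=np.array([np.cos(t)*np.cos(yaw),np.cos(t)*np.sin(yaw),np.sin(t)]); lat=np.array([-np.sin(yaw),np.cos(yaw),0]); n=np.cross(up,lat)
    return np.array([p[0],p[1],p[3]])+up*m[0]+lat*m[1]+n*m[2]
def run(obs,x0,fixz=None):
    def f(p):
        pp=np.r_[p[:3],fixz if fixz else p[3],p[4]]
        r=[]
        for c,m,uv in obs:
            m=(m[0] if m[0] is not None else pp[4],m[1],m[2]); r+=list(proj(c,P(pp,m))[0]-uv)
        return np.array(r)
    s=least_squares(f,x0); return s.x,f(s.x)
b,hh=.028,.025
top=[("top",(-.06,b,hh),qt(105,85)),("top",(None,b,hh),qt(625,182)),("top",(None,-b,hh),qt(603,310)),("top",(-.06,-b,hh),qt(82,192))]
side=[("side",(-.06,-b,hh),qs(88,95)),("side",(None,-b,hh),qs(315,96)),("side",(None,-b,-hh),qs(322,190)),("side",(None,b,hh),qs(424,80))]
if __name__=="__main__":
  x0=[.54,-.45,-1.75,.119,.18]
  for o,z in((top,.119),(side,.119),(top+side,.119),(top+side,None)):
    p,r=run(o,x0,z); print(p,r.reshape(-1,2).round(1).tolist())
E
python3 fit2.py
```

```text
deck [ 0.5211 -0.147   0.3207] [-0.4325  0.1604  0.3534 -1.0228  0.5282  0.5297 -0.4412  0.2753]
layer [ 0.5184 -0.1473  0.3207] [ 0.4959  0.0899 -0.2032 -0.0739 -0.1142 -0.1158 -0.1762  0.1048]
c4 [ 0.4992  0.4196 -0.1373] [-0.2912 -0.5716 -0.0164  0.5407  0.2046  0.1747  0.0993 -0.1457]
[ 0.5254 -0.4536 -1.8658  0.119   0.182 ] [[0.5, 0.1], [0.7, 0.5], [-0.6, -0.8], [-0.6, 0.2]]
[ 0.5306 -0.4507 -1.8712  0.1185  0.1762] [[0.2, -0.6], [-0.6, -0.8], [0.8, 2.2], [-0.4, -1.0]]
[ 0.5267 -0.4516 -1.8781  2.0127  0.1834] [[0.2, -0.4], [0.5, 0.7], [-1.0, -0.7], [-1.2, -0.3], [-0.4, -0.2], [-0.4, -0.3], [1.0, 2.9], [0.0, -0.4]]
[ 0.5253 -0.4534 -1.8748  0.1218  0.1808] [[0.8, -0.1], [0.5, 0.7], [-0.9, -0.6], [-0.5, -0.0], [-0.4, -0.6], [-0.5, -0.8], [0.9, 2.3], [-0.1, -1.0]]
```

```bash
cat > scene.py <<'E'
from crop import *
def box(c,yaw,z0,z1,a,b):
    r=lambda m:[c[0]+np.cos(yaw)*m[0]-np.sin(yaw)*m[1],c[1]+np.sin(yaw)*m[0]+np.cos(yaw)*m[1]]
    cs=[r((a,b)),r((a,-b)),r((-a,-b)),r((-a,b)),r((a,b))]
    w=[np.array([x+[z1] for x in cs]),np.array([x+[z0] for x in cs])]
    return w+[np.array([x+[z0],x+[z1]]) for x in cs[:4]]
def tb(p,L0=-.06,L1=.06):
    from fit2 import P
    out=[]
    for h in(.025,-.025): out.append(np.array([P(p,m) for m in((L0,-.028,h),(L0,.028,h),(L1,.028,h),(L1,-.028,h),(L0,-.028,h))]))
    return out
G=(0,255,0);B=(255,0,0);Y=(0,255,255)
B0=np.array([0.519,-0.147]);BY=0.3207
C4=np.array([.4992,.4196]);C4Y=-.1373
if __name__=="__main__":
    W=[(x,G) for x in box(B0,BY,.032,.082,.09,.09)]+[(x,B) for x in box(B0,BY,0,.032,.112,.112)]
    W+=[(x,G) for x in box(C4,C4Y,.05,.1,.06,.028)]+[(x,Y) for x in box(C4,C4Y,0,.05,.06,.028)]
    W+=[(x,G) for x in tb([.5258,-.453,-1.872,.12])+tb([.5258,-.453,-1.872,.12],.06,.182)]
    im=manip.camera("top"); crop("top",115,145,120,90,6,"pics/t1w.png",im,W); crop("top",240,145,190,80,4,"pics/t2w.png",im,W)
    im=manip.camera("side"); crop("side",180,140,80,90,6,"pics/s1w.png",im,W); crop("side",235,185,160,65,5,"pics/s2w.png",im,W)
E
python3 scene.py >/dev/null; cd pics; python3 -c "
import cv2,numpy as np
a=cv2.imread('t1w.png');b=cv2.imread('s1w.png');a=a[:,:320];
cv2.imwrite('c1.png',np.hstack([a,b[:540]]))
a=cv2.imread('t2w.png');b=cv2.imread('s2w.png');h=np.zeros((325,800,3),np.uint8);h[:]=b
t=np.zeros((275,800,3),np.uint8);t[:,:760]=a[:275]
cv2.imwrite('c2.png',np.vstack([t,h]))"
```

```text
(no output)
```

View pics/c1.png

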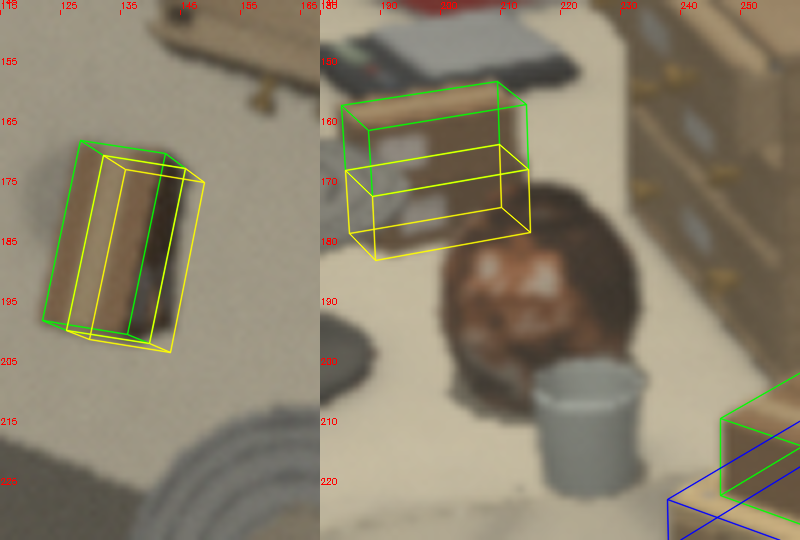

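View pics/c2.png

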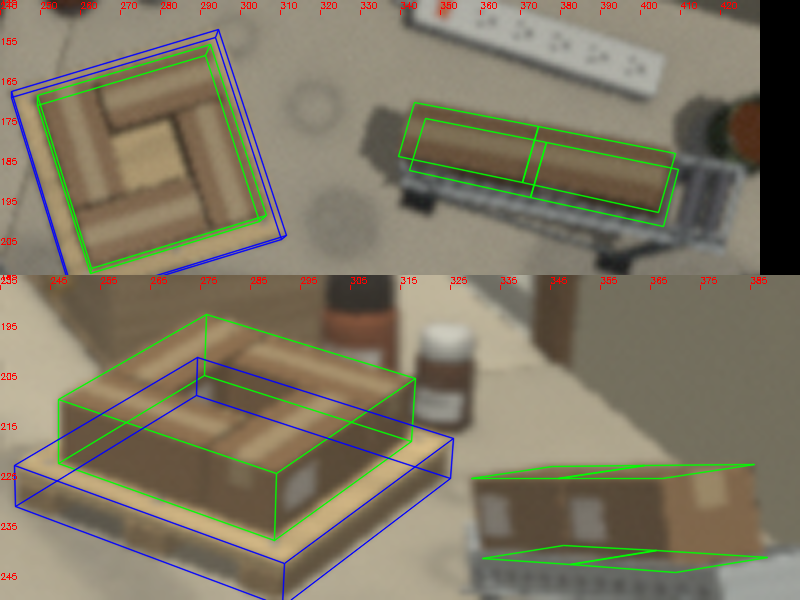

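```bash
python3 - <<'E'
from crop import *
im=manip.camera("side"); crop("side",178,145,42,42,14,"pics/s4.png",im)
im=manip.camera("top"); crop("top",115,160,42,46,13,"pics/t4.png",im)
for n in ("carton_3_c","carton_4_c"):
  for c in("side","top"):
    print(n,c,[(round(d["confidence"],2),d["rect"],int(d["mask"].sum())) for d in manip.regions_of(n,c)])
E
```

```text
carton_3_c side [(0.61, [190.5, 161.9, 215.3, 180.5], 164)]
carton_3_c top []
carton_4_c side []
carton_4_c top [(0.57, [122.0, 169.6, 147.4, 201.6], 557), (0.37, [341.4, 170.9, 376.3, 191.8], 558)]
```

View pics/s4.png

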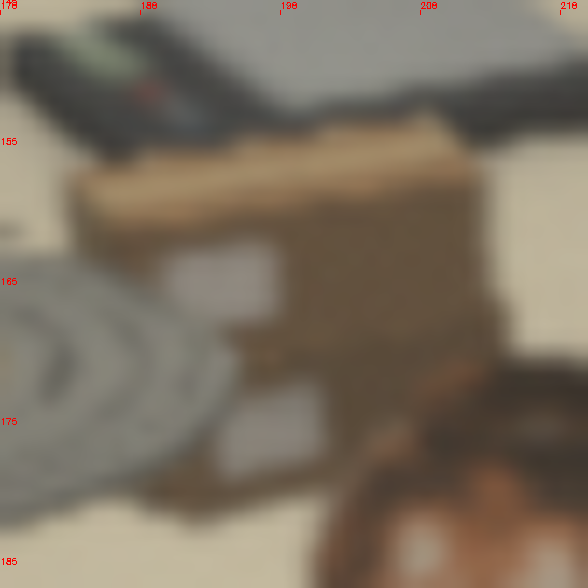

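View pics/t4.png

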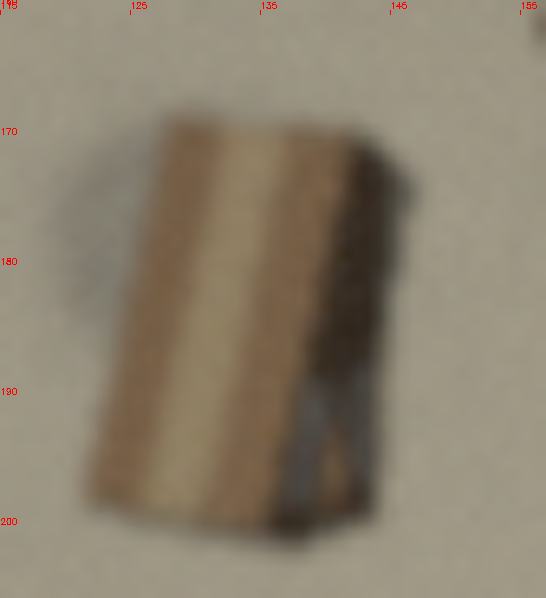

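```bash
cat > fit3.py <<'E'
from fit1 import *
qt=lambda x,y:px(x,y,13,115,160); qs=lambda x,y:px(x,y,14,178,145)
T4=[("top",(a,b,.1),qt(160,118)),("top",(a,-b,.1),qt(358,126)),("top",(-a,-b,.1),qt(272,530)),("top",(-a,b,.1),qt(85,502))]
S4=[("side",(-a,b,.1),qs(72,170)),("side",(a,b,.1),qs(430,112)),("side",(a,-b,.1),qs(484,178)),("side",(-a,-b,.1),qs(103,228))]
T3=[("top",(a,-b,.0),qt(416,192)),("top",(-a,-b,.05),qt(300,550)),("top",(-a,-b,.0),qt(376,520))]
S3=[("side",(-a,-b,.0),qs(203,524)),("side",(a,-b,.05),qs(512,310)),("side",(-a,b,.0),qs(135,495))]
T3=[T3[0],T3[2]]
for n,o in(("T4",T4),("S4",S4),("TS4",T4+S4),("T3",T3),("S3",S3),("TS3",T3+S3)):
    p,r=fit(o,None,0,[.5,.42,-.1]); print(n,p,r.reshape(-1,2).round(1).tolist())
E
python3 fit3.py
```

```text
deck [ 0.5211 -0.147   0.3207] [-0.4325  0.1604  0.3534 -1.0228  0.5282  0.5297 -0.4412  0.2753]
layer [ 0.5184 -0.1473  0.3207] [ 0.4959  0.0899 -0.2032 -0.0739 -0.1142 -0.1158 -0.1762  0.1048]
c4 [ 0.4992  0.4196 -0.1373] [-0.2912 -0.5716 -0.0164  0.5407  0.2046  0.1747  0.0993 -0.1457]
T4 [ 0.499   0.4214 -0.1195] [[0.4, -0.7], [-0.7, 0.8], [0.2, -0.1], [0.2, -0.0]]
S4 [ 0.4955  0.426  -0.2208] [[-0.8, -0.3], [0.2, 0.5], [0.2, -0.1], [0.3, -0.2]]
TS4 [ 0.497   0.4226 -0.1402] [[0.3, -0.3], [-0.8, 1.5], [-0.5, 0.5], [-0.4, 0.3], [-0.3, 0.3], [0.1, 0.4], [1.1, -0.4], [1.9, 0.3]]
T3 [ 0.5058  0.4235 -0.0506] [[0.1, -1.7], [-0.1, 1.6]]
S3 [0.5068 0.422  0.0551] [[0.3, 1.1], [1.2, -0.5], [-1.5, -0.8]]
TS3 [ 0.5068  0.4224 -0.0254] [[0.1, -2.1], [0.5, 1.3], [-0.7, 0.8], [1.3, -0.1], [-1.6, -1.3]]
```

```bash
python3 - <<'E'
from h import *
s=512/800
for p in((248,128),(387,165),(360,272),(215,225)): print("chest top",onz("top",np.array(p)*s,.242))
q=lambda x,y,s,x0,y0:np.array([(x+.5)/s-.5+x0,(y+.5)/s-.5+y0])
for n,p,z in(("drawer L",(155,28),.22),("drawer R",(655,165),.22),("knob",(262,105),.15),("knob",(325,110),.15),("knob",(527,180),.15),("knob",(568,185),.15),("jarc",(532,362),.07),("jarR",(628,360),.07),("jarL",(433,360),.07),("wheel top",(300,408),.13),("cupc",(712,425),.066)):
    print(n,onz("top",q(*p,6,115,145),z))
print("wheel c", onz("top",np.array((256,376))*s,.13), onz("top",np.array((302,376))*s,.13),onz("top",np.array((211,376))*s,.13))
print("tape",onz("top",(332.5,228.2),.02),"cup",onz("top",(235.7,219.3),.0), "lane r end", onz("top",(425,195),.24))
print(manip.get_obs()["clock"])
E
```

```text
chest top [0.8563 0.3037 0.242 ]
chest top [ 0.7748 -0.0234  0.242 ]
chest top [0.5205 0.0313 0.242 ]
chest top [0.6211 0.3649 0.242 ]
drawer L [0.6078 0.3602 0.22  ]
drawer R [0.5314 0.0565 0.22  ]
knob [0.5774 0.3103 0.15  ]
knob [0.5752 0.2705 0.15  ]
knob [0.5336 0.1415 0.15  ]
knob [0.531  0.1156 0.15  ]
jarc [0.4274 0.1432 0.07  ]
jarR [0.4302 0.0803 0.07  ]
jarL [0.4271 0.208  0.07  ]
wheel top [0.3884 0.28   0.13  ]
cupc [0.3892 0.0241 0.066 ]
wheel c [0.2837 0.2768 0.13  ] [0.2863 0.1674 0.13  ] [0.2812 0.3837 0.13  ]
tape [ 0.3508 -0.3767  0.02  ] cup [0.3789 0.0164 0.    ] lane r end [ 0.4631 -0.6566  0.24  ]
1.7
```

```bash
cat > plan.py <<'E'
import sys
from h import *
# usage: plan.py x y z jawyaw [closure] [nrows] ; prints rows from the commanded(=measured) pose
def plan(p,yaw,tgt,tyaw,clo,n=None):
    d=np.array(tgt)-p; dy=(tyaw-yaw+np.pi/2)%np.pi-np.pi/2 if ANY else (tyaw-yaw+np.pi)%(2*np.pi)-np.pi
    N=n or int(max(np.ceil(abs(np.degrees(dy))/7.1),np.ceil(np.linalg.norm(d)/.041),np.ceil(abs(d[2])/.025-1e-6),1))
    while True:
        rows=[];ok=True
        for k in range(N):
            y=yaw+dy*k/N; ty=np.array([np.cos(y),np.sin(y),0]); tz=np.cross([0,0,-1],ty)
            s=d/N; r=[-s[2]/.025,s@ty/.025,s@tz/.025]; ok&=max(map(abs,r))<=1.0001
            rows.append([clo]+[round(float(v),2) for v in r]+[round(-np.degrees(dy)/N,2)])
        if ok: return rows,dy
        N+=1
ANY=False
if __name__=="__main__":
    o=manip.get_obs(); M=R.from_quat(o["ee_rot"]).as_matrix(); yaw=np.arctan2(M[1,1],M[0,1])
    a=[float(v) for v in sys.argv[1:]]
    print("clk",o["clock"],"pos",o["position"],"jawyaw",round(yaw,4),"grip",round(o["grip_width"],3),"F",o["ft_force"],"q",o["joint_pos"])
    if len(a)>=4:
        rows,dy=plan(o["position"],yaw,a[:3],a[3],a[4] if len(a)>4 else 0,int(a[5]) if len(a)>5 else None)
        print(len(rows)); print(str(rows).replace(" ",""))
E
python3 plan.py .498 .422 .22 1.41; python3 - <<'E'
from h import *
for p in((540,220),(630,262),(498,268),(435,215),(400,218),(510,312),(530,310),(610,328)): print(p,onz("top",np.array(p)*.64,.0))
E
```

```text
clk 1.7 pos [0.2757 0.5609 0.304 ] jawyaw 1.114 grip 1.001 F [ 0.1322 -0.2332 -0.3169] q [-1.1366  0.3322 -0.0647  1.4601  0.0216  1.3499 -0.0885]
11
[[0,0.31,-0.1,0.95,np.float64(-1.54)],[0,0.31,-0.12,0.95,np.float64(-1.54)],[0,0.31,-0.15,0.94,np.float64(-1.54)],[0,0.31,-0.17,0.94,np.float64(-1.54)],[0,0.31,-0.2,0.93,np.float64(-1.54)],[0,0.31,-0.22,0.93,np.float64(-1.54)],[0,0.31,-0.25,0.92,np.float64(-1.54)],[0,0.31,-0.27,0.91,np.float64(-1.54)],[0,0.31,-0.3,0.91,np.float64(-1.54)],[0,0.31,-0.32,0.9,np.float64(-1.54)],[0,0.31,-0.35,0.89,np.float64(-1.54)]]
(540, 220) [ 0.7227 -0.4394  0.    ]
(630, 262) [ 0.6126 -0.6806  0.    ]
(498, 268) [ 0.5871 -0.325   0.    ]
(435, 215) [ 0.7292 -0.1542  0.    ]
(400, 218) [ 0.7183 -0.0595  0.    ]
(510, 312) [ 0.4691 -0.3566  0.    ]
(530, 310) [ 0.4758 -0.4098  0.    ]
(610, 328) [ 0.4329 -0.6214  0.    ]
```

Request:
{"name": "arm_command", "arguments": {
  "moves": [
    [[0, 0.31, -0.1, 0.95, -1.54], [0, 0.31, -0.12, 0.95, -1.54], [0, 0.31, -0.15, 0.94, -1.54], [0, 0.31, -0.17, 0.94, -1.54], [0, 0.31, -0.2, 0.93, -1.54], [0, 0.31, -0.22, 0.93, -1.54], [0, 0.31, -0.25, 0.92, -1.54], [0, 0.31, -0.27, 0.91, -1.54], [0, 0.31, -0.3, 0.91, -1.54], [0, 0.31, -0.32, 0.9, -1.54], [0, 0.31, -0.35, 0.89, -1.54], [0, 0, 0, 0, 0]]
  ],
  "force": 50
}}

```text
clock: 2.7
position: [0.5025, 0.4168, 0.2168]
ee_rot: [0.057, 0.704, -0.06, 0.705]
ft_force: [0.8, -1.8, -1.0]
grip_width: 0.996
```

```bash
python3 plan.py .498 .422 .135 1.41;python3 - <<'E'
from crop import *
im=manip.camera("side"); crop("side",170,90,80,100,6,"pics/s5.png",im)
im=manip.camera("top"); crop("top",80,130,120,100,6,"pics/t5.png",im)
o=manip.get_obs(); p=o["position"]; print(proj("top",p),proj("side",p),proj("side",p-[0,0,.06]))
E
```

```text
clk 2.7 pos [0.5025 0.4168 0.2168] jawyaw 1.4046 grip 0.996 F [ 0.7523 -1.7733 -1.0249] q [-0.7744  0.4476  0.0141  1.4894 -0.0031  1.2068  0.6441]
4
[[0,0.82,0.04,-0.05,np.float64(-0.08)],[0,0.82,0.04,-0.05,np.float64(-0.08)],[0,0.82,0.04,-0.05,np.float64(-0.08)],[0,0.82,0.04,-0.05,np.float64(-0.08)]]
[[121.5442 178.5837]] [[197.2533 130.6267]] [[197.8311 144.1449]]
```

View pics/s5.png

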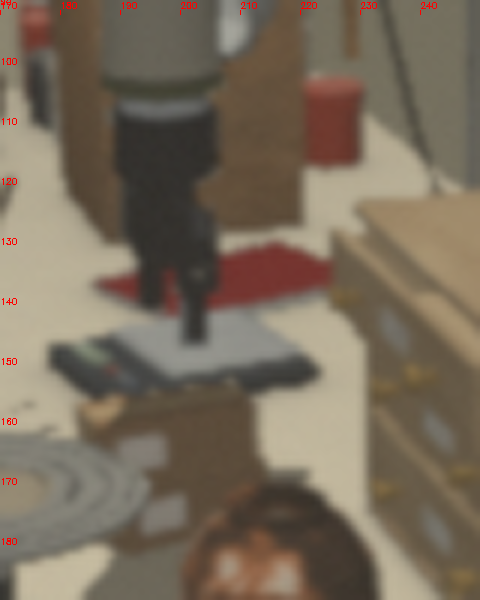

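View pics/t5.png

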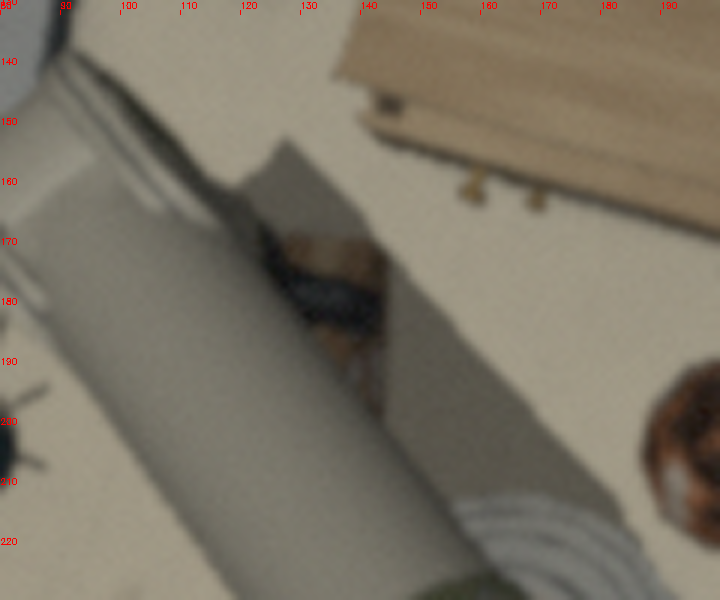

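Request:
{"name": "arm_command", "arguments": {
  "moves": [
    [[0, 0.85, 0.1, -0.1, -0.2], [0, 0.85, 0.04, -0.05, 0], [0, 0.85, 0.04, -0.05, 0], [0, 0.8, 0.02, 0, 0], [0, 0, 0, 0, 0]]
  ],
  "force": 50
}}

```text
clock: 3.22
position: [0.4912, 0.4277, 0.1311]
ee_rot: [0.054, 0.707, -0.056, 0.703]
ft_force: [0.2, 0.0, -0.0]
grip_width: 1.001
```

```bash
python3 plan.py .498 .422 .133 1.41
```

```text
clk 3.2167 pos [0.4912 0.4277 0.1311] jawyaw 1.4152 grip 1.001 F [ 0.1837  0.0225 -0.0305] q [-0.7869  0.5287  0.001   1.5632 -0.0018  1.0554  0.6301]
1
[[0,-0.08,-0.18,0.3,np.float64(0.3)]]
```

Request:
{"name": "arm_command", "arguments": {
  "moves": [
    [[0, -0.08, -0.18, 0.3, 0.3], [0, 0, 0, 0, 0], [0.4, 0, 0, 0, 0], [1, 0, 0, 0, 0], [1, 0, 0, 0, 0], [1, 0, 0, 0, 0], [1, 0, 0, 0, 0], [1, 0, 0, 0, 0]]
  ],
  "force": 40
}}

```text
clock: 3.88
position: [0.5012, 0.4224, 0.1384]
ee_rot: [0.058, 0.704, -0.057, 0.705]
ft_force: [-0.3, -1.4, 5.3]
grip_width: 0.647
```

```bash
python3 plan.py .498 .422 .133 1.41
```

```text
clk 3.8833 pos [0.5012 0.4224 0.1384] jawyaw 1.408 grip 0.647 F [-0.3272 -1.4403  5.2561] q [-0.7746  0.5245  0.0062  1.5526 -0.0035  1.0624  0.6404]
1
[[0,0.22,-0.04,-0.12,np.float64(-0.11)]]
```

Request:
{"name": "arm_command", "arguments": {
  "moves": [
    [[1, -0.5, 0, 0, 0], [1, -1, 0, 0, 0], [1, -1, 0, 0, 0], [1, -1, 0, 0, 0], [1, -1, 0, 0, 0], [1, -1, 0, 0, 0], [1, -1, 0, 0, 0], [1, -1, 0, 0, 0], [1, -0.5, 0, 0, 0]]
  ],
  "force": 50
}}

```text
clock: 4.63
position: [0.5009, 0.4222, 0.3413]
ee_rot: [0.059, 0.704, -0.056, 0.706]
ft_force: [0.7, -0.2, -1.4]
grip_width: 0.646
```

```bash
python3 plan.py; python3 - <<'E'
from fit1 import *
q=lambda x,y:px(x,y,8,235,185)
h,l=.112,.09
S=[("side",(-l,l,.082),q(100,203)),("side",(l,l,.082),q(330,62)),("side",(l,-l,.082),q(660,170)),("side",(-l,-l,.082),q(445,314)),("side",(-l,-l,.032),q(440,415)),("side",(-l,l,.032),q(102,297)),
("side",(-h,h,.032),q(28,305)),("side",(-h,-h,.032),q(450,468)),("side",(h,-h,.032),q(722,262))]
for o in (S,S+pts2):
    p,r=fit(o,None,0,[.52,-.147,.32]); print(p,r.reshape(-1,2).round(1).tolist())
im=manip.camera("side"); crop("side",150,60,100,120,5,"pics/s6.png",im)
im=manip.camera("top"); crop("top",60,120,120,100,6,"pics/t6.png",im)
E
```

```text
clk 4.6333 pos [0.5009 0.4222 0.3413] jawyaw 1.4081 grip 0.646 F [ 0.7193 -0.235  -1.4345] q [-0.7829  0.3797  0.0177  1.3205 -0.0068  1.4371  0.6425]
deck [ 0.5211 -0.147   0.3207] [-0.4325  0.1604  0.3534 -1.0228  0.5282  0.5297 -0.4412  0.2753]
layer [ 0.5184 -0.1473  0.3207] [ 0.4959  0.0899 -0.2032 -0.0739 -0.1142 -0.1158 -0.1762  0.1048]
c4 [ 0.4992  0.4196 -0.1373] [-0.2912 -0.5716 -0.0164  0.5407  0.2046  0.1747  0.0993 -0.1457]
[ 0.5197 -0.147   0.3202] [[-0.6, -0.7], [0.1, 0.1], [0.8, -0.7], [-0.2, 0.3], [-0.1, 1.0], [-0.9, 0.4], [-0.4, -0.1], [0.6, -0.9], [0.6, -0.1]]
[ 0.5192 -0.1474  0.3208] [[-0.7, -0.6], [0.1, 0.1], [0.7, -0.6], [-0.2, 0.4], [-0.1, 1.1], [-0.9, 0.5], [-0.5, 0.0], [0.6, -0.8], [0.5, -0.0], [0.5, -0.1], [-0.2, -0.3], [-0.1, -0.3], [-0.2, -0.1]]
```

View pics/s6.png

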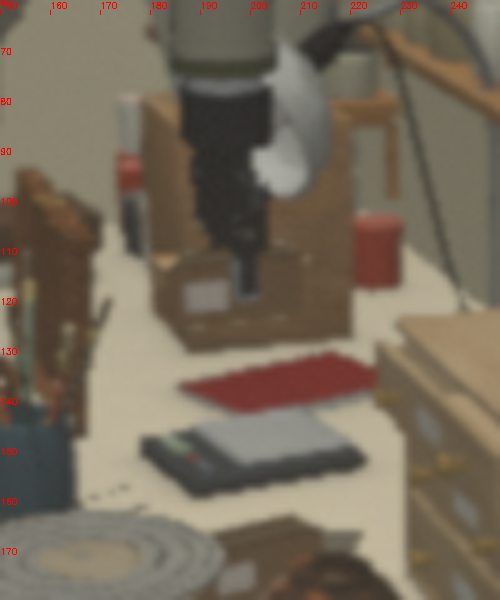

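View pics/t6.png

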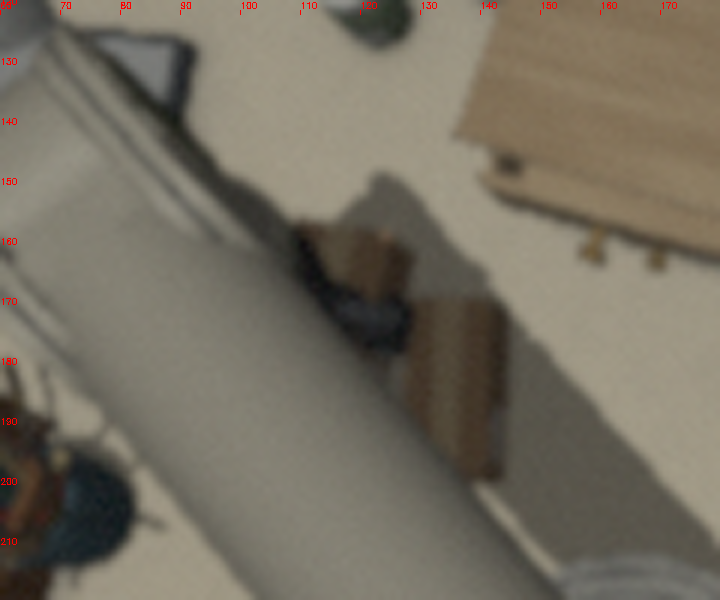

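```bash
sed -i 's/round(-np.degrees(dy)\/N,2)/round(float(-np.degrees(dy)\/N),2)/' plan.py; cat > bd.py <<'E'
import numpy as np
B0=np.array([.5195,-.147]);BY=.3207
def w(x,y): c,s=np.cos(BY),np.sin(BY); return B0+np.array([c*x-s*y,s*x+c*y])/1000
PL={1:(30,-62),2:(62,30),3:(-30,62),4:(-62,-30)}
if __name__=="__main__":
    for k,v in PL.items(): print(k,w(*v))
    print("4 grip",w(-62,0))
E
python3 bd.py; python3 plan.py .44 .04 .341 1.75
```

```text
1 [ 0.56751477 -0.196382  ]
2 [ 0.568882   -0.09898523]
3 [ 0.47148523 -0.097618  ]
4 [ 0.470118   -0.19501477]
4 grip [ 0.46066107 -0.16654432]
clk 4.7333 pos [0.5011 0.4223 0.3399] jawyaw 1.408 grip 0.648 F [ 0.448   0.0717 -1.9155] q [-0.7828  0.3805  0.0177  1.3222 -0.0067  1.4343  0.6425]
16
[[0,-0.0,-0.97,0.0,-1.22],[0,-0.0,-0.97,-0.02,-1.22],[0,-0.0,-0.97,-0.04,-1.22],[0,-0.0,-0.97,-0.06,-1.22],[0,-0.0,-0.96,-0.08,-1.22],[0,-0.0,-0.96,-0.1,-1.22],[0,-0.0,-0.96,-0.12,-1.22],[0,-0.0,-0.96,-0.14,-1.22],[0,-0.0,-0.95,-0.16,-1.22],[0,-0.0,-0.95,-0.18,-1.22],[0,-0.0,-0.95,-0.2,-1.22],[0,-0.0,-0.94,-0.22,-1.22],[0,-0.0,-0.94,-0.24,-1.22],[0,-0.0,-0.93,-0.26,-1.22],[0,-0.0,-0.93,-0.28,-1.22],[0,-0.0,-0.92,-0.3,-1.22]]
```

Request:
{"name": "arm_command", "arguments": {
  "moves": [
    [[1, 0, -0.97, 0, -1.22], [1, 0, -0.97, -0.02, -1.22], [1, 0, -0.97, -0.04, -1.22], [1, 0, -0.97, -0.06, -1.22], [1, 0, -0.96, -0.08, -1.22], [1, 0, -0.96, -0.1, -1.22], [1, 0, -0.96, -0.12, -1.22], [1, 0, -0.96, -0.14, -1.22], [1, 0, -0.95, -0.16, -1.22], [1, 0, -0.95, -0.18, -1.22], [1, 0, -0.95, -0.2, -1.22], [1, 0, -0.94, -0.22, -1.22]]
  ]
}}

```text
clock: 5.73
position: [0.4535, 0.1339, 0.3351]
ee_rot: [-0.033, 0.707, 0.033, 0.705]
ft_force: [0.6, -0.5, -2.1]
grip_width: 0.648
```

```bash
python3 plan.py .44 .04 .341 1.75
```

```text
clk 5.7333 pos [0.4535 0.1339 0.3351] jawyaw 1.6645 grip 0.648 F [ 0.5981 -0.5329 -2.1256] q [-0.5181 -0.025   0.1324  1.8031  0.0033  1.3658  1.2781]
4
[[0,-0.06,-0.92,-0.22,-1.23],[0,-0.06,-0.92,-0.24,-1.23],[0,-0.06,-0.91,-0.26,-1.23],[0,-0.06,-0.91,-0.28,-1.23]]
```

Request:
{"name": "arm_command", "arguments": {
  "moves": [
    [[1, -0.06, -0.92, -0.22, -1.23], [1, -0.06, -0.92, -0.24, -1.23], [1, -0.06, -0.91, -0.26, -1.23], [1, 0, -0.91, -0.28, -1.23], [1, 0.1, -0.95, 0.15, -0.73], [1, 0.2, -0.95, 0.2, -0.73], [1, 0.3, -0.95, 0.24, -0.73], [1, 0.3, -0.95, 0.24, -0.73], [1, 0.3, -0.95, 0.26, -0.73], [1, 0.3, -0.95, 0.28, -0.73], [1, 0.3, -0.95, 0.3, -0.73], [1, 0.3, -0.95, 0.3, -0.73]]
  ]
}}

```text
clock: 6.73
position: [0.5308, -0.1337, 0.2868]
ee_rot: [-0.099, 0.701, 0.099, 0.699]
ft_force: [-0.2, 0.3, -1.1]
grip_width: 0.645
```

```bash
python3 plan.py .5675 -.1964 .24 1.8915
```

```text
clk 6.7333 pos [ 0.5308 -0.1337  0.2868] jawyaw 1.8519 grip 0.645 F [-0.2415  0.3093 -1.0931] q [-0.2338  0.1738  0.4476  1.714  -0.078   1.2737  2.0829]
3
[[0,0.62,-0.94,0.24,-0.76],[0,0.62,-0.94,0.23,-0.76],[0,0.62,-0.94,0.21,-0.76]]
```

Request:
{"name": "arm_command", "arguments": {
  "moves": [
    [[1, 0.62, -0.94, 0.24, -0.76], [1, 0.62, -0.94, 0.23, -0.76], [1, 0.62, -0.94, 0.21, -0.76], [1, 0, 0, 0, 0], [1, 0, 0, 0, 0]]
  ]
}}

```text
clock: 7.15
position: [0.5665, -0.1962, 0.2395]
ee_rot: [-0.112, 0.7, 0.112, 0.696]
ft_force: [0.1, 0.0, -1.9]
grip_width: 0.647
```

```bash
python3 plan.py .5675 -.1964 .20 1.8915; python3 - <<'E'
from crop import *
from bd import w
o=manip.get_obs(); z=o["position"][2]-.0884; p=o["position"]
from scene import box,G,Y
W=[(x,G) for x in box(p[:2],.3207,z,z+.05,.06,.028)]+[(x,Y) for x in box([.5195,-.147],.3207,.032,.082,.09,.09)]
im=manip.camera("side"); crop("side",225,140,110,110,5,"pics/s7.png",im,W); crop("side",225,140,110,110,5,"pics/s7n.png",im)
im=manip.camera("top"); crop("top",230,130,110,100,5,"pics/t7.png",im,W)
E
cd pics; python3 -c "
import cv2,numpy as np
a=cv2.imread('t7.png');b=cv2.imread('s7n.png');a=a[:,:]
cv2.imwrite('c3.png',cv2.imread('s7.png'))"
```

```text
clk 7.15 pos [ 0.5665 -0.1962  0.2395] jawyaw 1.8888 grip 0.647 F [ 0.074   0.0041 -1.9374] q [-0.1246  0.3389  0.4717  1.6359 -0.1604  1.2105  2.2703]
2
[[0,0.79,-0.01,0.02,-0.08],[0,0.79,-0.01,0.02,-0.08]]
```

View pics/s7.png

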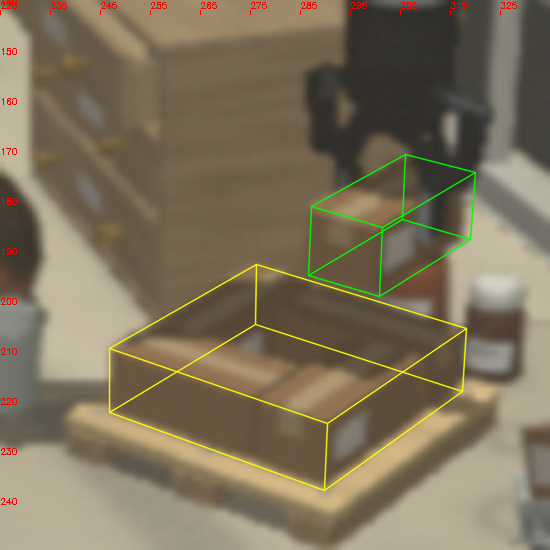

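View pics/t7.png

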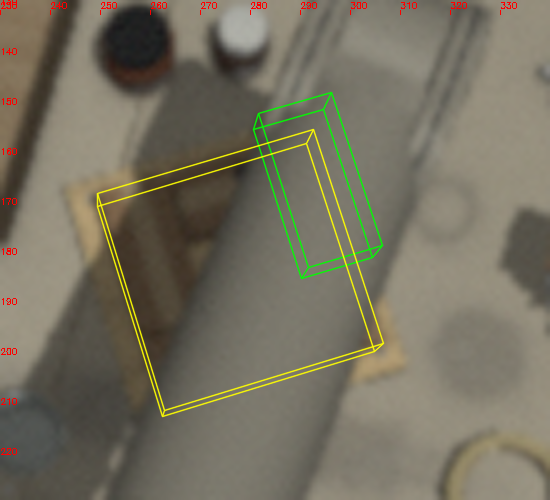

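```bash
python3 - <<'E'
from crop import *
from scene import box,G
im=manip.camera("side"); crop("side",278,160,56,46,14,"pics/s8.png",im)
p=manip.get_obs()["position"]
for k in range(-4,5,4):
    print(k,proj("side",np.array([p[0]+.949*k/1000,p[1]+.3153*k/1000,.15])))
E
```

```text
-4 [[302.0052 191.297 ]]
0 [[302.6213 190.9197]]
4 [[303.2353 190.5436]]
```

View pics/s8.png

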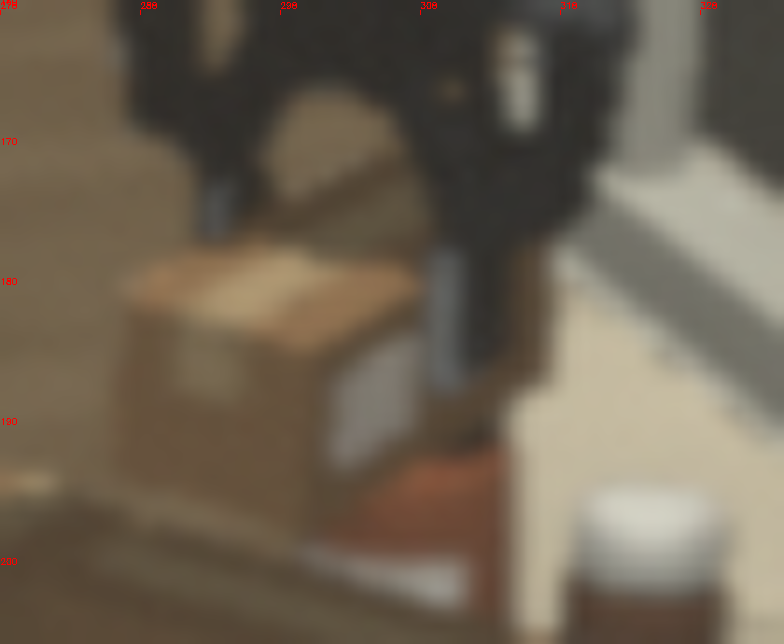

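```bash
cat > heldfit.py <<'E'
from h import *
def held(obs,x0,free):
    # params: cx,cy,cz,yaw,pitch(about jaw axis)
    x0=np.array(x0,float)
    def mk(v): p=x0.copy(); p[free]=v; return p
    def f(v):
        p=mk(v); Rm=R.from_euler("ZY",[p[3],p[4]]).as_matrix(); r=[]
        for c,m,uv in obs:
            e=proj(c,p[:3]+Rm@np.array(m))[0]-uv
            if len(uv)==2: e=e[~np.isnan(e)]
            r+=list(e)
        return np.array(r)
    s=least_squares(f,x0[free]); return mk(s.x),f(s.x)
E
python3 - <<'E'
from heldfit import *
q=lambda x,y:np.array([(x+.5)/14-.5+278,(y+.5)/14-.5+160])
a,b,h=.06,.028,.025; n=np.nan
obs=[("side",(-a,b,h),q(125,288)),("side",(-a,-b,h),q(305,355)),("side",(-a,-b,-h),q(308,542)),("side",(-a,b,-h),q(112,n)),("side",(a,-b,h),q(549,n)),("side",(a,-b,-h),q(547,385))]
p=manip.get_obs()["position"]
x0=[p[0],p[1],p[2]-.0634,.3207,0]
for fr in([0,1],[0,1,3],[0,1,2],[0,1,2,3],[0,1,2,3,4]):
    s,r=held(obs,x0,fr); d=s[:2]-p[:2]; print(fr,s,"along %.1f across %.1f mm"%((d@[.949,.3153])*1e3,(d@[-.3153,.949])*1e3),r.round(1))
E
```

```text
[0, 1] [ 0.5611 -0.1952  0.1789  0.3207  0.    ] along -6.4 across 1.3 mm [-1.2  0.2  0.3 -0.5 -0.6  0.1 -0.7  1.5  0.8 -0.2]
[0, 1, 3] [ 0.5603 -0.1946  0.1789  0.3644  0.    ] along -7.0 across 2.1 mm [-1.   0.5  0.9 -0.4  0.   0.2 -0.6  0.7 -0.  -0.5]
[0, 1, 2] [ 0.6193 -0.1277  0.1398  0.3207  0.    ] along 70.1 across 47.0 mm [-0.3  0.7  0.4 -0.2 -0.5 -0.4  0.1  0.5 -0.2 -0.1]
[0, 1, 2, 3] [ 0.6151 -0.1323  0.1426  0.327   0.    ] along 64.7 across 43.9 mm [-0.4  0.7  0.4 -0.2 -0.4 -0.4  0.1  0.4 -0.2 -0.1]
[0, 1, 2, 3, 4] [ 0.6141 -0.1334  0.1431  0.3284  0.0036] along 63.4 across 43.1 mm [-0.4  0.7  0.5 -0.3 -0.4 -0.4  0.1  0.4 -0.2 -0.1]
```

```bash
python3 -c "
from bd import *
print(w(36,-63))"; python3 plan.py $(python3 -c "
from bd import *
print(*w(36,-63))") .1725 1.8915 1
```

```text
[ 0.57352409 -0.19543963]
clk 7.3 pos [ 0.5676 -0.1943  0.2423] jawyaw 1.8919 grip 0.648 F [-0.2593 -0.5627 -2.0219] q [-0.1269  0.3344  0.4707  1.6347 -0.1604  1.2112  2.2699]
3
[[1.0,0.93,-0.04,0.07,0.01],[1.0,0.93,-0.04,0.07,0.01],[1.0,0.93,-0.04,0.07,0.01]]
```

Request:
{"name": "arm_command", "arguments": {
  "moves": [
    [[1, 0.7, -0.04, 0.12, 0], [1, 0.7, -0.03, 0.12, 0], [1, 0.7, 0, 0, 0], [1, 0.5, 0, 0, 0], [1, 0.1, 0, 0, 0], [1, 0, 0, 0, 0]]
  ]
}}

```text
clock: 7.8
position: [0.5737, -0.1945, 0.1747]
ee_rot: [-0.113, 0.698, 0.113, 0.698]
ft_force: [0.3, 0.6, -2.0]
grip_width: 0.651
```

```bash
python3 - <<'E'
from crop import *
im=manip.camera("side"); crop("side",235,155,90,75,8,"pics/s9.png",im); o=manip.get_obs(); print(o["position"],o["ft_force"])
manip.camera("top"); o=manip.get_obs(); print(o["position"],o["ft_force"])
E
```

```text
[ 0.5741 -0.1948  0.1755] [-0.1572  0.2338 -2.549 ]
[ 0.5744 -0.1951  0.176 ] [-0.149   0.2476 -1.845 ]
```

View pics/s9.png

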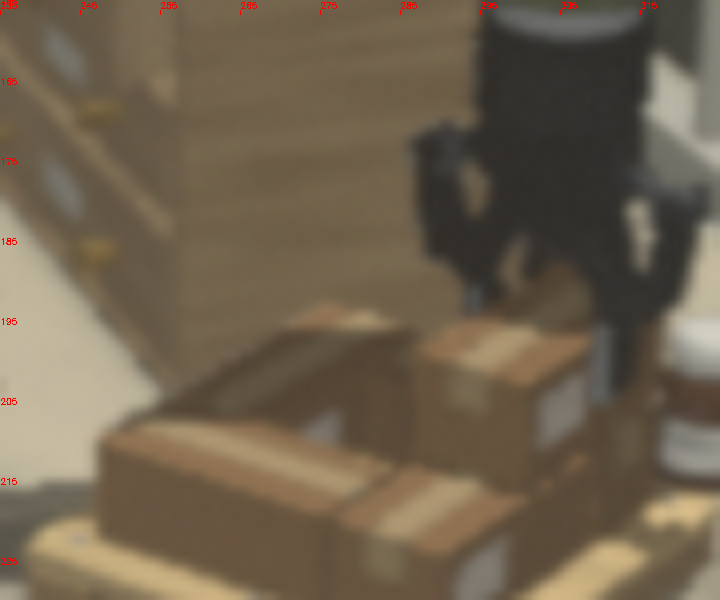

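Request:
{"name": "arm_command", "arguments": {
  "moves": [
    [[1, 0.1, 0, 0, 0], [1, 0.1, 0, 0, 0], [1, 0, 0, 0, 0]]
  ]
}}

```text
clock: 8.15
position: [0.5744, -0.1952, 0.1705]
ee_rot: [-0.113, 0.698, 0.113, 0.699]
ft_force: [0.5, 0.1, 0.5]
grip_width: 0.649
```

Request:
{"name": "arm_command", "arguments": {
  "moves": [
    [[0.2, 0, 0, 0, 0], [0.1, 0, 0, 0, 0], [0.1, 0, 0, 0, 0], [0.1, -0.5, 0, 0, 0], [0.1, -1, 0, 0, 0], [0.1, -1, 0, 0, 0], [0, -1, 0, 0, 0], [0, -1, 0, 0, 0], [0, -1, 0.9, -0.5, 7.1], [0, -0.6, 0.9, -0.5, 7.1]]
  ]
}}

```text
clock: 8.98
position: [0.5381, -0.1595, 0.3257]
ee_rot: [-0.023, 0.706, 0.022, 0.708]
ft_force: [0.6, 1.4, 0.1]
grip_width: 0.999
```

```bash
python3 plan.py .44 .04 .315 1.53
```

```text
clk 8.9833 pos [ 0.5381 -0.1595  0.3257] jawyaw 1.6351 grip 0.999 F [0.5647 1.4187 0.1269] q [-0.2356  0.1821  0.507   1.6283 -0.0898  1.3514  1.9188]
9
[[0,0.05,0.91,-0.38,0.67],[0,0.05,0.91,-0.39,0.67],[0,0.05,0.9,-0.4,0.67],[0,0.05,0.9,-0.41,0.67],[0,0.05,0.89,-0.42,0.67],[0,0.05,0.89,-0.43,0.67],[0,0.05,0.88,-0.44,0.67],[0,0.05,0.88,-0.45,0.67],[0,0.05,0.87,-0.46,0.67]]
```

```bash
python3 - <<'E'
from crop import *
im=manip.camera("top"); crop("top",115,160,46,46,13,"pics/t10.png",im); crop("top",230,130,110,100,6,"pics/t10b.png",im)
im=manip.camera("side"); crop("side",178,145,46,42,14,"pics/s10.png",im); crop("side",235,175,90,65,8,"pics/s10b.png",im)
E
```

```text
(no output)
```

View pics/t10.png

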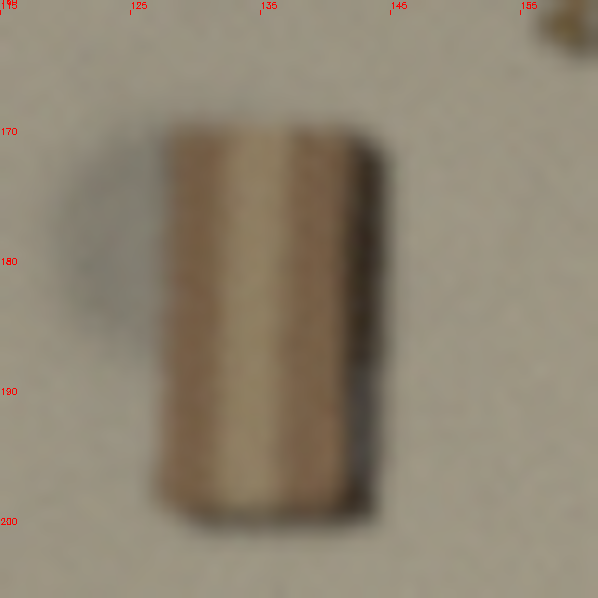

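View pics/s10.png

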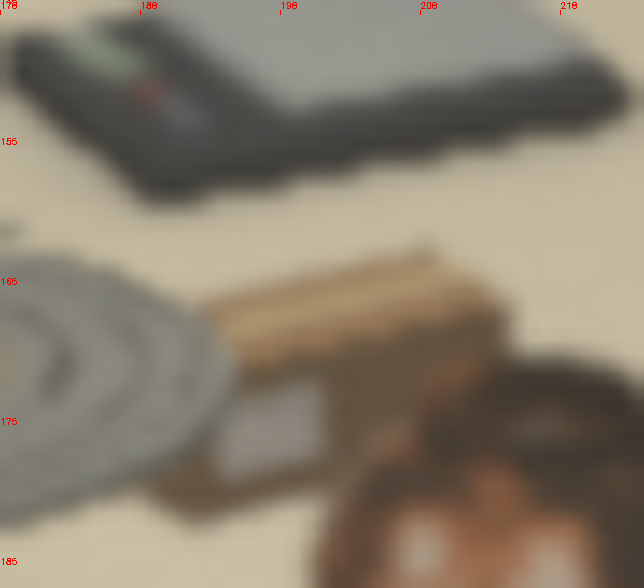

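View pics/s10b.png

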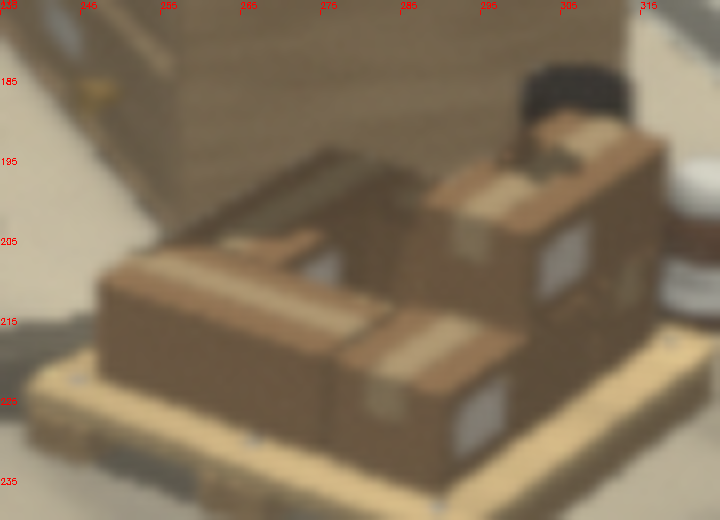

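View pics/t10b.png

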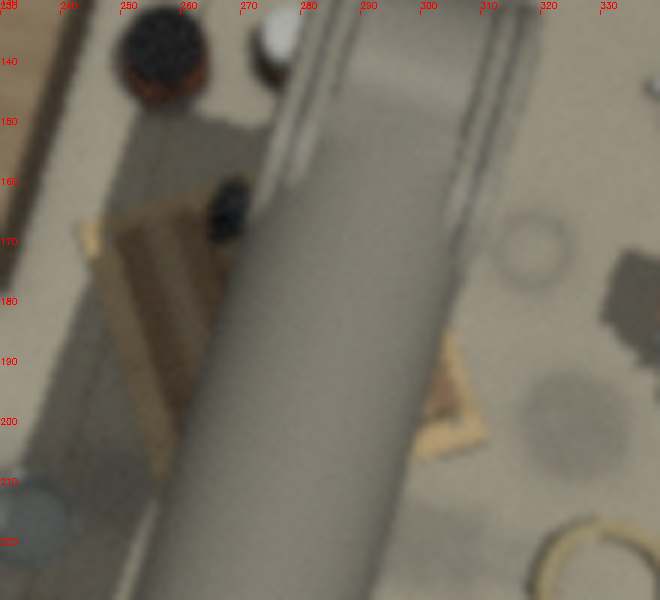

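```bash
python3 - <<'E'
from heldfit import *
Q=lambda s,x0,y0:(lambda x,y:np.array([(x+.5)/s-.5+x0,(y+.5)/s-.5+y0]))
a,b,h=.06,.028,.025
q=Q(13,115,160);g=Q(14,178,145)
T=[("top",(a,b,h),q(165,117)),("top",(a,-b,h),q(357,122)),("top",(-a,-b,h),q(345,514)),("top",(-a,b,h),q(156,503)),("top",(a,-b,-h),q(390,150)),("top",(-a,-b,-h),q(378,522))]
S=[("side",(a,b,h),g(428,246)),("side",(a,-b,h),g(513,308)),("side",(-a,-b,-h),g(200,525))]
for n,o in(("T",T),("S",S),("TS",T+S)):
    s,r=held(o,[.506,.423,.025,-.04,0],[0,1,3]); print("c3",n,s,r.round(1))
q=Q(8,235,175)
S=[("side",(-a,b,h),q(424,198)),("side",(-a,-b,h),q(530,237)),("side",(-a,-b,-h),q(533,328)),("side",(a,-b,h),q(667,143)),("side",(a,-b,-h),q(662,246)),("side",(a,b,h),q(570,106))]
from bd import *
for fr in([0,1],[0,1,3]):
    s,r=held(S,[*w(30,-62),.107,BY,0],fr); d=s[:2]-B0; c,si=np.cos(BY),np.sin(BY); print("p1",s,"board",(c*d[0]+si*d[1])*1e3,(-si*d[0]+c*d[1])*1e3,r.round(1))
E
```

```text
c3 T [0.509  0.4264 0.025  0.0326 0.    ] [ 0.4  0.4 -0.4 -0.1 -0.5 -0.8 -0.1  0.2  0.3  0.2  0.3  0.2]
c3 S [0.507  0.4282 0.025  0.0321 0.    ] [-0.1  0.1  0.5 -0.7 -0.4  0.5]
c3 TS [0.5083 0.4268 0.025  0.0341 0.    ] [ 0.3  0.6 -0.6  0.  -0.6 -0.6 -0.1  0.4  0.2  0.3  0.2  0.3  0.3  0.1  0.9 -0.6  0.1  0.5]
p1 [ 0.5712 -0.1946  0.107   0.3207  0.    ] board 34.04457816568994 -61.47963179572537 [-0.7 -0.1  0.1 -0.6 -0.9  1.4  1.1 -0.6  0.9 -0.6 -0.4  0.1]
p1 [ 0.571  -0.1947  0.107   0.3389  0.    ] board 33.83199431456004 -61.46393996215044 [-0.6  0.1  0.4 -0.6 -0.6  1.5  0.9 -0.7  0.7 -0.7 -0.8  0.1]
```

Request:
{"name": "arm_command", "arguments": {
  "moves": [
    [[0, 0.05, 0.94, -0.35, 0.2], [0, 0.05, 0.94, -0.36, 0.2], [0, 0.05, 0.93, -0.36, 0.2], [0, 0.05, 0.93, -0.36, 0.2], [0, 0.05, 0.93, -0.36, 0.2], [0, 0.05, 0.93, -0.36, 0.2], [0, 0.05, 0.93, -0.36, 0.2], [0, 0.05, 0.93, -0.36, 0.2], [0, 0, 0.93, -0.3, 0.2], [0, 0, 1, 0.2, 0], [0, 0, 1, 0.2, 0], [0, 0, 1, 0.2, 0]]
  ]
}}

```text
clock: 10.08
position: [0.4591, 0.1231, 0.313]
ee_rot: [-0.015, 0.707, 0.015, 0.707]
ft_force: [0.6, -0.9, 0.0]
grip_width: 0.999
```

```bash
python3 plan.py .5085 .4268 .17 1.604
```

```text
clk 10.0833 pos [0.4591 0.1231 0.313 ] jawyaw 1.613 grip 0.999 F [ 0.5691 -0.9137  0.0303] q [-0.5643 -0.0135  0.2055  1.8381  0.0026  1.3159  1.2534]
13
[[0,0.44,0.93,0.19,0.04],[0,0.44,0.93,0.19,0.04],[0,0.44,0.93,0.19,0.04],[0,0.44,0.93,0.19,0.04],[0,0.44,0.93,0.19,0.04],[0,0.44,0.93,0.19,0.04],[0,0.44,0.93,0.19,0.04],[0,0.44,0.93,0.19,0.04],[0,0.44,0.93,0.19,0.04],[0,0.44,0.93,0.19,0.04],[0,0.44,0.93,0.19,0.04],[0,0.44,0.93,0.18,0.04],[0,0.44,0.93,0.18,0.04]]
```

Request:
{"name": "arm_command", "arguments": {
  "moves": [
    [[0, 0.3, 0.93, 0.19, 0.04], [0, 0.4, 0.93, 0.19, 0.04], [0, 0.44, 0.93, 0.19, 0.04], [0, 0.44, 0.93, 0.19, 0.04], [0, 0.44, 0.93, 0.19, 0.04], [0, 0.44, 0.93, 0.19, 0.04], [0, 0.44, 0.93, 0.19, 0.04], [0, 0.44, 0.93, 0.19, 0.04], [0, 0.44, 0.93, 0.19, 0.04], [0, 0.44, 0.93, 0.19, 0.04], [0, 0.44, 0.93, 0.18, 0.04], [0, 0.44, 0.93, 0.18, 0.04]]
  ]
}}

```text
clock: 11.08
position: [0.5056, 0.404, 0.1845]
ee_rot: [-0.012, 0.707, 0.012, 0.707]
ft_force: [-0.8, 0.1, -0.8]
grip_width: 1.001
```

```bash
python3 plan.py .5085 .4268 .16 1.604
```

```text
clk 11.0833 pos [0.5056 0.404  0.1845] jawyaw 1.6046 grip 1.001 F [-0.8095  0.0553 -0.8244] q [-0.7958  0.4625  0.0672  1.5418 -0.0328  1.1384  0.8827]
1
[[0,0.98,0.91,0.15,0.03]]
```

Request:
{"name": "arm_command", "arguments": {
  "moves": [
    [[0, 0.6, 0.6, 0.1, 0], [0, 0.4, 0.3, 0.05, 0], [0, 0, 0, 0, 0], [0, 0, 0, 0, 0]]
  ]
}}

```text
clock: 11.42
position: [0.5082, 0.4248, 0.1595]
ee_rot: [-0.012, 0.707, 0.011, 0.707]
ft_force: [0.8, -0.2, 0.3]
grip_width: 0.997
```

```bash
python3 plan.py .5085 .4268 .09 1.604
```

```text
clk 11.4167 pos [0.5082 0.4248 0.1595] jawyaw 1.6036 grip 0.997 F [ 0.8382 -0.2418  0.3032] q [-0.8117  0.5183  0.0625  1.516  -0.0339  1.11    0.8614]
3
[[0,0.93,0.03,0.0,-0.01],[0,0.93,0.03,0.0,-0.01],[0,0.93,0.03,0.0,-0.01]]
```

Request:
{"name": "arm_command", "arguments": {
  "moves": [
    [[0, 0.9, 0.05, 0, 0], [0, 0.9, 0.02, 0, 0], [0, 0.9, 0, 0, 0], [0, 0.1, 0, 0, 0], [0.2, 0, 0, 0, 0], [1, 0, 0, 0, 0], [1, 0, 0, 0, 0], [1, 0, 0, 0, 0], [1, 0, 0, 0, 0], [1, 0, 0, 0, 0]]
  ],
  "force": 50
}}

```text
clock: 12.25
position: [0.5091, 0.428, 0.0925]
ee_rot: [-0.011, 0.706, 0.012, 0.708]
ft_force: [-0.4, -1.9, 7.5]
grip_width: 0.647
```

```bash
python3 plan.py
```

```text
clk 12.25 pos [0.5091 0.428  0.0925] jawyaw 1.6031 grip 0.647 F [-0.439  -1.9192  7.4662] q [-0.8095  0.5952  0.0563  1.5538 -0.0374  0.9901  0.8607]
```

Request:
{"name": "arm_command", "arguments": {
  "moves": [
    [[1, -0.5, 0, 0, 0], [1, -1, 0, 0, 0], [1, -1, 0, 0, 0], [1, -1, 0, 0, 0], [1, -1, 0, 0, 0], [1, -1, 0, 0, 0], [1, -1, 0, 0, 0], [1, -1, 0, 0, 0], [1, -1, -0.3, 0, 0], [1, -1, -0.7, -0.2, 3], [1, -0.7, -0.9, -0.2, 3]]
  ]
}}

```text
clock: 13.17
position: [0.4978, 0.3805, 0.3483]
ee_rot: [0.026, 0.706, -0.025, 0.707]
ft_force: [0.0, 0.4, -2.2]
grip_width: 0.647
```

```bash
python3 plan.py .44 .03 .345 .7 1
```

```text
clk 13.1667 pos [0.4978 0.3805 0.3483] jawyaw 1.4983 grip 0.647 F [ 0.0053  0.3634 -2.1808] q [-0.8026  0.3127  0.1002  1.3967 -0.0318  1.4308  0.7954]
15
[[1.0,0.01,-0.94,-0.09,3.05],[1.0,0.01,-0.95,-0.04,3.05],[1.0,0.01,-0.95,0.01,3.05],[1.0,0.01,-0.95,0.06,3.05],[1.0,0.01,-0.94,0.12,3.05],[1.0,0.01,-0.93,0.16,3.05],[1.0,0.01,-0.92,0.21,3.05],[1.0,0.01,-0.91,0.26,3.05],[1.0,0.01,-0.89,0.31,3.05],[1.0,0.01,-0.88,0.36,3.05],[1.0,0.01,-0.86,0.4,3.05],[1.0,0.01,-0.83,0.45,3.05],[1.0,0.01,-0.81,0.49,3.05],[1.0,0.01,-0.78,0.54,3.05],[1.0,0.01,-0.75,0.58,3.05]]
```

Request:
{"name": "arm_command", "arguments": {
  "moves": [
    [[1, 0.01, -0.94, -0.09, 3.05], [1, 0.01, -0.95, -0.04, 3.05], [1, 0, -0.95, 0.01, 3.05], [1, 0, -0.95, 0.06, 3.05], [1, 0, -0.94, 0.12, 3.05], [1, 0, -0.93, 0.16, 3.05], [1, 0, -0.92, 0.21, 3.05], [1, 0, -0.91, 0.26, 3.05], [1, 0, -0.89, 0.31, 3.05], [1, 0, -0.88, 0.36, 3.05], [1, 0, -0.86, 0.4, 3.05], [1, 0, -0.83, 0.45, 3.05]]
  ]
}}

```text
clock: 14.17
position: [0.4509, 0.0983, 0.3455]
ee_rot: [0.248, 0.662, -0.247, 0.663]
ft_force: [-0.1, -0.1, -3.0]
grip_width: 0.646
```

```bash
python3 plan.py .45 .0 .345 .6 1; python3 -c "
from bd import *
print(w(63,31.5))"
```

```text
clk 14.1667 pos [0.4509 0.0983 0.3455] jawyaw 0.8569 grip 0.646 F [-0.0998 -0.0656 -2.9588] q [-0.6091 -0.0688  0.2833  1.8202  0.0188  1.3863  0.5271]
4
[[1.0,0.0,-0.75,0.64,3.68],[1.0,0.0,-0.71,0.68,3.68],[1.0,0.0,-0.66,0.73,3.68],[1.0,0.0,-0.61,0.77,3.68]]
[ 0.56935817 -0.09724648]
```

Request:
{"name": "arm_command", "arguments": {
  "moves": [
    [[1, 0, -0.75, 0.64, 3.68], [1, 0, -0.71, 0.68, 3.68], [1, 0, -0.66, 0.73, 3.68], [1, 0, -0.61, 0.77, 3.68], [1, 0.2, 0.37, 0.95, 2.67], [1, 0.4, 0.39, 0.94, 2.67], [1, 0.6, 0.41, 0.94, 2.67], [1, 0.6, 0.43, 0.93, 2.67], [1, 0.8, 0.46, 0.92, 2.67], [1, 0.8, 0.48, 0.9, 2.67], [1, 0, 0, 0, 0], [1, 0, 0, 0, 0]]
  ]
}}

```text
clock: 15.17
position: [0.572, -0.0941, 0.2581]
ee_rot: [0.413, 0.574, -0.415, 0.573]
ft_force: [0.1, 0.2, -1.5]
grip_width: 0.643
```

```bash
python3 plan.py .5694 -.0972 .24 .3207 1;python3 - <<'E'
from crop import *
im=manip.camera("side"); crop("side",245,120,100,100,6,"pics/s11.png",im)
im=manip.camera("top"); crop("top",230,120,110,100,6,"pics/t11.png",im)
print(manip.get_obs()["position"])
E
```

```text
clk 15.1667 pos [ 0.572  -0.0941  0.2581] jawyaw 0.32 grip 0.643 F [ 0.0613  0.1537 -1.4765] q [-0.3533  0.2805  0.5233  1.6707 -0.1453  1.2325  0.5218]
1
[[1.0,0.73,-0.14,0.09,-0.04]]
[ 0.5722 -0.0924  0.2602]
```

View pics/s11.png

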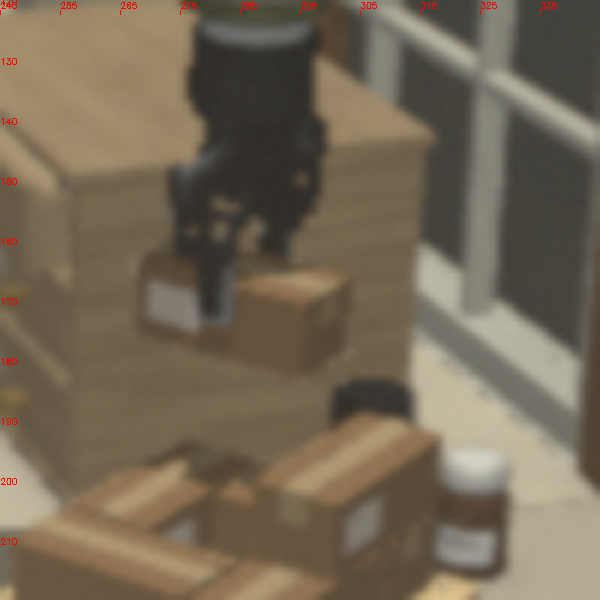

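View pics/t11.png

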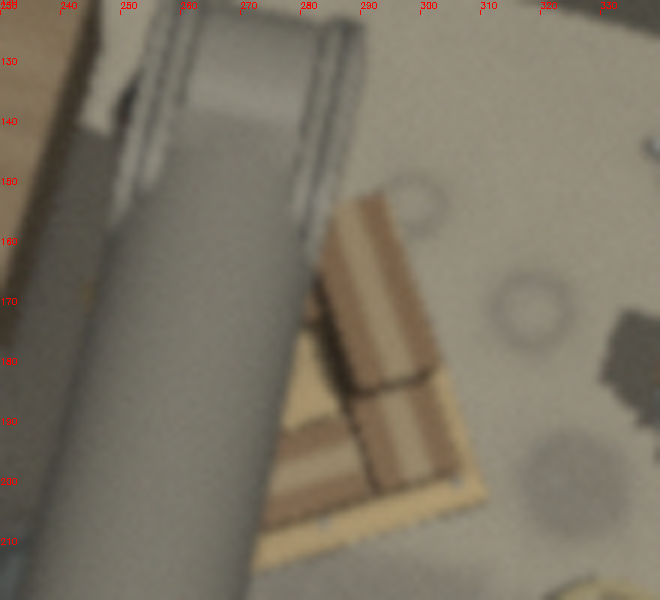

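```bash
python3 - <<'E'
from crop import *
im=manip.camera("side"); crop("side",262,155,48,34,16,"pics/s12.png",im)
print(manip.get_obs()["position"])
from heldfit import *
Q=lambda s,x0,y0:(lambda x,y:np.array([(x+.5)/s-.5+x0,(y+.5)/s-.5+y0]))
a,b,h=.06,.028,.025
q=Q(8,235,175);g=Q(6,230,120)
S=[("side",(-a,b,h),q(424,198)),("side",(-a,-b,h),q(530,237)),("side",(-a,-b,-h),q(533,328)),("side",(a,-b,h),q(667,143)),("side",(a,-b,-h),q(662,246)),("side",(a,b,h),q(570,106))]
T=[("top",(-a,b,h),g(351,398)),("top",(-a,-b,h),g(442,367)),("top",(a,-b,h),g(383,187))]
from bd import *
for n,o in(("T",T),("TS",T+S)):
  for fr in([0,1],[0,1,3]):
    s,r=held(o,[*w(30,-62),.107,BY,0],fr); d=s[:2]-B0; c,si=np.cos(BY),np.sin(BY); print("p1",n,s,"board",(c*d[0]+si*d[1])*1e3,(-si*d[0]+c*d[1])*1e3,r.round(1))
E
```

```text
[ 0.5723 -0.092   0.2606]
p1 T [ 0.5704 -0.1945  0.107   0.3207  0.    ] board 33.37694672326275 -61.11565433879544 [ 0.8 -0.9 -0.5  0.1 -0.3  0.8]
p1 T [ 0.5706 -0.1946  0.107   0.3119  0.    ] board 33.45729565326578 -61.29812840752227 [ 0.6 -0.9 -0.5  0.2 -0.1  0.8]
p1 TS [ 0.5709 -0.1947  0.107   0.3207  0.    ] board 33.72220944386347 -61.45820710572633 [ 0.8 -1.  -0.4 -0.  -0.2  0.7 -0.8 -0.1  0.1 -0.6 -1.   1.5  1.1 -0.5  0.8 -0.6 -0.5  0.2]
p1 TS [ 0.5708 -0.1946  0.107   0.3289  0.    ] board 33.66757141603373 -61.384860905159016 [ 0.9 -0.9 -0.3 -0.1 -0.4  0.7 -0.7 -0.   0.2 -0.6 -0.9  1.5  0.9 -0.6  0.7 -0.6 -0.7  0.1]
```

View pics/s12.png

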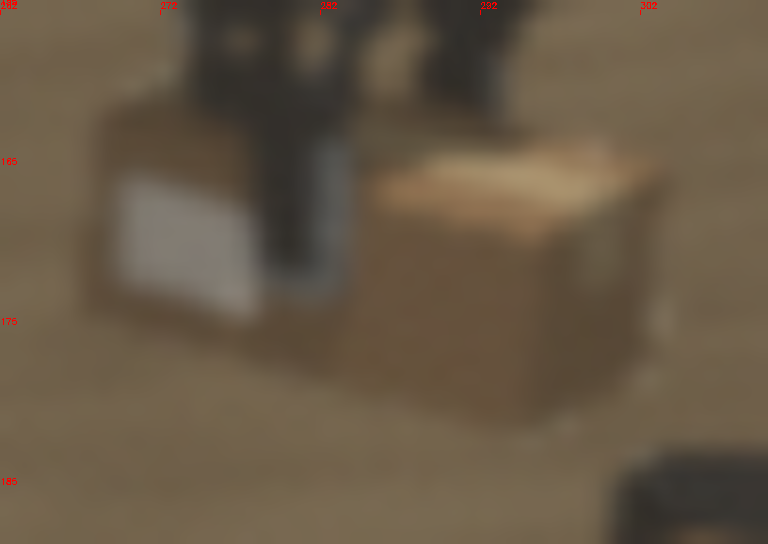

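```bash
python3 - <<'E'
from heldfit import *
from bd import *
Q=lambda s,x0,y0:(lambda x,y:np.array([(x+.5)/s-.5+x0,(y+.5)/s-.5+y0]))
a,b,h=.06,.028,.025;n=np.nan
q=Q(16,262,155)
S=[("side",(-a,b,h),q(537,245)),("side",(-a,b,-h),q(535,432)),("side",(a,b,h),q(95,108)),("side",(a,b,-h),q(85,303)),("side",(-a,-b,h),q(664,180)),("side",(-a,-b,-h),q(650,372))]
o=manip.get_obs(); p=np.mean([[ .572,-.0941,.2581],[.5722,-.0924,.2602],[.5723,-.092,.2606]],0)
for fr in([0,1],[0,1,3],[0,1,4]):
    s,r=held(S,[p[0],p[1],p[2]-.0915+.025,BY+np.pi/2,0],fr); d=s[:2]-p[:2]; c,si=np.cos(BY),np.sin(BY); print(s,"rel TCP board",(c*d[0]+si*d[1])*1e3,(-si*d[0]+c*d[1])*1e3,r.round(1))
d=p[:2]-B0; print("TCP board",(c*d[0]+si*d[1])*1e3,(-si*d[0]+c*d[1])*1e3)
E
```

```text
[ 0.5715 -0.0882  0.1931  1.8915  0.    ] rel TCP board 0.8125288171356193 4.571745773375815 [ 0.  -0.8 -0.4  0.9 -0.8  0.1 -0.4  1.   0.7 -1.4  0.9 -0.2]
[ 0.5722 -0.0884  0.1931  1.8579  0.    ] rel TCP board 1.4192099218484 4.236988719368974 [-0.3 -0.7 -0.8  1.  -0.5 -0.1 -0.1  0.7  0.8 -1.2  1.  -0. ]
[ 0.5726 -0.0869  0.1931  1.8915 -0.0332] rel TCP board 2.314457215094487 5.4952589879532665 [ 0.2 -0.4 -0.6  1.2 -0.6 -0.5 -0.6  0.2  0.9 -1.   0.7  0.1]
TCP board 67.05646578326294 34.80281529149116
```

Request:
{"name": "arm_command", "arguments": {
  "moves": [
    [[1, 0.6, -0.09, 0.11, 0], [1, 0.8, -0.09, 0.11, 0], [1, 0.9, 0, 0, 0], [1, 0.7, 0, 0, 0], [1, 0.2, 0, 0, 0], [1, 0, 0, 0, 0], [1, 0, 0, 0, 0]]
  ]
}}

```text
clock: 15.9
position: [0.5703, -0.0986, 0.181]
ee_rot: [0.413, 0.574, -0.412, 0.575]
ft_force: [0.4, -0.5, -2.3]
grip_width: 0.648
```

```bash
python3 - <<'E'
from crop import *
from bd import *
im=manip.camera("side"); crop("side",255,165,64,56,12,"pics/s13.png",im)
for k in range(2):
    p=manip.get_obs()["position"];print(p); d=p[:2]-B0; c,si=np.cos(BY),np.sin(BY);print("TCP board",(c*d[0]+si*d[1])*1e3,(-si*d[0]+c*d[1])*1e3, manip.get_obs()["ft_force"]); k or manip.camera("top")
E
```

```text
[ 0.5705 -0.0988  0.1812]
TCP board 63.62206287559202 29.648822593143933 [ 0.5836 -0.2088 -2.3967]
[ 0.5706 -0.0989  0.1812]
TCP board 63.65037093555845 29.580919617222154 [ 0.6409  0.2657 -2.392 ]
```

View pics/s13.png

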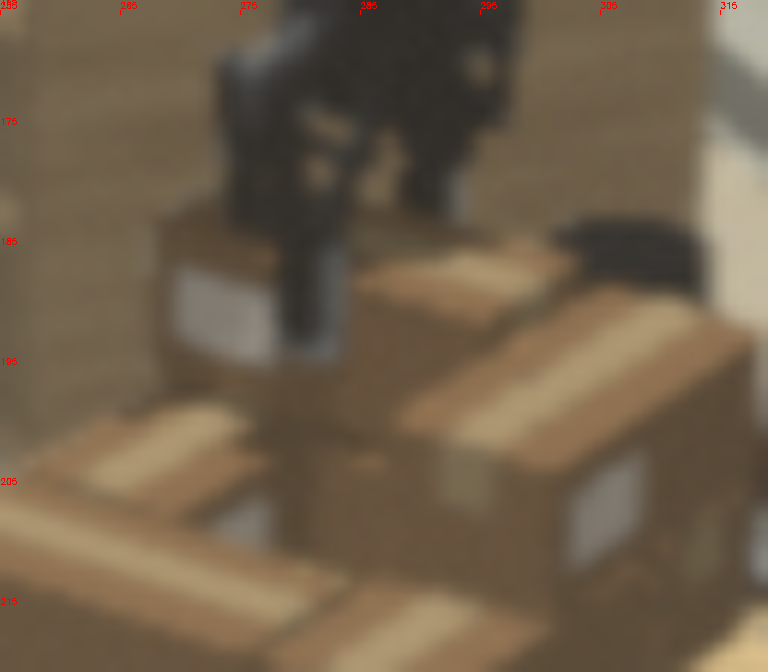

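Request:
{"name": "arm_command", "arguments": {
  "moves": [
    [[1, 0.15, 0, 0, 0], [1, 0.12, 0, 0, 0], [1, 0, 0, 0, 0], [1, 0, 0, 0, 0]]
  ]
}}

```text
clock: 16.33
position: [0.5705, -0.0989, 0.1744]
ee_rot: [0.414, 0.574, -0.412, 0.574]
ft_force: [-3.7, 1.8, 12.2]
grip_width: 0.647
```

Request:
{"name": "arm_command", "arguments": {
  "moves": [
    [[1, -0.06, 0, 0, 0], [0.3, 0, 0, 0, 0], [0.1, 0, 0, 0, 0], [0.1, 0, 0, 0, 0], [0.1, -0.5, 0, 0, 0], [0.1, -1, 0, 0, 0], [0, -1, 0, 0, 0], [0, -1, 0, 0, 0], [0, -1, 0, 0.9, 0], [0, -1, -0.5, 1, 0], [0, 0, -0.5, 1, 0]]
  ]
}}

```text
clock: 17.25
position: [0.5708, -0.1766, 0.3178]
ee_rot: [0.414, 0.572, -0.411, 0.577]
ft_force: [0.8, -0.9, -0.5]
grip_width: 1.002
```

```bash
python3 plan.py; python3 - <<'E'
from crop import *
im=manip.camera("side"); crop("side",240,170,90,70,8,"pics/s14.png",im)
im=manip.camera("top"); crop("top",230,140,110,90,7,"pics/t14.png",im)
E
```

```text
clk 17.25 pos [ 0.5708 -0.1766  0.3178] jawyaw 0.3252 grip 1.002 F [ 0.8436 -0.9084 -0.4976] q [-0.2443  0.2804  0.576   1.5512 -0.1566  1.3483  0.6725]
```

View pics/s14.png

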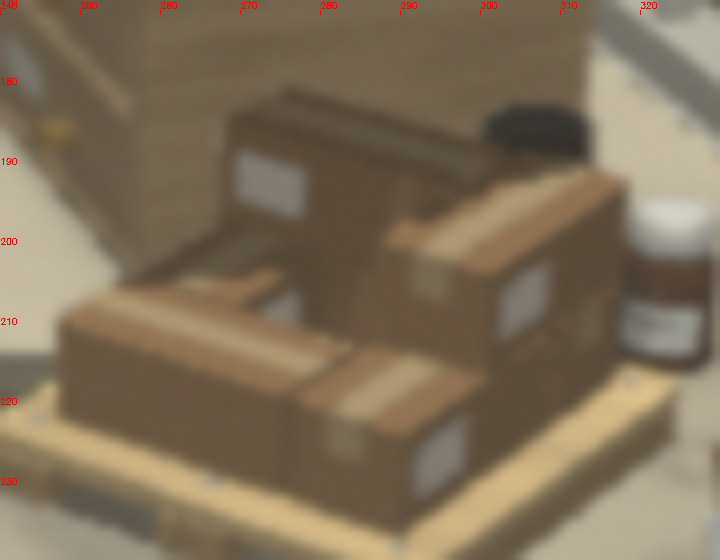

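View pics/t14.png

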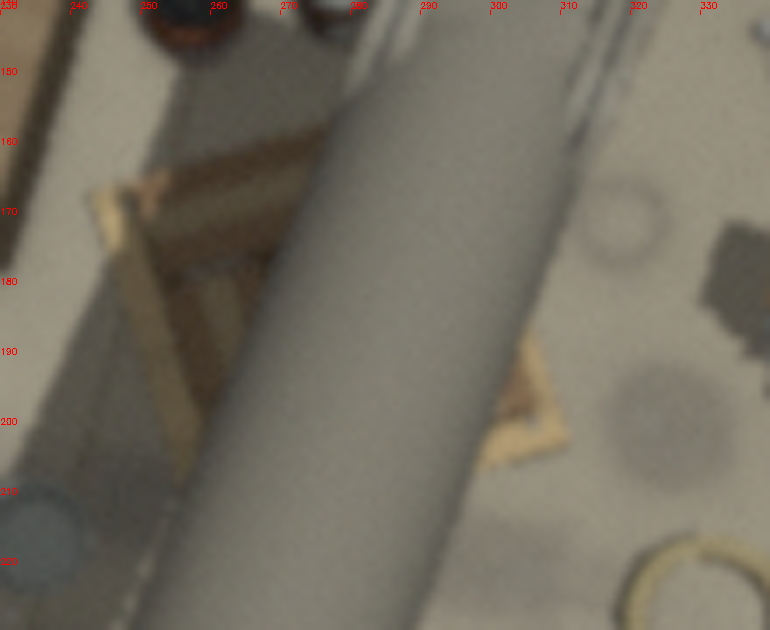

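```bash
python3 plan.py .5255 -.453 .25 -.301 0 12
```

```text
clk 17.35 pos [ 0.5679 -0.1814  0.3142] jawyaw 0.3161 grip 0.997 F [-0.9835  0.4814  0.126 ] q [-0.2401  0.2827  0.5803  1.5571 -0.1558  1.3452  0.6725]
12
[[0.0,0.21,-0.42,0.82,2.95],[0.0,0.21,-0.37,0.84,2.95],[0.0,0.21,-0.33,0.85,2.95],[0.0,0.21,-0.29,0.87,2.95],[0.0,0.21,-0.24,0.88,2.95],[0.0,0.21,-0.19,0.9,2.95],[0.0,0.21,-0.15,0.9,2.95],[0.0,0.21,-0.1,0.91,2.95],[0.0,0.21,-0.05,0.91,2.95],[0.0,0.21,-0.01,0.92,2.95],[0.0,0.21,0.04,0.92,2.95],[0.0,0.21,0.09,0.91,2.95]]
```

Request:
{"name": "arm_command", "arguments": {
  "moves": [
    [[0, 0.21, -0.42, 0.82, 2.95], [0, 0.21, -0.37, 0.84, 2.95], [0, 0.21, -0.33, 0.85, 2.95], [0, 0.21, -0.29, 0.87, 2.95], [0, 0.21, -0.24, 0.88, 2.95], [0, 0.21, -0.19, 0.9, 2.95], [0, 0.21, -0.15, 0.9, 2.95], [0, 0.21, -0.1, 0.91, 2.95], [0, 0.21, -0.05, 0.91, 2.95], [0, 0.21, -0.01, 0.92, 2.95], [0, 0.21, 0.04, 0.92, 2.95], [0, 0.21, 0.09, 0.91, 2.95]]
  ]
}}

```text
clock: 18.35
position: [0.5288, -0.448, 0.2486]
ee_rot: [0.568, 0.421, -0.568, 0.42]
ft_force: [-0.1, 0.7, 0.3]
grip_width: 0.997
```

Request:
{"name": "arm_command", "arguments": {
  "moves": [
    [[0, 0, 0, 0, 0], [0, 0, 0, 0, 0]]
  ]
}}

```text
clock: 18.52
position: [0.528, -0.4483, 0.2483]
ee_rot: [-0.568, -0.421, 0.569, -0.42]
ft_force: [0.8, -0.3, 0.4]
grip_width: 0.997
```

```bash
python3 plan.py .5255 -.453 .178 -.301; python3 - <<'E'
from crop import *
im=manip.camera("side"); crop("side",240,170,90,70,8,"pics/s15.png",im);crop("side",310,170,100,90,6,"pics/s15b.png",im)
im=manip.camera("top"); crop("top",235,140,90,80,8,"pics/t15.png",im)
E
python3 plan.py .5255 -.453 .178 -.301;
```

```text
clk 18.5167 pos [ 0.528  -0.4483  0.2483] jawyaw -0.2965 grip 0.997 F [ 0.8233 -0.3379  0.3776] q [ 0.1656  0.5976  0.7181  1.3616 -0.3905  1.3265  0.5944]
3
[[0,0.94,-0.01,0.07,0.09],[0,0.94,-0.01,0.07,0.09],[0,0.94,-0.01,0.07,0.09]]
clk 18.6167 pos [ 0.5294 -0.4465  0.2488] jawyaw -0.2929 grip 1.002 F [-0.0941  0.4694  0.2056] q [ 0.1633  0.596   0.7168  1.3619 -0.3907  1.3264  0.5947]
3
[[0,0.94,-0.03,0.1,0.16],[0,0.94,-0.02,0.1,0.16],[0,0.94,-0.02,0.1,0.16]]
```

View pics/t15.png

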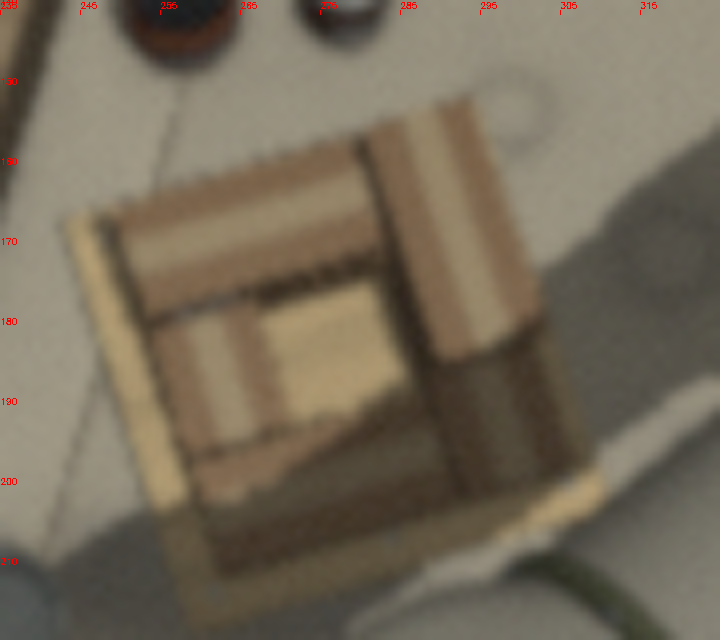

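View pics/s15.png

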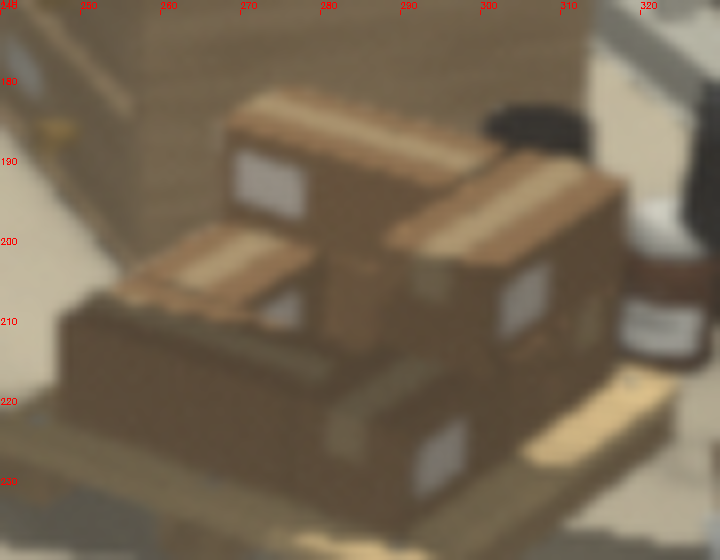

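View pics/s15b.png

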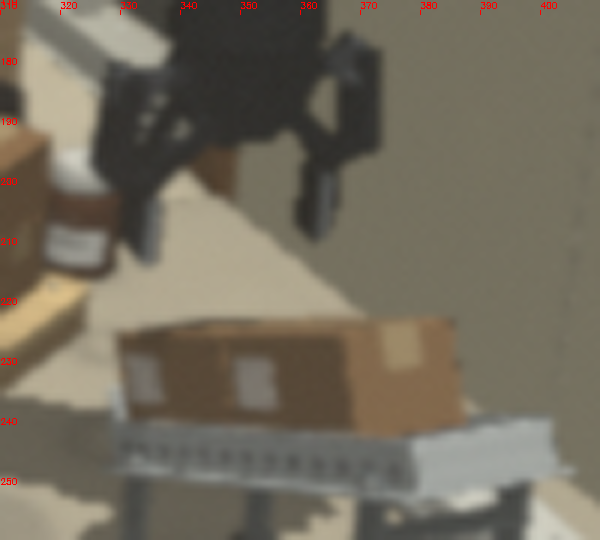

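```bash
cat > layer.py <<'E'
from heldfit import *
from bd import *
a,b,h=.06,.028,.025
Q=lambda s,x0,y0:(lambda x,y:np.array([(x+.5)/s-.5+x0,(y+.5)/s-.5+y0]))
def rep(n,o,k,free=[0,1,3]):
    yaw=BY+(0 if k in(1,3) else np.pi/2)
    s,r=held(o,[*w(*PL[k]),.107,yaw,0],free); d=s[:2]-B0; c,si=np.cos(BY),np.sin(BY)
    print(n,k,"board %.1f %.1f  dyaw %.3f"%((c*d[0]+si*d[1])*1e3,(-si*d[0]+c*d[1])*1e3,s[3]-yaw),r.round(1))
E
python3 - <<'E'
from layer import *
q=Q(8,235,140);g=Q(8,240,170)
rep("T",[("top",(a,b,h),q(368,137)),("top",(a,-b,h),q(472,93)),("top",(-a,-b,h),q(548,318)),("top",(-a,b,h),q(442,362))],1)
# carton 2: yaw +90: local x=board y, local y=-board x
rep("T",[("top",(a,-b,h),q(115,203)),("top",(-a,-b,h),q(365,137)),("top",(-a,b,h),q(380,262)),("top",(a,b,h),q(152,322))],2)
S2=[("side",(a,b,h),g(225,130)),("side",(a,-b,h),g(280,88)),("side",(-a,b,h),g(438,185)),("side",(-a,-b,h),g(508,145)),("side",(a,b,-h),g(225,220))]
S1=[("side",(-a,b,h),g(385,240)),("side",(-a,-b,h),g(490,265)),("side",(-a,-b,-h),g(492,365)),("side",(a,-b,h),g(628,180)),("side",(a,b,h),g(530,145))]
rep("S",S2,2);rep("S",S1,1)
E
```

```text
T 1 board 33.6 -64.1  dyaw 0.023 [-0.8 -1.  -0.1  0.   0.7  1.   0.2  0. ]
T 2 board 60.2 30.2  dyaw -0.045 [ 0.3  0.3 -0.8  1.   1.1 -0.8 -0.7 -0.6]
S 2 board 60.8 31.8  dyaw 0.017 [-0.9 -0.9  0.8 -0.5  0.9  0.4  0.3  0.2 -1.1  0.4]
S 1 board 38.1 -59.5  dyaw 0.014 [-0.5 -0.8  0.5  0.3 -0.4  1.2  0.9 -0.8 -0.6 -0.3]
```

Request:
{"name": "arm_command", "arguments": {
  "moves": [
    [[0, 0.8, -0.03, 0.12, 0.3], [0, 0.8, -0.02, 0.13, 0], [0, 0.8, 0, 0, 0], [0, 0.4, 0, 0, 0], [0, 0, 0, 0, 0], [0, 0, 0, 0, 0]]
  ]
}}

```text
clock: 19.12
position: [0.5264, -0.4523, 0.1791]
ee_rot: [0.569, 0.42, -0.569, 0.42]
ft_force: [0.8, -0.1, -0.6]
grip_width: 1.0
```

```bash
python3 plan.py .5255 -.453 .178 -.301; python3 - <<'E'
from crop import *
im=manip.camera("side"); crop("side",315,180,80,70,9,"pics/s16.png",im)
E
python3 plan.py
```

```text
clk 19.1167 pos [ 0.5264 -0.4523  0.1791] jawyaw -0.2983 grip 1.0 F [ 0.8298 -0.1276 -0.5607] q [ 0.1839  0.6549  0.6888  1.4296 -0.4273  1.2093  0.6238]
1
[[0,0.05,-0.03,0.04,0.15]]
clk 19.1667 pos [ 0.5265 -0.4528  0.18  ] jawyaw -0.2986 grip 1.005 F [0.294  0.9023 0.1008] q [ 0.1841  0.6543  0.6894  1.4288 -0.4272  1.2093  0.6238]
```

View pics/s16.png

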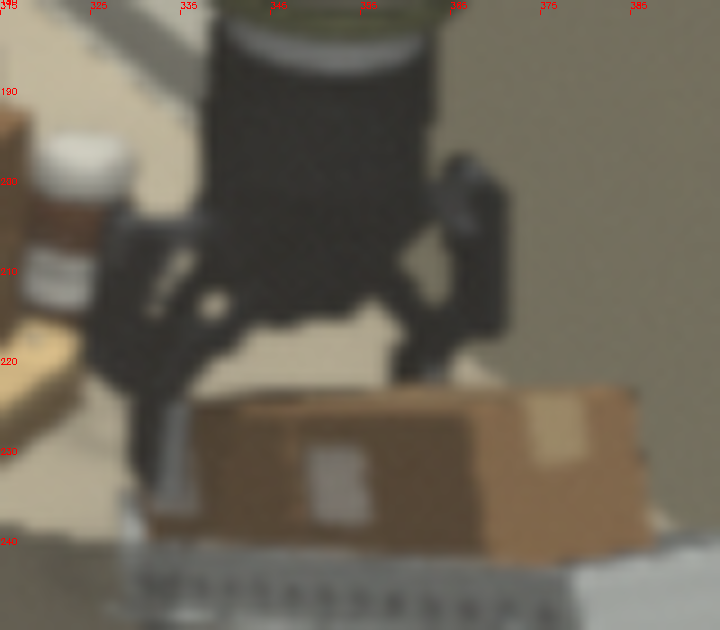

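Request:
{"name": "arm_command", "arguments": {
  "moves": [
    [[0.2, 0, 0, 0, 0], [1, 0, 0, 0, 0], [1, 0, 0, 0, 0], [1, 0, 0, 0, 0], [1, 0, 0, 0, 0]]
  ],
  "force": 40
}}

```text
clock: 19.58
position: [0.5262, -0.4534, 0.18]
ee_rot: [0.569, 0.419, -0.569, 0.42]
ft_force: [0.4, 1.6, 5.6]
grip_width: 0.656
```

```bash
python3 plan.py
```

```text
clk 19.5833 pos [ 0.5262 -0.4534  0.18  ] jawyaw -0.2994 grip 0.656 F [0.4248 1.5974 5.6479] q [ 0.1849  0.6544  0.6896  1.4288 -0.4276  1.2088  0.6241]
```

Request:
{"name": "arm_command", "arguments": {
  "moves": [
    [[1, 0, 0, 0, 0], [1, -0.5, 0, -0.22, 0], [1, -0.9, 0, -0.42, 0], [1, -1, 0, -0.47, 0], [1, -1, 0, -0.45, 0], [1, -1, 0, -0.3, 0], [1, 0, 0, 0, 0]]
  ]
}}

```text
clock: 20.17
position: [0.5415, -0.4076, 0.2948]
ee_rot: [0.57, 0.418, -0.567, 0.423]
ft_force: [1.0, -0.9, -1.4]
grip_width: 0.657
```

```bash
python3 plan.py; python3 - <<'E'
from crop import *
im=manip.camera("side"); crop("side",290,150,110,100,6,"pics/s17.png",im)
im=manip.camera("top"); crop("top",300,120,130,100,6,"pics/t17.png",im)
E
python3 plan.py
```

```text
clk 20.1667 pos [ 0.5415 -0.4076  0.2948] jawyaw -0.2973 grip 0.657 F [ 1.0275 -0.8769 -1.4268] q [ 0.0817  0.5291  0.7381  1.355  -0.3556  1.3835  0.5167]
clk 20.2667 pos [ 0.5398 -0.4083  0.2899] jawyaw -0.299 grip 0.652 F [-0.1745 -1.0335 -2.3211] q [ 0.0839  0.533   0.7372  1.3606 -0.3561  1.38    0.5184]
```

View pics/s17.png

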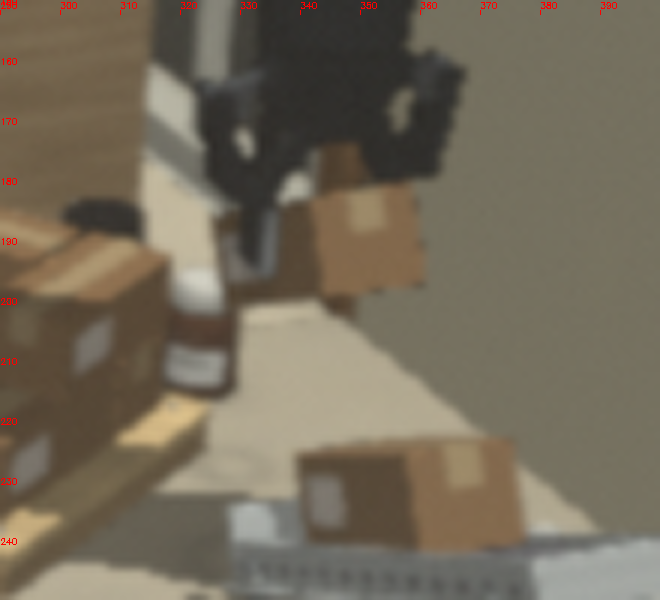

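View pics/t17.png

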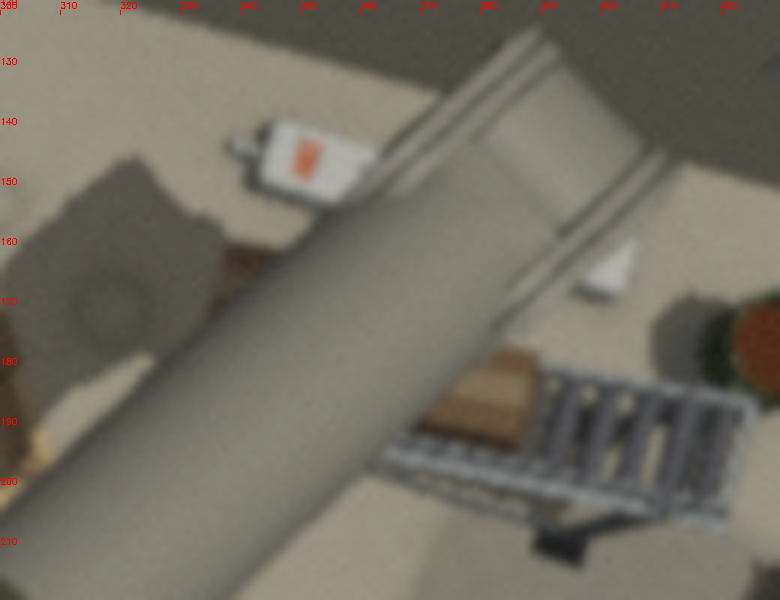

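```bash
python3 plan.py .645 -.308 .16 -1.250 1 9
```

```text
clk 20.2667 pos [ 0.5398 -0.4083  0.2899] jawyaw -0.299 grip 0.652 F [-0.1745 -1.0335 -2.3211] q [ 0.0839  0.533   0.7372  1.3606 -0.3561  1.38    0.5184]
9
[[1.0,0.58,0.32,-0.56,6.05],[1.0,0.58,0.25,-0.59,6.05],[1.0,0.58,0.19,-0.62,6.05],[1.0,0.58,0.12,-0.63,6.05],[1.0,0.58,0.06,-0.64,6.05],[1.0,0.58,-0.01,-0.65,6.05],[1.0,0.58,-0.08,-0.64,6.05],[1.0,0.58,-0.15,-0.63,6.05],[1.0,0.58,-0.21,-0.61,6.05]]
```

Request:
{"name": "arm_command", "arguments": {
  "moves": [
    [[1, 0.4, 0.32, -0.56, 6.05], [1, 0.58, 0.25, -0.59, 6.05], [1, 0.58, 0.19, -0.62, 6.05], [1, 0.58, 0.12, -0.63, 6.05], [1, 0.58, 0.06, -0.64, 6.05], [1, 0.58, -0.01, -0.65, 6.05], [1, 0.58, -0.08, -0.64, 6.05], [1, 0.58, -0.15, -0.63, 6.05], [1, 0.58, -0.21, -0.61, 6.05], [1, 0, 0, 0, 0], [1, 0, 0, 0, 0]]
  ]
}}

```text
clock: 21.18
position: [0.6441, -0.3075, 0.1602]
ee_rot: [-0.697, -0.114, 0.699, -0.113]
ft_force: [0.2, -0.9, -0.7]
grip_width: 0.646
```

```bash
python3 plan.py .645 -.308 .12 -1.250 1; python3 - <<'E'
from crop import *
im=manip.camera("side"); crop("side",290,130,110,100,6,"pics/s18.png",im)
im=manip.camera("top"); crop("top",260,110,130,100,6,"pics/t18.png",im)
E
python3 plan.py .645 -.308 .12 -1.250 1
```

```text
clk 21.1833 pos [ 0.6441 -0.3075  0.1602] jawyaw -1.2475 grip 0.646 F [ 0.1811 -0.939  -0.6965] q [-0.1406  0.7751  0.8366  1.3825 -0.58    1.2414 -0.5073]
2
[[1.0,0.8,0.02,-0.01,0.07],[1.0,0.8,0.02,-0.01,0.07]]
clk 21.2833 pos [ 0.6436 -0.3098  0.1625] jawyaw -1.2496 grip 0.651 F [ 1.088  -0.607  -2.8041] q [-0.1388  0.7724  0.8387  1.382  -0.5794  1.2415 -0.5066]
2
[[1.0,0.85,-0.03,-0.04,0.01],[1.0,0.85,-0.03,-0.04,0.01]]
```

View pics/s18.png

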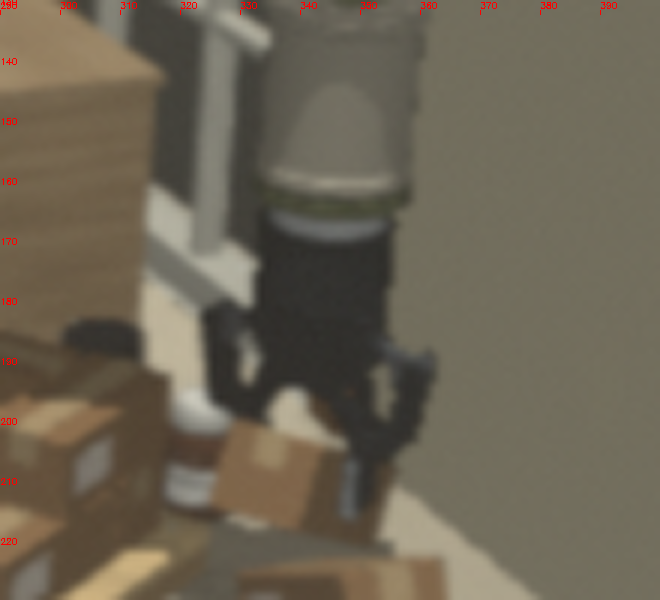

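View pics/t18.png

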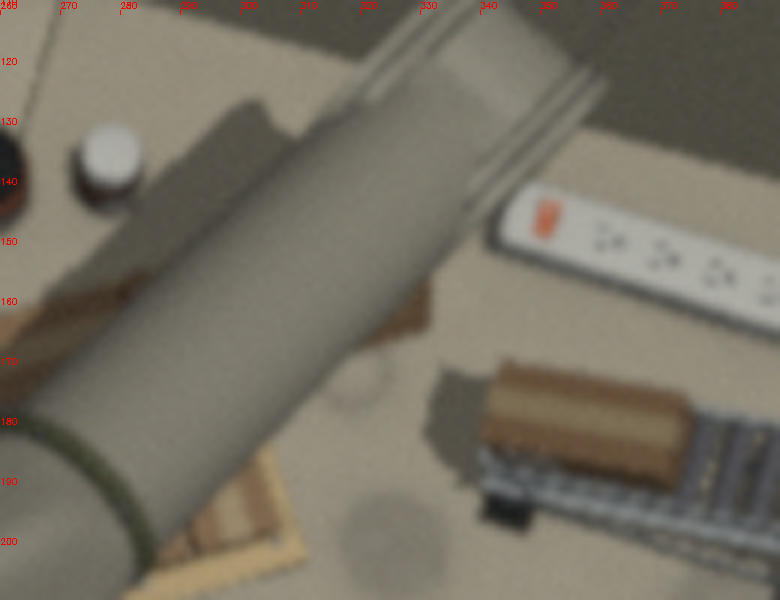

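Request:
{"name": "arm_command", "arguments": {
  "moves": [
    [[1, 0.9, 0, 0, 0], [1, 0.8, 0, 0, 0], [1, 0.3, 0, 0, 0], [1, 0.2, 0, 0, 0], [1, 0, 0, 0, 0]]
  ],
  "force": 25
}}

```text
clock: 21.7
position: [0.6438, -0.3104, 0.1091]
ee_rot: [0.698, 0.112, -0.698, 0.113]
ft_force: [0.8, 0.8, -1.2]
grip_width: 0.653
```

Request:
{"name": "arm_command", "arguments": {
  "moves": [
    [[1, 0.15, 0, 0, 0], [1, 0.15, 0, 0, 0], [1, 0.15, 0, 0, 0], [1, 0, 0, 0, 0]]
  ],
  "force": 25
}}

```text
clock: 22.03
position: [0.6436, -0.3128, 0.1002]
ee_rot: [0.699, 0.11, -0.698, 0.114]
ft_force: [-7.9, -3.4, 14.9]
grip_width: 0.649
```

Request:
{"name": "arm_command", "arguments": {
  "moves": [
    [[1, 0.12, 0, 0, 0], [1, 0.12, 0, 0, 0], [1, 0.12, 0, 0, 0], [1, 0, 0, 0, 0]]
  ],
  "force": 20
}}

```text
clock: 22.37
position: [0.644, -0.3123, 0.0905]
ee_rot: [0.699, 0.111, -0.697, 0.114]
ft_force: [-5.1, -3.9, 9.7]
grip_width: 0.651
```

```bash
python3 - <<'E'
from crop import *
im=manip.camera("side"); crop("side",310,170,70,60,10,"pics/s19.png",im)
E
python3 plan.py
```

```text
clk 22.4167 pos [ 0.6441 -0.3122  0.0905] jawyaw -1.2524 grip 0.652 F [-4.9406 -3.4376  9.4733] q [-0.1168  0.8446  0.7929  1.4262 -0.6275  1.1288 -0.4778]
```

View pics/s19.png

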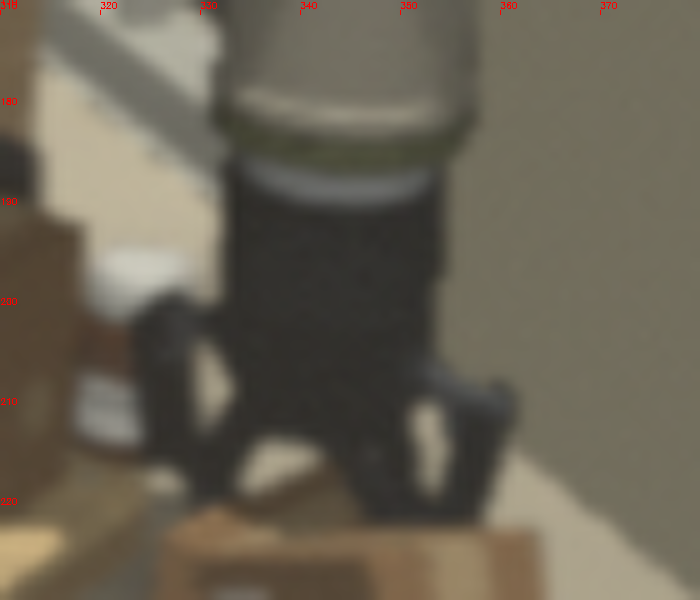

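Request:
{"name": "arm_command", "arguments": {
  "moves": [
    [[1, 0.1, 0, 0, 0], [1, 0.1, 0, 0, 0], [1, 0, 0, 0, 0]]
  ]
}}

```text
clock: 22.67
position: [0.6442, -0.3118, 0.0852]
ee_rot: [0.699, 0.111, -0.697, 0.114]
ft_force: [-3.4, -3.4, 9.2]
grip_width: 0.654
```

Request:
{"name": "arm_command", "arguments": {
  "moves": [
    [[1, 0.1, 0, 0, 0], [1, 0.1, 0, 0, 0], [1, 0, 0, 0, 0]]
  ]
}}

```text
clock: 22.92
position: [0.6445, -0.3116, 0.0804]
ee_rot: [0.699, 0.111, -0.697, 0.114]
ft_force: [-3.5, -2.6, 8.8]
grip_width: 0.649
```

Request:
{"name": "arm_command", "arguments": {
  "moves": [
    [[1, 0.1, 0, 0, 0], [1, 0.1, 0, 0, 0], [1, 0, 0, 0, 0]]
  ]
}}

```text
clock: 23.17
position: [0.6447, -0.3117, 0.0799]
ee_rot: [0.699, 0.112, -0.697, 0.113]
ft_force: [-18.7, 9.2, 46.0]
grip_width: 0.652
```

```bash
python3 - <<'E'
from crop import *
im=manip.camera("side"); crop("side",310,185,70,60,10,"pics/s20.png",im)
im=manip.camera("top"); crop("top",280,120,100,80,8,"pics/t20.png",im)
E
python3 plan.py
```

```text
clk 23.2667 pos [ 0.6447 -0.3117  0.0799] jawyaw -1.2516 grip 0.649 F [-18.3207   8.8598  44.4141] q [-0.1124  0.8563  0.7847  1.43   -0.6374  1.1139 -0.4718]
```

View pics/t20.png

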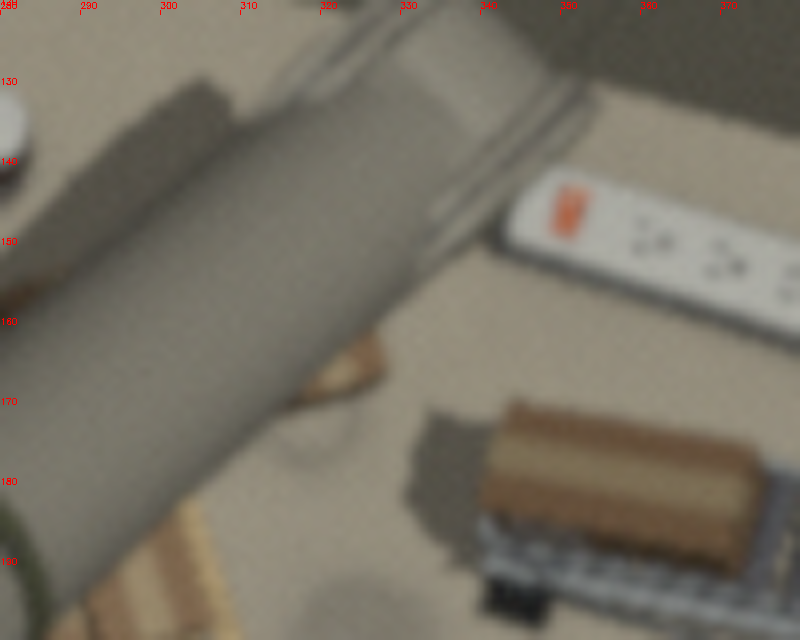

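View pics/s20.png

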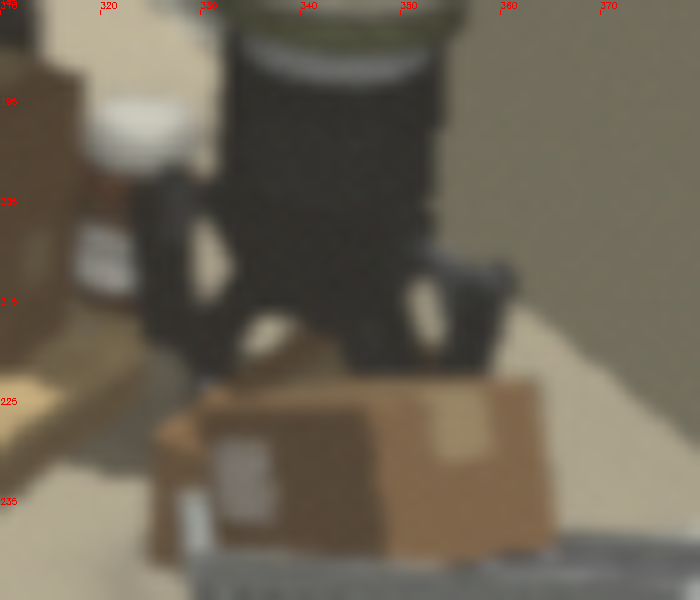

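Request:
{"name": "arm_command", "arguments": {
  "moves": [
    [[1, -0.18, 0, 0, 0], [1, 0, 0, 0, 0]]
  ]
}}

```text
clock: 23.43
position: [0.6452, -0.3101, 0.08]
ee_rot: [0.699, 0.112, -0.697, 0.114]
ft_force: [-4.0, 0.3, 12.8]
grip_width: 0.65
```

```bash
python3 - <<'E'
from crop import *
im=manip.camera("side"); crop("side",318,215,30,30,20,"pics/s21.png",im)
im=manip.camera("top"); crop("top",308,150,30,30,20,"pics/t21.png",im)
p=manip.get_obs()["position"]
from scene import box,G
for al in (0,5,10):
  c=p[:2]+al/1000*np.array([.949,.315])
  for m in((-.06,-.028),(-.06,.028)):
    P=[c[0]+.949*m[0]-.315*m[1],c[1]+.315*m[0]+.949*m[1]]
    print(al,m,"top",proj("top",P+[.05]),"side",proj("side",P+[.05]),proj("side",P+[0.]))
E
python3 plan.py
```

```text
0 (-0.06, -0.028) top [[328.4629 166.8831]] side [[339.5259 233.1018]] [[338.3713 246.2454]]
0 (-0.06, 0.028) top [[315.4013 170.8204]] side [[324.6463 228.1791]] [[323.6943 241.147 ]]
5 (-0.06, -0.028) top [[328.0692 165.7293]] side [[340.2385 232.5171]] [[339.0777 245.6383]]
5 (-0.06, 0.028) top [[315.0125 169.6626]] side [[325.3795 227.6161]] [[324.4207 240.562 ]]
10 (-0.06, -0.028) top [[327.6758 164.5764]] side [[340.9478 231.9351]] [[339.7808 245.0339]]
10 (-0.06, 0.028) top [[314.6241 168.5058]] side [[326.1094 227.0556]] [[325.1438 239.9797]]
clk 23.5333 pos [ 0.6452 -0.3101  0.08  ] jawyaw -1.2503 grip 0.651 F [-5.5108  1.3263 18.1925] q [-0.1144  0.8559  0.7839  1.4299 -0.6359  1.1147 -0.4737]
```

View pics/s21.png

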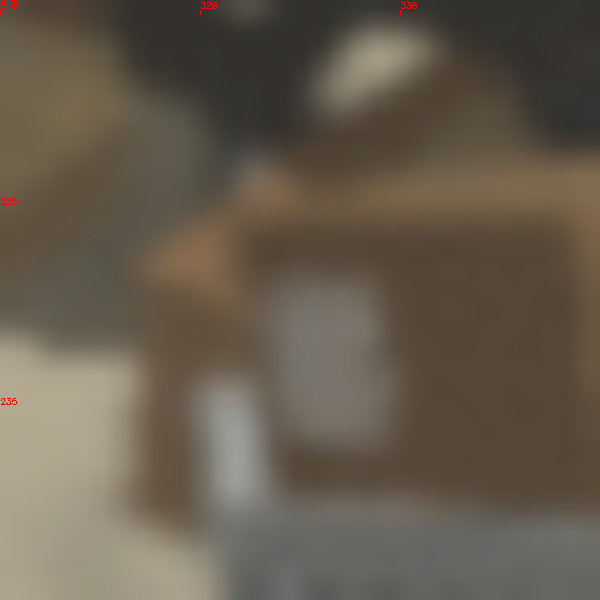

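View pics/t21.png

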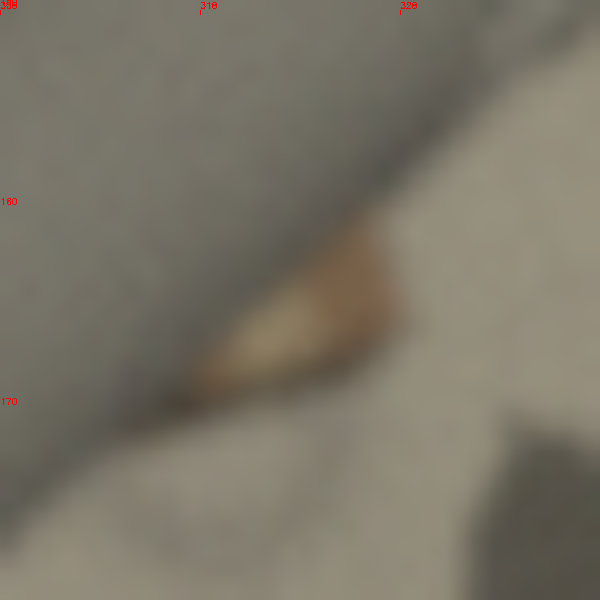

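```bash
python3 -c "
from bd import *
print(w(-37.5,63))"; python3 - <<'E'
from plan import *
from bd import w
print(plan(np.array([.6452,-.3101,.24]),-1.2503,[*w(-37.5,63),.25],-1.250,1)[0])
E
```

```text
[ 0.46405239 -0.09903322]
[[1, -0.04, -0.94, 0.38, -0.0], [1, -0.04, -0.94, 0.38, -0.0], [1, -0.04, -0.94, 0.38, -0.0], [1, -0.04, -0.94, 0.38, -0.0], [1, -0.04, -0.94, 0.38, -0.0], [1, -0.04, -0.94, 0.38, -0.0], [1, -0.04, -0.94, 0.38, -0.0], [1, -0.04, -0.94, 0.38, -0.0], [1, -0.04, -0.94, 0.38, -0.0], [1, -0.04, -0.94, 0.38, -0.0], [1, -0.04, -0.94, 0.38, -0.0]]
```

Request:
{"name": "arm_command", "arguments": {
  "moves": [
    [[1, 0, 0, 0, 0], [1, -0.5, 0, 0, 0], [1, -1, 0, 0, 0], [1, -1, 0, 0, 0], [1, -1, 0, 0, 0], [1, -1, 0, 0, 0], [1, -1, 0, 0, 0], [1, -1, -0.5, 0.2, 0], [1, -0.5, -0.94, 0.38, 0], [1, 0, -0.94, 0.38, 0], [1, 0, -0.94, 0.38, 0], [1, 0, -0.94, 0.38, 0]]
  ],
  "force": 60
}}

```text
clock: 24.53
position: [0.5692, -0.2206, 0.2521]
ee_rot: [0.698, 0.113, -0.698, 0.113]
ft_force: [0.2, -0.2, -0.9]
grip_width: 0.647
```

```bash
python3 plan.py .46405 -.099 .25 -1.25 1
```

```text
clk 24.5333 pos [ 0.5692 -0.2206  0.2521] jawyaw -1.25 grip 0.647 F [ 0.2466 -0.1992 -0.9016] q [-0.4353  0.4744  0.974   1.6116 -0.4068  1.2735 -0.6414]
6
[[1.0,0.01,-0.99,0.41,-0.0],[1.0,0.01,-0.99,0.41,-0.0],[1.0,0.01,-0.99,0.41,-0.0],[1.0,0.01,-0.99,0.41,-0.0],[1.0,0.01,-0.99,0.41,-0.0],[1.0,0.01,-0.99,0.41,-0.0]]
```

Request:
{"name": "arm_command", "arguments": {
  "moves": [
    [[1, 0, -0.97, 0.4, 0], [1, 0, -0.97, 0.4, 0], [1, 0, -0.97, 0.4, 0], [1, 0, -0.97, 0.4, 0], [1, 0, -0.9, 0.38, 0], [1, 0, -0.8, 0.3, 0], [1, 0, 0, 0, 0], [1, 0, 0, 0, 0]]
  ]
}}

```text
clock: 25.2
position: [0.472, -0.1058, 0.2523]
ee_rot: [0.699, 0.115, -0.697, 0.113]
ft_force: [-0.0, 0.3, -1.8]
grip_width: 0.652
```

```bash
python3 plan.py .46405 -.099 .20 -1.25 1; python3 - <<'E'
from crop import *
im=manip.camera("side"); crop("side",235,140,100,80,8,"pics/s22.png",im)
im=manip.camera("top"); crop("top",225,120,110,100,7,"pics/t22.png",im)
E
python3 plan.py .46405 -.099 .20 -1.25 1
```

```text
clk 25.2 pos [ 0.472  -0.1058  0.2523] jawyaw -1.2475 grip 0.652 F [-0.0308  0.2571 -1.8419] q [-0.9278  0.0479  1.1045  1.9357 -0.0499  1.1841 -1.0525]
3
[[1.0,0.7,-0.12,0.07,0.05],[1.0,0.7,-0.12,0.07,0.05],[1.0,0.7,-0.12,0.07,0.05]]
clk 25.3 pos [ 0.4725 -0.1073  0.2523] jawyaw -1.2503 grip 0.652 F [ 0.4563 -0.5639 -2.6419] q [-0.9247  0.0518  1.1046  1.9339 -0.0506  1.1839 -1.0518]
3
[[1.0,0.7,-0.14,0.07,-0.01],[1.0,0.7,-0.14,0.07,-0.01],[1.0,0.7,-0.14,0.07,-0.01]]
```

View pics/s22.png

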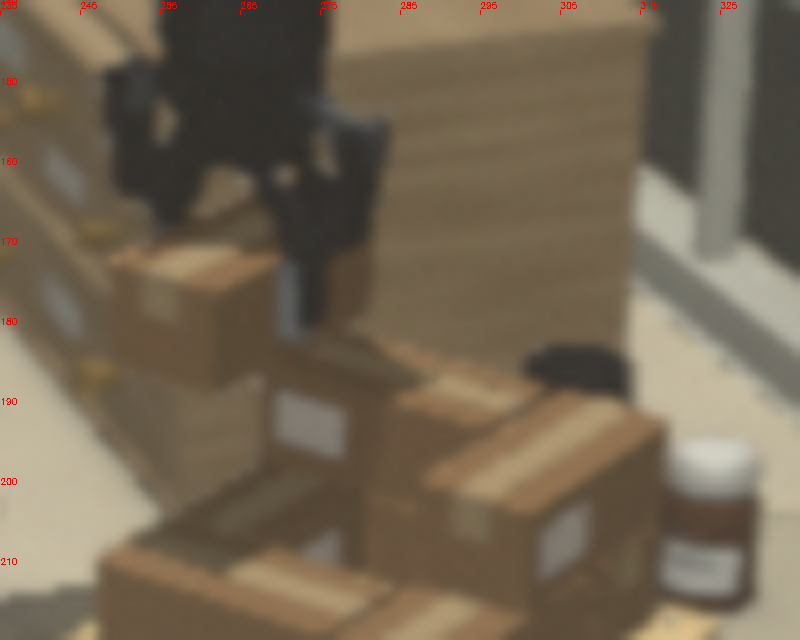

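View pics/t22.png

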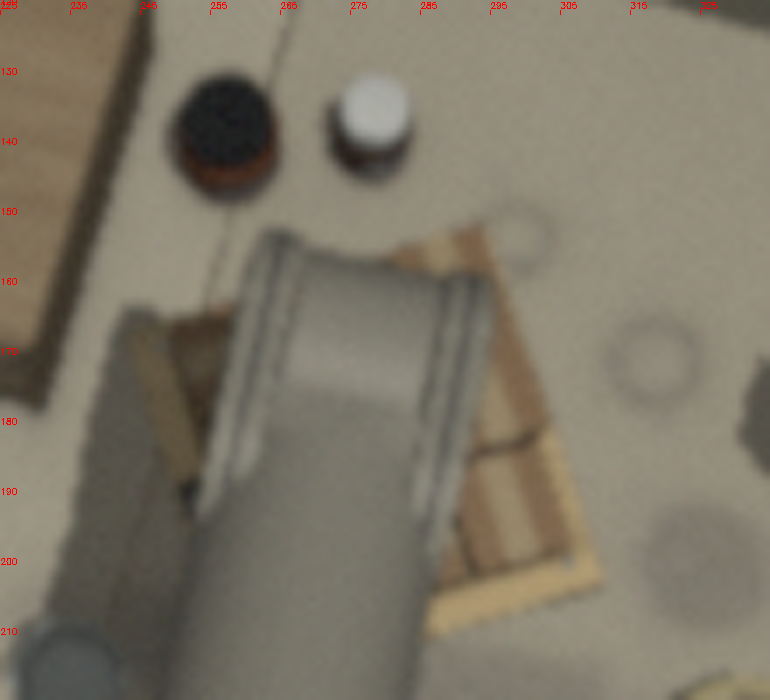

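Request:
{"name": "arm_command", "arguments": {
  "moves": [
    [[1, 0.3, -0.2, 0.11, 0], [1, 0.7, -0.21, 0.11, 0], [1, 0.8, 0, 0, 0], [1, 0.8, 0, 0, 0], [1, 0.5, 0, 0, 0], [1, 0.15, 0, 0, 0], [1, 0, 0, 0, 0], [1, 0, 0, 0, 0]]
  ]
}}

```text
clock: 25.97
position: [0.4638, -0.0995, 0.1709]
ee_rot: [-0.698, -0.112, 0.698, -0.113]
ft_force: [0.1, -0.7, -2.1]
grip_width: 0.647
```

```bash
python3 plan.py .46405 -.099 .162 -1.25 1; python3 - <<'E'
from crop import *
im=manip.camera("side"); crop("side",235,160,80,70,10,"pics/s23.png",im)
E
python3 plan.py .46405 -.099 .162 -1.25 1
```

```text
clk 25.9667 pos [ 0.4638 -0.0995  0.1709] jawyaw -1.2514 grip 0.647 F [ 0.0918 -0.7428 -2.1   ] q [-0.8594  0.1986  1.0731  2.0456 -0.2049  1.0097 -0.936 ]
1
[[1.0,0.36,-0.02,-0.02,-0.08]]
clk 26.0167 pos [ 0.4641 -0.0993  0.1712] jawyaw -1.2509 grip 0.648 F [ 1.4662 -0.8685 -1.0959] q [-0.8599  0.1978  1.0732  2.0452 -0.2049  1.0098 -0.9359]
1
[[1.0,0.37,-0.01,-0.0,-0.05]]
```

View pics/s23.png

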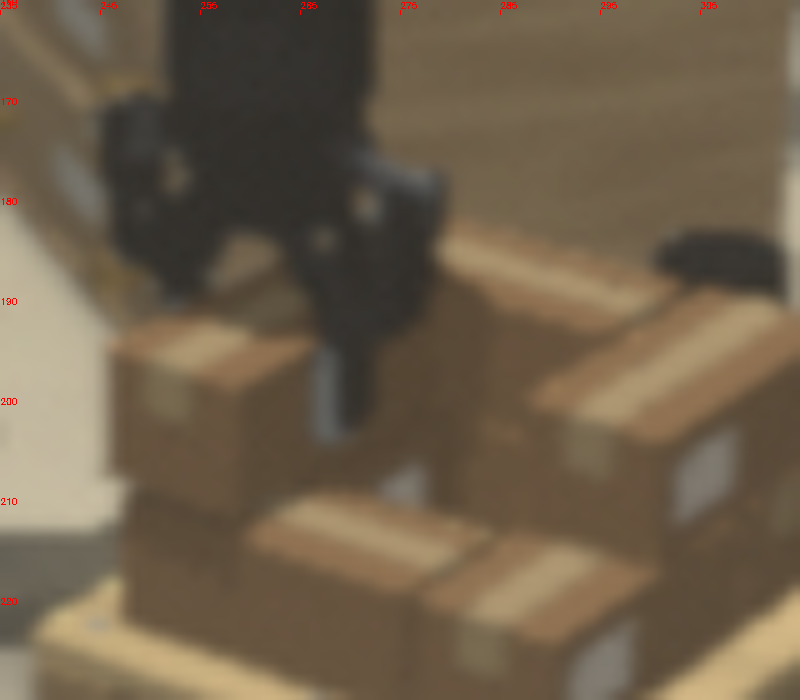

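```bash
python3 - <<'E'
from layer import *
q=Q(10,235,160)
S=[("side",(-a,b,h),q(108,347)),("side",(-a,-b,h),q(242,390)),("side",(-a,-b,-h),q(240,520)),("side",(-a,b,-h),q(105,477))]
c,si=np.cos(BY),np.sin(BY)
def show(n,S,z,x0):
  for fr in([0,1],[0,1,2]):
    s,r=held(S,[*x0,z,BY,0],fr); d=s[:2]-B0; print(n,s[:3],"board %.1f %.1f"%((c*d[0]+si*d[1])*1e3,(-si*d[0]+c*d[1])*1e3),r.round(1))
show("c1",S,.171-.08+.025,w(-32,63))
# lower layer corner reference lower_4 (-62,30) long y: near-left corner of the layer (-90,90), top .082; visible corner q(125,495) bottom q(120,590)
for n,P in(("lowL top",(*w(-90,90),.082)),("lowL bot",(*w(-90,90),.032)),("low front top",(*w(-90,-90),.082))): print(n,(proj("side",np.array(P))[0]+.5-[235,160])*10-.5)
E
```

```text
c1 [ 0.4668 -0.0981  0.116 ] board -34.6 63.0 [ 0.  -0.1 -0.2 -0.2 -0.1  0.2  0.3  0.1]
c1 [ 0.4663 -0.0989  0.1164] board -35.3 62.5 [-0.  -0.1 -0.2 -0.2 -0.1  0.2  0.3  0.1]
lowL top [118.5563 497.3849]
lowL bot [118.5992 625.443 ]
low front top [554.4581 645.7328]
```

Request:
{"name": "arm_command", "arguments": {
  "moves": [
    [[1, 0.1, 0.02, -0.1, 0], [1, 0.15, 0, 0, 0], [1, 0.08, 0, 0, 0], [1, 0, 0, 0, 0]]
  ]
}}

```text
clock: 26.35
position: [0.4664, -0.0983, 0.1623]
ee_rot: [0.698, 0.113, -0.698, 0.113]
ft_force: [0.6, -0.6, -1.3]
grip_width: 0.652
```

Request:
{"name": "arm_command", "arguments": {
  "moves": [
    [[1, 0.08, 0, 0, 0], [1, 0, 0, 0, 0]]
  ]
}}

```text
clock: 26.52
position: [0.4666, -0.0985, 0.1619]
ee_rot: [-0.698, -0.113, 0.698, -0.112]
ft_force: [-11.9, 3.6, 29.7]
grip_width: 0.647
```

Request:
{"name": "arm_command", "arguments": {
  "moves": [
    [[1, -0.08, 0, 0, 0], [0.3, 0, 0, 0, 0], [0.1, 0, 0, 0, 0], [0.1, 0, 0, 0, 0], [0.1, -0.5, 0, 0, 0], [0.1, -1, 0, 0, 0], [0, -1, 0, 0, 0], [0, -1, 0, 0, 0], [0, -1, 0.5, 0, 0], [0, 0, 0.8, 0, 0]]
  ]
}}

```text
clock: 27.35
position: [0.4781, -0.1286, 0.2789]
ee_rot: [0.7, 0.115, -0.695, 0.113]
ft_force: [0.8, 0.7, 0.2]
grip_width: 0.997
```

```bash
python3 plan.py .5255 -.453 .25 -.301 0; python3 - <<'E'
from crop import *
im=manip.camera("side"); crop("side",240,165,90,75,8,"pics/s24.png",im)
E
```

```text
clk 27.35 pos [ 0.4781 -0.1286  0.2789] jawyaw -1.2471 grip 0.997 F [0.788  0.6886 0.1824] q [-0.9378  0.0543  1.168   1.878  -0.0588  1.2377 -0.9985]
13
[[0.0,0.09,0.99,0.18,-4.17],[0.0,0.09,0.98,0.25,-4.17],[0.0,0.09,0.96,0.32,-4.17],[0.0,0.09,0.93,0.39,-4.17],[0.0,0.09,0.9,0.46,-4.17],[0.0,0.09,0.86,0.52,-4.17],[0.0,0.09,0.82,0.58,-4.17],[0.0,0.09,0.78,0.64,-4.17],[0.0,0.09,0.73,0.7,-4.17],[0.0,0.09,0.68,0.75,-4.17],[0.0,0.09,0.62,0.79,-4.17],[0.0,0.09,0.56,0.84,-4.17],[0.0,0.09,0.5,0.88,-4.17]]
```

View pics/s24.png

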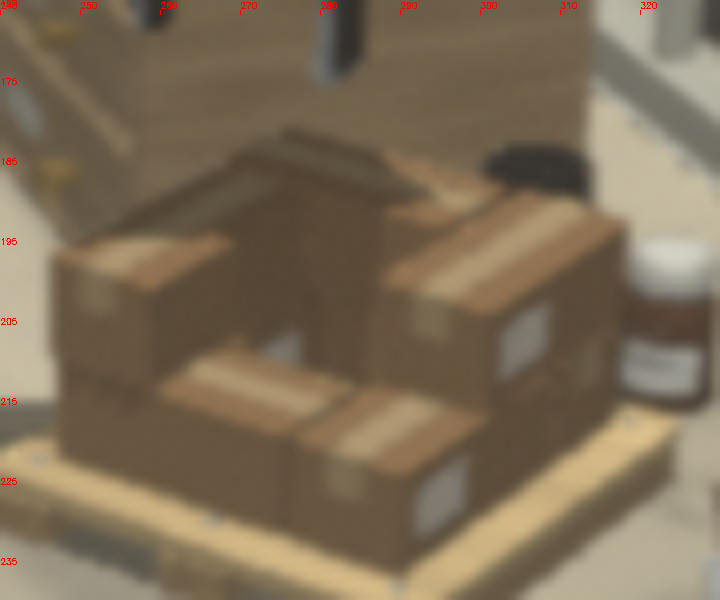

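Request:
{"name": "arm_command", "arguments": {
  "moves": [
    [[0, 0.09, 0.99, 0.18, -4.17], [0, 0.09, 0.98, 0.25, -4.17], [0, 0.09, 0.96, 0.32, -4.17], [0, 0.09, 0.93, 0.39, -4.17], [0, 0.09, 0.9, 0.46, -4.17], [0, 0.09, 0.86, 0.52, -4.17], [0, 0.09, 0.82, 0.58, -4.17], [0, 0.09, 0.78, 0.64, -4.17], [0, 0.09, 0.73, 0.7, -4.17], [0, 0.09, 0.68, 0.75, -4.17], [0, 0.09, 0.62, 0.79, -4.17], [0, 0.09, 0.56, 0.84, -4.17]]
  ]
}}

```text
clock: 28.4
position: [0.5192, -0.43, 0.2468]
ee_rot: [-0.584, -0.399, 0.584, -0.398]
ft_force: [0.6, 0.2, 0.4]
grip_width: 1.004
```

```bash
python3 plan.py .5255 -.453 .24 -.301 0
```

```text
clk 28.4 pos [ 0.5192 -0.43    0.2468] jawyaw -0.373 grip 1.004 F [0.5627 0.2479 0.4263] q [ 0.0526  0.5978  0.8515  1.4267 -0.4522  1.3211  0.5561]
1
[[0.0,0.27,0.57,0.76,-4.13]]
```

Request:
{"name": "arm_command", "arguments": {
  "moves": [
    [[0, 0.2, 0.35, 0.4, -2.1], [0, 0.1, 0.2, 0.4, -2], [0, 0, 0, 0, 0], [0, 0, 0, 0, 0]]
  ]
}}

```text
clock: 28.73
position: [0.5245, -0.4528, 0.2395]
ee_rot: [-0.57, -0.418, 0.571, -0.417]
ft_force: [-0.2, 0.6, 0.5]
grip_width: 1.002
```

```bash
python3 plan.py .5255 -.453 .178 -.301; python3 - <<'E'
from crop import *
from scene import tb,G
im=manip.camera("side"); crop("side",315,170,90,80,8,"pics/s25.png",im,[(x,G) for x in tb([.5258,-.453,-1.872,.12])])
im=manip.camera("top"); crop("top",240,140,140,80,5,"pics/t25b.png",im); crop("top",235,140,90,80,8,"pics/t25.png",im)
E
python3 plan.py .5255 -.453 .178 -.301;
```

```text
clk 28.7333 pos [ 0.5245 -0.4528  0.2395] jawyaw -0.3071 grip 1.002 F [-0.2391  0.5897  0.5346] q [ 0.1139  0.6393  0.8226  1.3747 -0.4667  1.3278  0.6409]
3
[[0,0.82,0.01,-0.0,-0.12],[0,0.82,0.01,-0.0,-0.12],[0,0.82,0.01,-0.0,-0.12]]
deck [ 0.5211 -0.147   0.3207] [-0.4325  0.1604  0.3534 -1.0228  0.5282  0.5297 -0.4412  0.2753]
layer [ 0.5184 -0.1473  0.3207] [ 0.4959  0.0899 -0.2032 -0.0739 -0.1142 -0.1158 -0.1762  0.1048]
c4 [ 0.4992  0.4196 -0.1373] [-0.2912 -0.5716 -0.0164  0.5407  0.2046  0.1747  0.0993 -0.1457]
clk 28.8333 pos [ 0.5252 -0.4517  0.2402] jawyaw -0.3056 grip 1.002 F [0.5802 0.5104 0.1765] q [ 0.112   0.6379  0.8227  1.375  -0.4667  1.3279  0.6408]
3
[[0,0.83,0.01,0.02,-0.09],[0,0.83,0.01,0.02,-0.09],[0,0.83,0.01,0.02,-0.09]]
```

View pics/s25.png

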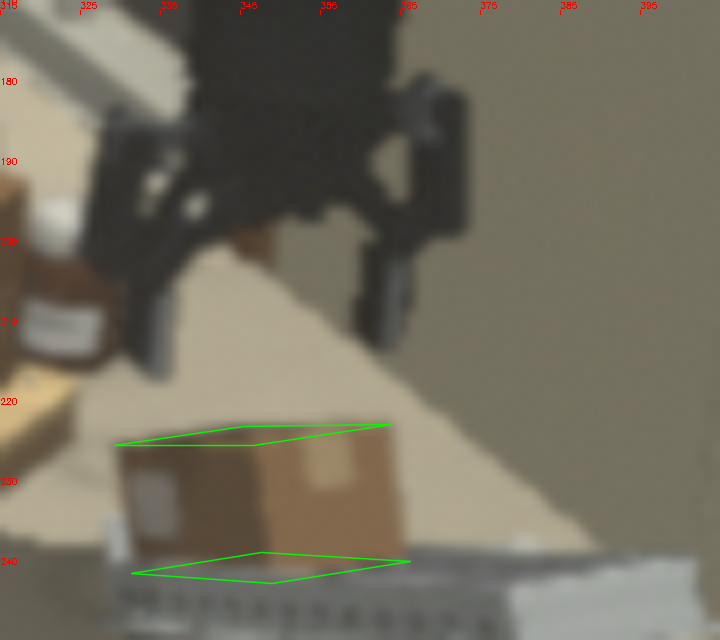

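View pics/t25.png

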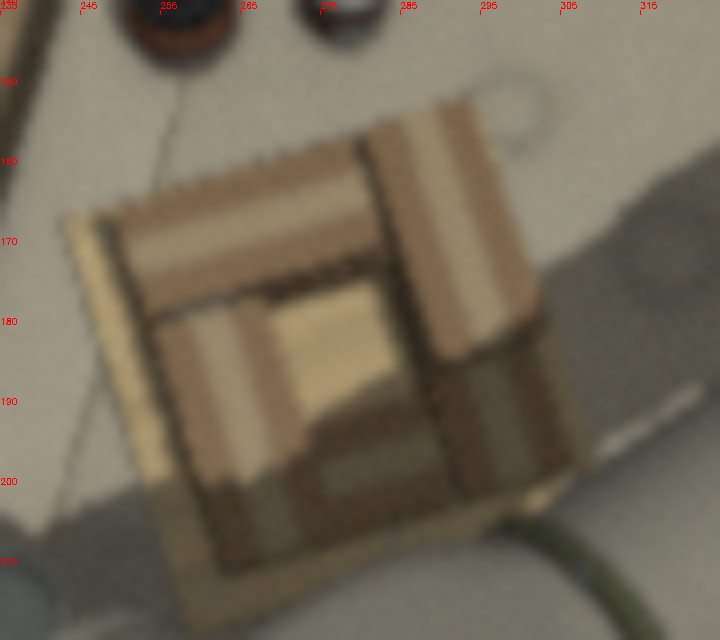

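```bash
python3 - <<'E'
from layer import *
q=Q(8,235,140);g=Q(8,240,165)
rep("T",[("top",(a,b,h),q(155,322)),("top",(a,-b,h),q(264,297)),("top",(-a,b,h),q(222,576))],3)
rep("T",[("top",(a,b,h),q(155,322)),("top",(a,-b,h),q(264,297)),("top",(-a,b,h),q(222,576))],3,[0,1])
rep("S",[("side",(-a,b,h),g(50,255)),("side",(-a,-b,h),g(155,292)),("side",(-a,-b,-h),g(152,390)),("side",(-a,b,-h),g(55,365))],3,[0,1])
E
```

```text
T 3 board -31.8 63.5  dyaw -0.030 [-0.2  0.7  0.3  0.1 -0.1 -0.8]
T 3 board -31.5 62.9  dyaw 0.000 [-0.5  1.  -0.1 -0.1  0.5 -0.8]
S 3 board -33.2 61.8  dyaw 0.000 [ 0.1  0.1  0.1 -0.3  0.4  0.8 -0.6 -0.6]
```

Request:
{"name": "arm_command", "arguments": {
  "moves": [
    [[0, 0.7, 0, 0.03, -0.2], [0, 0.8, 0, 0.03, 0], [0, 0.7, 0, 0, 0], [0, 0.28, 0, 0, 0], [0, 0, 0, 0, 0], [0.2, 0, 0, 0, 0], [1, 0, 0, 0, 0], [1, 0, 0, 0, 0], [1, 0, 0, 0, 0], [1, 0, 0, 0, 0], [1, 0, 0, 0, 0]]
  ],
  "force": 40
}}

```text
clock: 29.75
position: [0.5252, -0.4542, 0.1801]
ee_rot: [0.57, 0.419, -0.569, 0.42]
ft_force: [-0.1, 1.6, 6.2]
grip_width: 0.648
```

```bash
python3 plan.py
```

```text
clk 29.75 pos [ 0.5252 -0.4542  0.1801] jawyaw -0.3014 grip 0.648 F [-0.0534  1.6002  6.2211] q [ 0.1271  0.6879  0.7913  1.4333 -0.5014  1.2258  0.6714]
```

Gripped carton 2; lift along the lane normal and move to the levelling spot.

Request:
{"name": "arm_command", "arguments": {
  "moves": [
    [[1, -0.5, 0, -0.22, 0], [1, -0.9, 0, -0.42, 0], [1, -1, 0, -0.47, 0], [1, -1, 0, -0.45, 0], [1, -0.6, 0, -0.2, 0], [1, 0, 0, 0, 0]]
  ]
}}

```text
clock: 30.25
position: [0.5391, -0.4115, 0.2823]
ee_rot: [0.57, 0.418, -0.568, 0.421]
ft_force: [0.1, -0.5, -1.5]
grip_width: 0.65
```

```bash
python3 plan.py .645 -.310 .16 -1.250 1 9
```

```text
clk 30.25 pos [ 0.5391 -0.4115  0.2823] jawyaw -0.2998 grip 0.65 F [ 0.1019 -0.4639 -1.4933] q [ 0.0242  0.5735  0.8477  1.3734 -0.4293  1.3777  0.5705]
9
[[1.0,0.54,0.32,-0.57,6.05],[1.0,0.54,0.25,-0.6,6.05],[1.0,0.54,0.19,-0.62,6.05],[1.0,0.54,0.12,-0.64,6.05],[1.0,0.54,0.06,-0.65,6.05],[1.0,0.54,-0.01,-0.65,6.05],[1.0,0.54,-0.08,-0.65,6.05],[1.0,0.54,-0.15,-0.63,6.05],[1.0,0.54,-0.22,-0.62,6.05]]
```

Request:
{"name": "arm_command", "arguments": {
  "moves": [
    [[1, 0.4, 0.32, -0.57, 6.05], [1, 0.54, 0.25, -0.6, 6.05], [1, 0.54, 0.19, -0.62, 6.05], [1, 0.54, 0.12, -0.64, 6.05], [1, 0.54, 0.06, -0.65, 6.05], [1, 0.54, -0.01, -0.65, 6.05], [1, 0.54, -0.08, -0.65, 6.05], [1, 0.54, -0.15, -0.63, 6.05], [1, 0.54, -0.22, -0.62, 6.05], [1, 0.5, 0, 0, 0], [1, 0, 0, 0, 0]]
  ]
}}

```text
clock: 31.17
position: [0.6429, -0.3093, 0.1435]
ee_rot: [-0.696, -0.114, 0.7, -0.112]
ft_force: [-1.4, 0.0, -1.9]
grip_width: 0.649
```

```bash
python3 plan.py .645 -.310 .112 -1.250 1
```

```text
clk 31.1667 pos [ 0.6429 -0.3093  0.1435] jawyaw -1.2493 grip 0.649 F [-1.3769  0.0429 -1.892 ] q [-0.1861  0.8396  0.9325  1.3978 -0.6808  1.2479 -0.447 ]
2
[[1.0,0.63,0.03,-0.04,0.02],[1.0,0.63,0.03,-0.04,0.02]]
```

Request:
{"name": "arm_command", "arguments": {
  "moves": [
    [[1, 0.7, 0, -0.03, 0], [1, 0.6, 0, 0, 0], [1, 0.15, 0, 0, 0], [1, 0.15, 0, 0, 0], [1, 0.15, 0, 0, 0], [1, 0.15, 0, 0, 0], [1, 0.15, 0, 0, 0], [1, 0.15, 0, 0, 0], [1, 0.1, 0, 0, 0], [1, 0, 0, 0, 0]]
  ],
  "force": 20
}}

```text
clock: 32.0
position: [0.6431, -0.3143, 0.0929]
ee_rot: [0.698, 0.11, -0.698, 0.113]
ft_force: [-5.7, -2.5, 11.3]
grip_width: 0.651
```

Request:
{"name": "arm_command", "arguments": {
  "moves": [
    [[1, 0.12, 0, 0, 0], [1, 0.12, 0, 0, 0], [1, 0.12, 0, 0, 0], [1, 0, 0, 0, 0]]
  ]
}}

```text
clock: 32.33
position: [0.6433, -0.3136, 0.0832]
ee_rot: [0.698, 0.11, -0.698, 0.113]
ft_force: [-4.6, -2.9, 6.8]
grip_width: 0.651
```

Request:
{"name": "arm_command", "arguments": {
  "moves": [
    [[1, 0.1, 0, 0, 0], [1, 0.06, 0, 0, 0], [1, 0, 0, 0, 0]]
  ]
}}

```text
clock: 32.58
position: [0.6436, -0.3135, 0.08]
ee_rot: [0.699, 0.111, -0.698, 0.113]
ft_force: [-5.7, -2.1, 12.0]
grip_width: 0.646
```

Request:
{"name": "arm_command", "arguments": {
  "moves": [
    [[0.3, 0, 0, 0, 0], [0.05, -0.05, 0, 0, 0], [0, -0.1, 0, 0, 0], [0, 0, 0, -0.5, 0], [0, 0, 0, -0.5, 0], [0, 0, 0, 0, 0], [0, 0, 0, 0, 0]]
  ],
  "force": 60
}}

```text
clock: 33.17
position: [0.6684, -0.3023, 0.0809]
ee_rot: [-0.698, -0.113, 0.698, -0.113]
ft_force: [-0.4, 0.6, -0.7]
grip_width: 1.001
```

```bash
python3 - <<'E'
from crop import *
im=manip.camera("side"); crop("side",310,200,60,55,12,"pics/s26.png",im)
im=manip.camera("top"); crop("top",290,130,60,55,12,"pics/t26.png",im)
E
python3 plan.py
```

```text
clk 33.2667 pos [ 0.6674 -0.3032  0.0811] jawyaw -1.2525 grip 1.0 F [-0.3023  0.2115 -0.0169] q [-0.1619  0.9331  0.879   1.3709 -0.7337  1.1768 -0.4577]
```

View pics/s26.png

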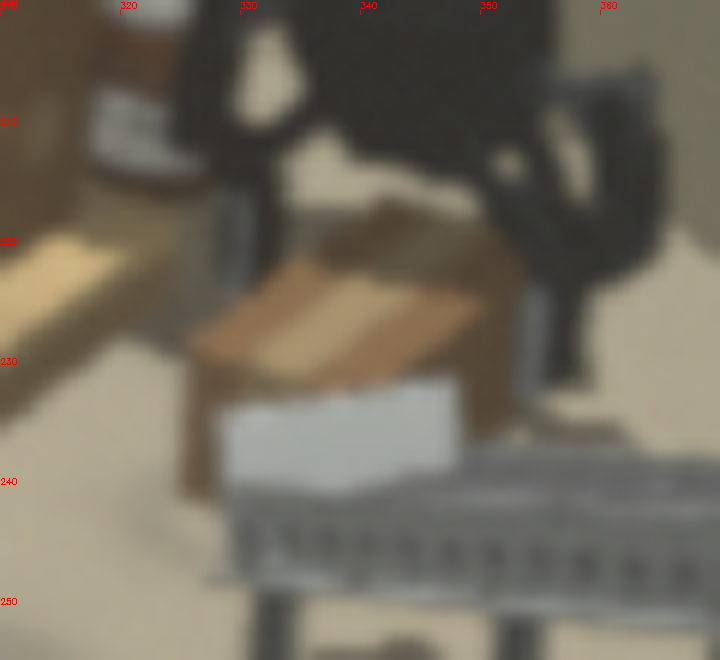

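View pics/t26.png

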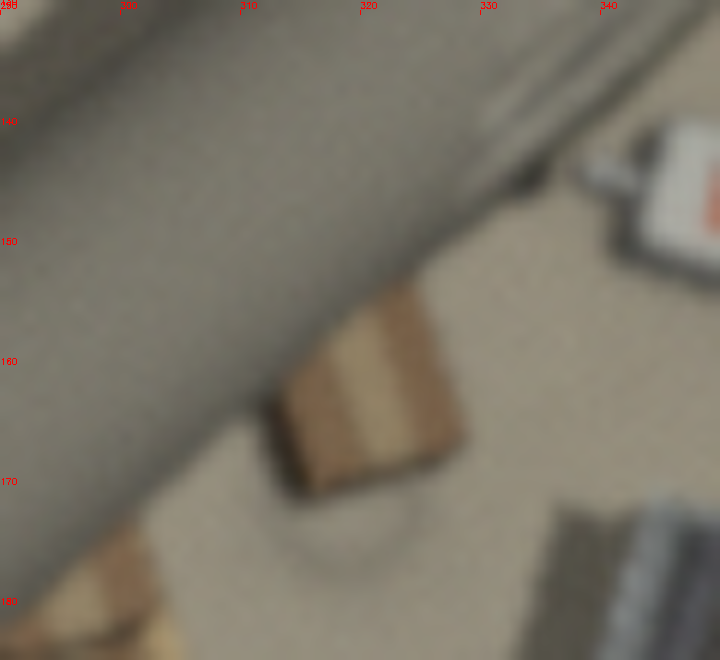

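```bash
python3 - <<'E'
from layer import *
q=Q(12,290,130);g=Q(12,310,200)
T=[("top",(-a,b,h),q(312,496)),("top",(-a,-b,h),q(467,436))]
S=[("side",(-a,b,h),g(186,345)),("side",(-a,b,-h),g(180,499)),("side",(-a,-b,h),g(315,390))]
p=np.array([.6679,-.3028])
for n,o in(("T",T),("S",S),("TS",T+S)):
  for fr in ([0,1],[0,1,3]):
    s,r=held(o,[.645,-.31,.025,.3183,0],fr); d=s[:2]-p; c,si=np.cos(.3183),np.sin(.3183); print(n,s[:4],"rel TCP along %.1f across %.1f"%((c*d[0]+si*d[1])*1e3,(-si*d[0]+c*d[1])*1e3),r.round(1))
E
```

```text
T [ 0.6472 -0.3105  0.025   0.3183] rel TCP along -22.0 across -0.9 [-0.1 -0.5  0.1  0.5]
T [ 0.6456 -0.3061  0.025   0.3962] rel TCP along -22.2 across 3.8 [ 0.1 -0.  -0.1  0. ]
S [ 0.6447 -0.3066  0.025   0.3183] rel TCP along -23.3 across 3.6 [-1.2 -0.5 -1.7 -0.4  2.8  0.7]
S [ 0.6448 -0.3256  0.025   0.0068] rel TCP along -29.1 across -14.4 [-0.1 -1.  -0.6 -0.9  0.7  1.9]
TS [ 0.6452 -0.3081  0.025   0.3183] rel TCP along -23.2 across 2.1 [-0.7 -0.1 -0.5  1.  -0.8 -0.4 -1.3 -0.2  3.3  0.8]
TS [ 0.6461 -0.3123  0.025   0.245 ] rel TCP along -23.7 across -2.2 [-0.8 -0.5 -0.4  1.6 -0.6 -0.6 -1.  -0.5  2.9  1.1]
```

Request:
{"name": "arm_command", "arguments": {
  "moves": [
    [[0, 0, 0, -0.2, 0], [0.2, 0, 0, 0, 0], [1, 0, 0, 0, 0], [1, 0, 0, 0, 0], [1, 0, 0, 0, 0], [1, 0, 0, 0, 0], [1, 0, 0, 0, 0]]
  ],
  "force": 60
}}

```text
clock: 33.85
position: [0.673, -0.3013, 0.0815]
ee_rot: [0.698, 0.112, -0.698, 0.112]
ft_force: [0.0, 0.3, 2.9]
grip_width: 0.654
```

```bash
python3 plan.py; python3 -c "
from bd import *
print(w(-64,-3),w(-64,-2))"
```

```text
clk 33.85 pos [ 0.673  -0.3013  0.0815] jawyaw -1.2521 grip 0.654 F [0.0013 0.265  2.9497] q [-0.1611  0.9394  0.8773  1.3567 -0.7353  1.1819 -0.4656]
[ 0.45970873 -0.17002183] [ 0.4593935  -0.16907281]
```

```bash
python3 - <<'E'
from plan import *
from bd import w
print(w(-62.5,-2.5))
for r in plan(np.array([.673,-.3013,.25]),-1.2521,[*w(-62.5,-2.5),.25],.3207,1,13)[0]: print(r)
E
```

```text
[ 0.461  -0.1691]
[1, -0.0, -0.59, 0.49, -6.93]
[1, -0.0, -0.65, 0.42, -6.93]
[1, -0.0, -0.69, 0.34, -6.93]
[1, -0.0, -0.73, 0.25, -6.93]
[1, -0.0, -0.75, 0.16, -6.93]
[1, -0.0, -0.77, 0.07, -6.93]
[1, -0.0, -0.77, -0.02, -6.93]
[1, -0.0, -0.76, -0.12, -6.93]
[1, -0.0, -0.74, -0.21, -6.93]
[1, -0.0, -0.71, -0.3, -6.93]
[1, -0.0, -0.67, -0.38, -6.93]
[1, -0.0, -0.62, -0.46, -6.93]
[1, -0.0, -0.56, -0.53, -6.93]
```

Request:
{"name": "arm_command", "arguments": {
  "moves": [
    [[1, -0.3, 0, 0, 0], [1, -0.6, 0, 0, 0], [1, -1, 0, 0, 0], [1, -1, 0, 0, 0], [1, -1, 0, 0, 0], [1, -1, 0, 0, 0], [1, -1, 0, 0, 0], [1, -0.9, 0, 0, 0], [1, 0, 0, 0, 0]]
  ]
}}

```text
clock: 34.6
position: [0.6736, -0.3023, 0.2579]
ee_rot: [0.7, 0.111, -0.696, 0.114]
ft_force: [0.1, -1.1, -1.3]
grip_width: 0.65
```

```bash
python3 plan.py; python3 - <<'E'
from crop import *
im=manip.camera("side"); crop("side",300,140,70,65,10,"pics/s27.png",im)
E
```

```text
clk 34.6 pos [ 0.6736 -0.3023  0.2579] jawyaw -1.2521 grip 0.65 F [ 0.0965 -1.0686 -1.2585] q [-0.1781  0.7909  0.9801  1.2082 -0.6388  1.4428 -0.5316]
```

View pics/s27.png

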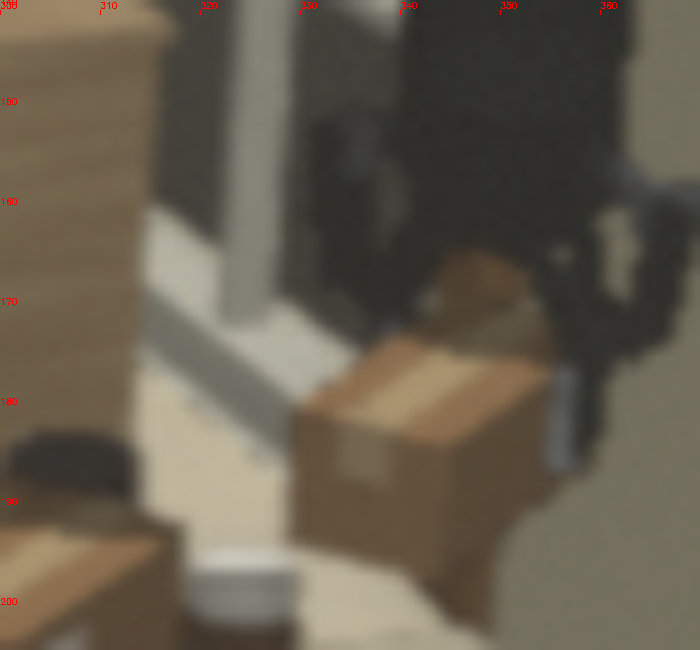

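```bash
python3 - <<'E'
from layer import *
q=Q(10,300,140)
S=[("side",(-a,b,h),q(293,410)),("side",(-a,-b,h),q(447,447)),("side",(-a,-b,-h),q(443,577)),("side",(-a,b,-h),q(288,542))]
p=manip.get_obs()["position"]; print(p)
for fr in ([0,1],[0,1,3],[0,1,4]):
    s,r=held(S,[.645,-.31,p[2]-.0815+.025,.3187,0],fr); d=s[:2]-p[:2]; c,si=np.cos(.3187),np.sin(.3187); print(s,"along %.1f across %.1f"%((c*d[0]+si*d[1])*1e3,(-si*d[0]+c*d[1])*1e3),r.round(1))
E
```

```text
[ 0.6733 -0.3019  0.2551]
[ 0.6525 -0.3069  0.1986  0.3187  0.    ] along -21.3 across 1.8 [ 0.3 -0.8  0.4 -0.3 -0.4  1.  -0.3  0.1]
[ 0.6517 -0.3044  0.1986  0.362   0.    ] along -21.3 across 4.4 [ 0.1 -0.7  0.6 -0.4 -0.3  0.9 -0.5  0.2]
[ 0.6644 -0.2949  0.1986  0.3187 -0.1259] along -6.4 across 9.4 [-0.1 -0.3 -0.1  0.1 -0.1  0.5  0.3 -0.3]
```

Request:
{"name": "arm_command", "arguments": {
  "moves": [
    [[1, 0, -0.59, 0.49, -6.93], [1, 0, -0.65, 0.42, -6.93], [1, 0, -0.69, 0.34, -6.93], [1, 0, -0.73, 0.25, -6.93], [1, 0, -0.75, 0.16, -6.93], [1, 0, -0.77, 0.07, -6.93], [1, 0, -0.77, -0.02, -6.93], [1, 0, -0.76, -0.12, -6.93], [1, 0, -0.74, -0.21, -6.93], [1, 0, -0.71, -0.3, -6.93], [1, 0, -0.67, -0.38, -6.93], [1, 0, -0.62, -0.46, -6.93]]
  ]
}}

```text
clock: 35.65
position: [0.4756, -0.178, 0.2505]
ee_rot: [0.446, 0.549, -0.446, 0.548]
ft_force: [-0.1, -0.9, -1.6]
grip_width: 0.65
```

```bash
python3 plan.py .461 -.1691 .25 .3207 1
```

```text
clk 35.65 pos [ 0.4756 -0.178   0.2505] jawyaw 0.2056 grip 0.65 F [-0.0511 -0.8899 -1.5681] q [-0.533   0.1305  0.8723  1.8742 -0.1076  1.1865  0.5813]
1
[[1.0,0.02,-0.5,-0.47,-6.59]]
```

Request:
{"name": "arm_command", "arguments": {
  "moves": [
    [[1, 0, -0.5, -0.47, -6.5], [1, 0, 0, 0, 0], [1, 0, 0, 0, 0]]
  ]
}}

```text
clock: 35.9
position: [0.4618, -0.1691, 0.251]
ee_rot: [0.417, 0.572, -0.415, 0.571]
ft_force: [0.3, -1.1, -0.8]
grip_width: 0.649
```

```bash
python3 plan.py .461 -.1691 .19 .3207 1;  python3 - <<'E'
from crop import *
im=manip.camera("side"); crop("side",240,145,80,75,9,"pics/s28.png",im)
im=manip.camera("top"); crop("top",230,130,90,90,7,"pics/t28.png",im)
E
python3 plan.py .461 -.1691 .19 .3207 1
```

```text
clk 35.9 pos [ 0.4618 -0.1691  0.251 ] jawyaw 0.3125 grip 0.649 F [ 0.342  -1.1444 -0.8128] q [-0.5524  0.0727  0.8575  1.9117 -0.0614  1.1832  0.6396]
3
[[1.0,0.81,-0.01,-0.0,-0.16],[1.0,0.81,-0.01,-0.0,-0.16],[1.0,0.81,-0.01,-0.0,-0.16]]
clk 36.0 pos [ 0.4626 -0.1698  0.2511] jawyaw 0.3109 grip 0.647 F [ 0.8477 -0.6352 -0.6677] q [-0.5515  0.0755  0.8578  1.9096 -0.062   1.1831  0.6392]
3
[[1.0,0.82,-0.02,-0.01,-0.19],[1.0,0.82,-0.02,-0.02,-0.19],[1.0,0.82,-0.02,-0.02,-0.19]]
```

View pics/s28.png

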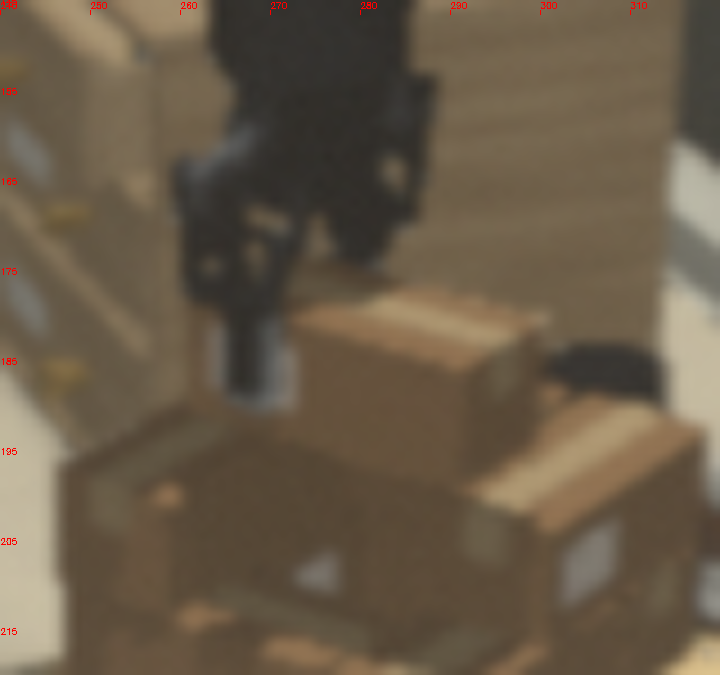

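View pics/t28.png

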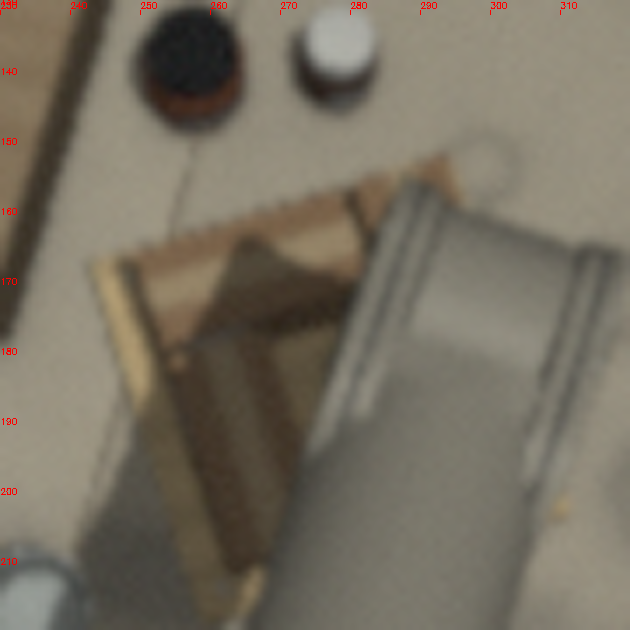

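```bash
python3 - <<'E'
from layer import *
q=Q(9,240,145);n=np.nan
S=[("side",(-a,b,h),q(464,378)),("side",(-a,b,-h),q(463,492)),("side",(-a,-b,h),q(545,325)),("side",(a,b,h),q(191,n)),("side",(a,b,-h),q(191,n))]
p=np.array([.4623,-.1695,.251]); c,si=np.cos(BY),np.sin(BY)
for fr in ([0,1],[0,1,2],[0,1,3]):
    s,r=held(S,[.47,-.19,p[2]-.0815+.025,1.883,0],fr); 
    for nm,d in(("rel",s[:2]-p[:2]),("board",s[:2]-B0)): print(nm,s[2:4],"x %.1f y %.1f"%((c*d[0]+si*d[1])*1e3,(-si*d[0]+c*d[1])*1e3),r.round(1))
d=p[:2]-B0; print("TCP x %.1f y %.1f"%((c*d[0]+si*d[1])*1e3,(-si*d[0]+c*d[1])*1e3))
E
```

```text
rel [0.1945 1.883 ] x -2.6 y -27.2 [ 0.1 -0.8 -0.4  0.9  0.7 -0.3 -0.1 -0.3]
board [0.1945 1.883 ] x -63.9 y -30.5 [ 0.1 -0.8 -0.4  0.9  0.7 -0.3 -0.1 -0.3]
rel [0.1805 1.883 ] x 23.7 y -10.0 [-0.1 -0.7 -0.6  0.7  0.2 -0.1  0.3  0.1]
board [0.1805 1.883 ] x -37.7 y -13.3 [-0.1 -0.7 -0.6  0.7  0.2 -0.1  0.3  0.1]
rel [0.1945 1.8823] x -2.5 y -27.2 [ 0.1 -0.8 -0.4  0.9  0.7 -0.3 -0.1 -0.3]
board [0.1945 1.8823] x -63.9 y -30.5 [ 0.1 -0.8 -0.4  0.9  0.7 -0.3 -0.1 -0.3]
TCP x -61.4 y -3.3
```

Request:
{"name": "arm_command", "arguments": {
  "moves": [
    [[1, 0.5, -0.04, 0.02, -0.5], [1, 0.8, 0, 0, 0], [1, 0.8, 0, 0, 0], [1, 0.6, 0, 0, 0], [1, 0.3, 0, 0, 0], [1, 0.15, 0, 0, 0], [1, 0, 0, 0, 0]]
  ]
}}

```text
clock: 36.58
position: [0.4616, -0.1707, 0.172]
ee_rot: [0.413, 0.574, -0.414, 0.573]
ft_force: [-0.2, 0.3, -1.5]
grip_width: 0.651
```

```bash
python3 plan.py;  python3 - <<'E'
from crop import *
im=manip.camera("side"); crop("side",240,155,80,75,9,"pics/s29.png",im)
E
python3 plan.py
```

```text
clk 36.5833 pos [ 0.4616 -0.1707  0.172 ] jawyaw 0.3205 grip 0.651 F [-0.2282  0.3131 -1.4981] q [-0.501   0.2064  0.8446  1.9955 -0.1799  1.0162  0.7491]
clk 36.6333 pos [ 0.4619 -0.1708  0.1726] jawyaw 0.3207 grip 0.647 F [-0.1948 -0.9407 -1.1424] q [-0.5013  0.2052  0.8448  1.9949 -0.1794  1.0166  0.7488]
```

View pics/s29.png

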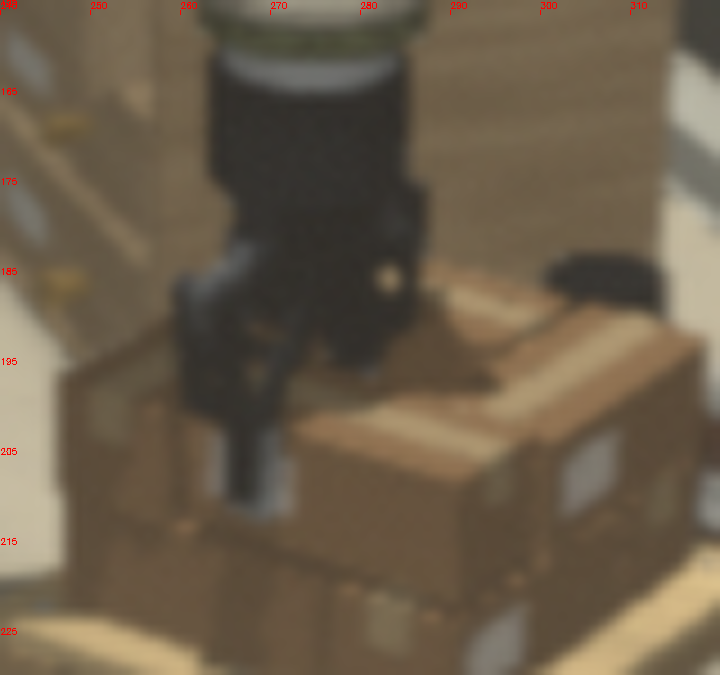

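Request:
{"name": "arm_command", "arguments": {
  "moves": [
    [[1, 0.15, 0, 0, 0], [1, 0.12, 0, 0, 0], [1, 0.06, 0, 0, 0], [1, 0, 0, 0, 0]]
  ]
}}

```text
clock: 36.97
position: [0.4616, -0.1703, 0.164]
ee_rot: [0.414, 0.574, -0.413, 0.574]
ft_force: [-0.6, 0.9, -1.5]
grip_width: 0.648
```

Request:
{"name": "arm_command", "arguments": {
  "moves": [
    [[1, 0.06, 0, 0, 0], [1, 0, 0, 0, 0]]
  ]
}}

```text
clock: 37.13
position: [0.4618, -0.1705, 0.1633]
ee_rot: [0.414, 0.574, -0.413, 0.574]
ft_force: [-4.6, 1.6, 9.1]
grip_width: 0.65
```

Contact at the expected height. Release and withdraw.

Request:
{"name": "arm_command", "arguments": {
  "moves": [
    [[1, -0.04, 0, 0, 0], [0.4, 0, 0, 0, 0], [0.2, 0, 0, 0, 0], [0.15, 0, 0, 0, 0], [0.15, -0.5, 0, 0, 0], [0.15, -1, 0, 0, 0], [0.1, -1, 0, 0, 0], [0, -1, 0, 0, 0], [0, -1, 0, 0.3, 0], [0, -1, 0, 1, 0], [0, 0, 0, 1, 0], [0, 0, 0, 1, 0]]
  ]
}}

```text
clock: 38.13
position: [0.4889, -0.2495, 0.3029]
ee_rot: [0.414, 0.573, -0.412, 0.575]
ft_force: [-0.2, -0.5, -0.5]
grip_width: 1.002
```

Request:
{"name": "arm_command", "arguments": {
  "moves": [
    [[0, 0, 0, 1, 0], [0, 0, 0, 1, 0], [0, 0, 0, 1, 0], [0, 0, 0, 1, 0], [0, 0, 0, 1, 0], [0, 0, 0, 1, 0], [0, 0, 0, 1, 0], [0, 0, 0, 0, 0]]
  ]
}}

```text
clock: 38.8
position: [0.5423, -0.4187, 0.3]
ee_rot: [0.413, 0.573, -0.415, 0.573]
ft_force: [0.3, -0.3, 0.2]
grip_width: 0.996
```

```bash
python3 plan.py;  python3 - <<'E'
from crop import *
im=manip.camera("side"); crop("side",240,170,85,75,9,"pics/s30.png",im)
im=manip.camera("top"); crop("top",235,140,80,80,9,"pics/t30.png",im)
E
```

```text
clk 38.8 pos [ 0.5423 -0.4187  0.3   ] jawyaw 0.3182 grip 0.996 F [ 0.2821 -0.3002  0.2412] q [ 0.0318  0.5913  0.8717  1.322  -0.4428  1.4268  1.197 ]
```

View pics/s30.png

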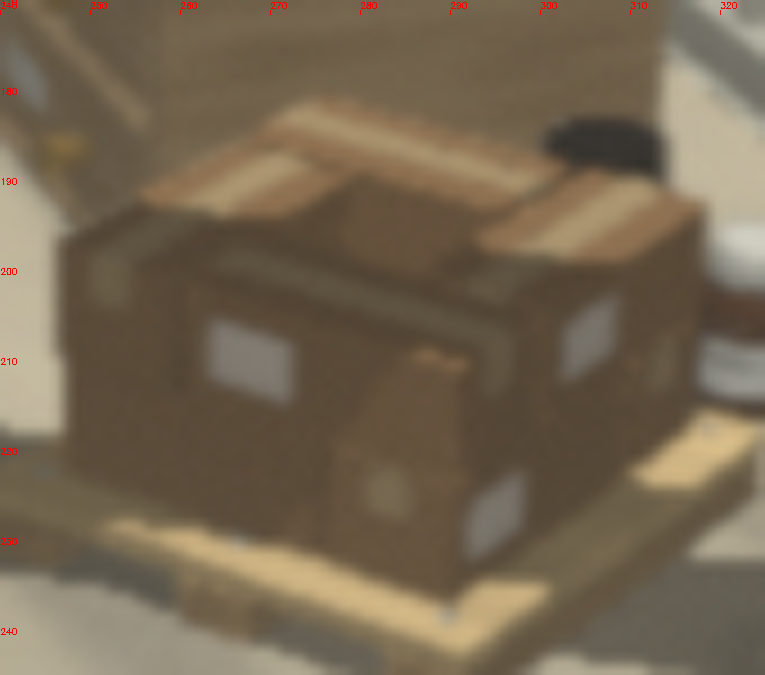

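View pics/t30.png

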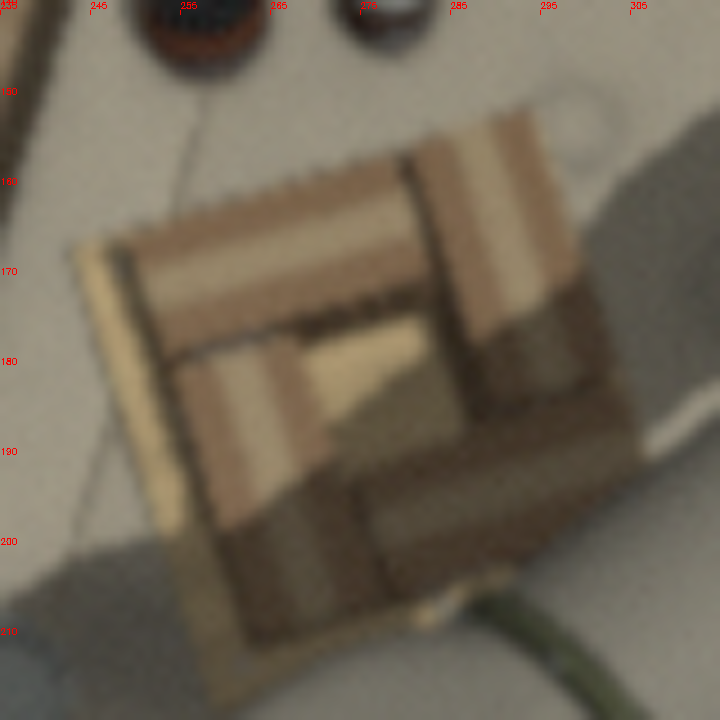

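Request:
{"name": "arm_command", "arguments": {
  "moves": [
    [[0, -1, -0.6, 0.3, 0], [0, -1, -0.8, 0.3, 0], [0, -1, -0.8, 0.4, 0], [0, -1, -0.8, 0.6, 0], [0, -0.5, -0.8, 0.8, 0], [0, 0, -0.8, 0.8, 0], [0, 0, -0.8, 0.8, 0], [0, 0, -0.8, 0.8, 0], [0, 0, 0, 0, 0]]
  ]
}}

```text
clock: 39.65
position: [0.4293, -0.581, 0.4132]
ee_rot: [0.415, 0.573, -0.416, 0.572]
ft_force: [-0.8, -0.8, -0.1]
grip_width: 0.998
```

```bash
python3 plan.py;  python3 - <<'E'
from crop import *
im=manip.camera("side"); cv2.imwrite("pics/s31f.png",im[:,:,::-1]); crop("side",240,170,85,75,9,"pics/s31.png",im)
im=manip.camera("top"); cv2.imwrite("pics/t31f.png",im[:,:,::-1]); crop("top",235,140,80,80,9,"pics/t31.png",im)
E
```

```text
clk 39.65 pos [ 0.4293 -0.581   0.4132] jawyaw 0.3152 grip 0.998 F [-0.8188 -0.7791 -0.146 ] q [ 0.4268  0.6593  0.8843  0.9753 -0.4953  1.6934  1.4435]
```

View pics/s31.png

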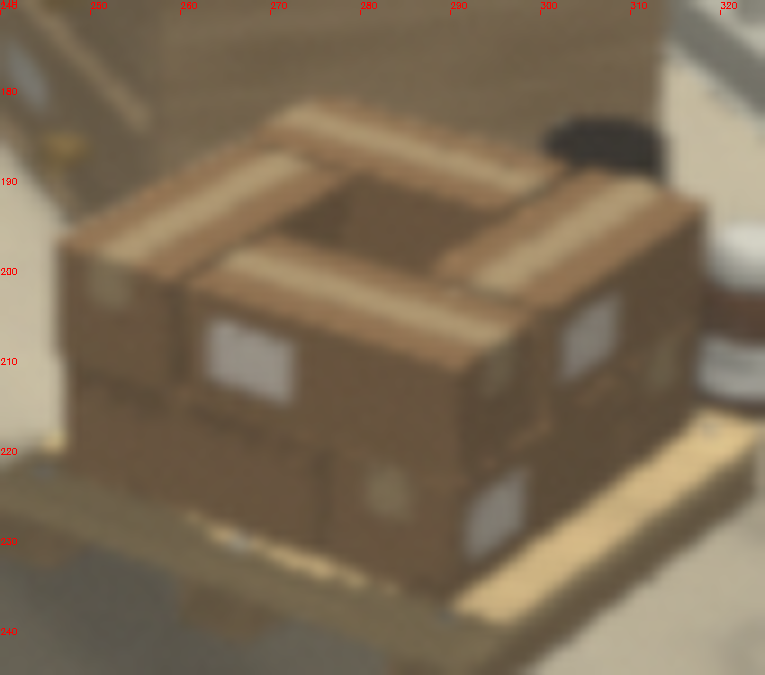

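View pics/t31.png

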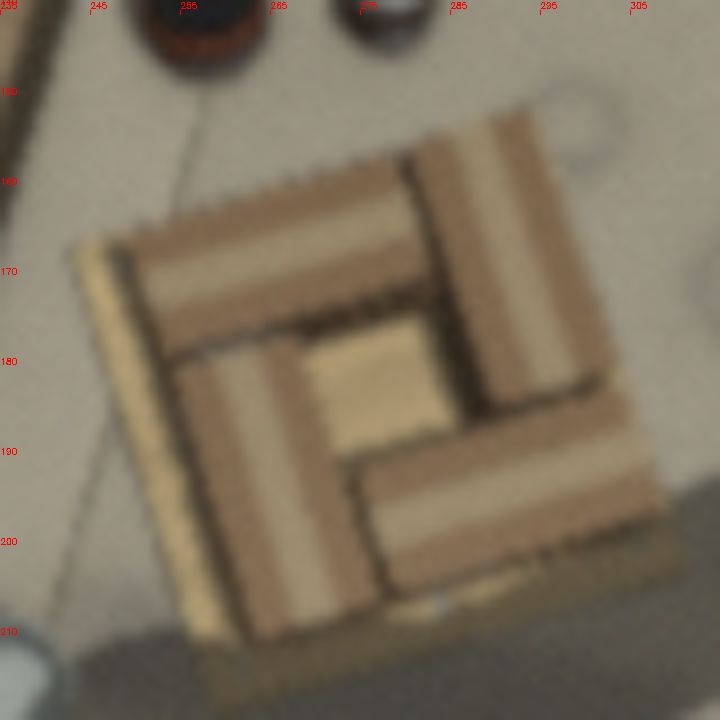

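View pics/t31f.png

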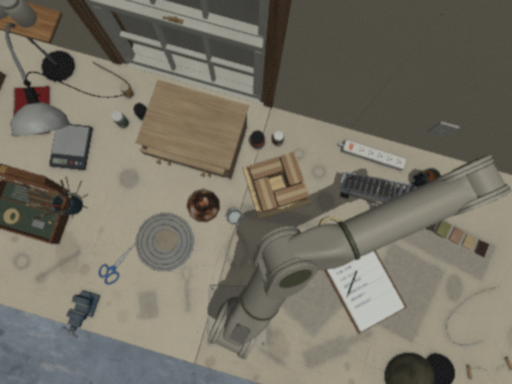

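```bash
python3 - <<'E'
from layer import *
q=Q(9,235,140);g=Q(9,240,170)
T={1:[("top",(a,b,h),q(413,150)),("top",(a,-b,h),q(532,104)),("top",(-a,-b,h),q(606,372)),("top",(-a,b,h),q(490,418))],
2:[("top",(a,-b,h),q(130,240)),("top",(-a,-b,h),q(402,160)),("top",(-a,b,h),q(427,292)),("top",(a,b,h),q(167,358))],
3:[("top",(a,b,h),q(172,362)),("top",(a,-b,h),q(297,335)),("top",(-a,-b,h),q(386,604)),("top",(-a,b,h),q(250,645))],
4:[("top",(a,-b,h),q(348,462)),("top",(-a,-b,h),q(628,378)),("top",(-a,b,h),q(670,512)),("top",(a,b,h),q(392,598))]}
S={1:[("side",(-a,b,h),g(435,270)),("side",(-a,-b,h),g(550,308)),("side",(a,-b,h),g(708,205)),("side",(a,b,h),g(590,168))],
2:[("side",(a,b,h),g(255,143)),("side",(a,-b,h),g(320,98)),("side",(-a,-b,h),g(572,165)),("side",(-a,b,h),g(495,212))],
3:[("side",(-a,b,h),g(57,243)),("side",(-a,-b,h),g(178,282)),("side",(a,-b,h),g(350,178)),("side",(a,b,h),g(255,143))],
4:[("side",(a,b,h),g(190,282)),("side",(-a,b,h),g(463,372)),("side",(-a,-b,h),g(535,315)),("side",(a,-b,h),g(258,235))]}
for k in T: rep("T",T[k],k); rep("S",S[k],k); rep("TS",T[k]+S[k],k)
E
```

```text
T 1 board 32.1 -61.6  dyaw -0.020 [-0.6 -0.5  0.   0.8  0.9  0.5 -0.3 -0.7]
S 1 board 31.8 -62.5  dyaw 0.018 [-1.   0.1  0.5  0.1  0.6 -0.3 -0.1 -0. ]
TS 1 board 32.2 -62.0  dyaw -0.002 [-0.8 -0.4 -0.2  0.7  1.2  0.2  0.1 -0.7 -1.2 -0.1  0.1  0.   0.7 -0.2  0.2 -0.1]
T 2 board 59.6 31.8  dyaw -0.030 [-0.2 -0.4 -0.3  0.5  0.9 -0.4 -0.4  0.3]
S 2 board 59.5 31.0  dyaw 0.010 [-1.1 -0.4  0.4 -0.2  0.3  0.3  0.5  0.2]
TS 2 board 59.7 31.4  dyaw -0.016 [-0.1 -0.2 -0.4  0.2  1.  -0.7 -0.2  0.5 -1.1 -0.6  0.7 -0.3  0.1  0.4 -0.   0.2]
T 3 board -31.5 62.7  dyaw -0.016 [ 0.1  0.8  0.3 -0.2 -0.6 -0.1  0.3 -0.5]
S 3 board -32.9 60.8  dyaw -0.017 [ 0.1 -0.1 -0.3 -0.1  1.2  0.1 -1.   0.1]
TS 3 board -31.6 62.2  dyaw -0.016 [ 0.2  0.8  0.4 -0.2 -0.5 -0.1  0.4 -0.5  0.1 -0.4 -0.4 -0.4  1.1 -0.1 -1.1 -0.1]
T 4 board -60.9 -31.5  dyaw -0.001 [ 0.7  0.4 -0.4  0.7 -0.5 -0.3  0.3 -0.7]
S 4 board -65.0 -29.9  dyaw 0.050 [-0.8  0.5 -0.1 -0.4  0.4 -0.2  0.6  0. ]
TS 4 board -62.4 -30.1  dyaw 0.018 [ 0.4  1.2 -0.9  0.9 -0.7 -0.1  0.3  0.  -0.2  0.  -0.2 -0.5  0.8 -0.2  1.6 -0.3]
```

```bash
python3 -c "
from workcell import manip
print(manip.get_obs()['clock'], abs(manip.get_obs()['joint_velocities']).max()); print(manip.hand_in())"
```

```text
39.75 0.04326532250812476
the job is handed in; nothing more can be done
None
```

I built the second layer with all four loose cartons and handed the job in at 39.75 s of the 72 s; the hand-in gives no verdict. carton_4 went to place_1, carton_3 to place_2, carton_1 to place_3 and carton_2 to place_4. I pressed the two lane cartons flat on the bench before placing them. I also gripped carton_2 again about 28 mm off centre, so the inner finger had room in the shaft.

My last check fitted each carton's pose to the top and side pictures together:

| Place | Measured centre on board (mm) | Intended (mm) | Yaw error (rad) |
|---|---|---|---|
| 1 | (32.2, -62.0) | (30, -62) | -0.002 |
| 2 | (59.7, 31.4) | (62, 30) | -0.016 |
| 3 | (-31.6, 62.2) | (-30, 62) | -0.016 |
| 4 | (-62.4, -30.1) | (-62, -30) | +0.018 |

- **Accuracy:** All four are within about 3 mm of their places, inside the 9 mm limit. The two cameras disagree by up to about 4 mm: the side view alone puts carton_2 at (-65.0, -29.9) with 0.05 rad of yaw, while the top view puts it at (-60.9, -31.5). Earlier single-view fits of carton_4 also read its x as 34 to 38 mm.
- **Tilt and lower layer:** I did not measure either with a fit. In the final pictures the cartons lie flat and tape side up, and the lower layer looks unshifted.
- **Cup, tape roll and jar:** The arm never worked near them. The cup and jar look in place in the last top picture; the tape roll is hidden there behind the arm.
- **Highest forces:** Pressing carton_1 flat on the bench reached about 46 N upward (50 N in all) at the wrist, and setting it down on the layer about 30 N (32 N in all). The other placements read 12 N or less.

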